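# Nip up the boiler's feed nut with an adjustable wrench

## Robot

A 6-joint arm with a two-finger parallel gripper is mounted at the origin on the work surface. World frame = base frame: x ahead of the robot, y to its left, z up, the work surface at z = 0. Lengths are in mm, angles in rad, forces in N, time in s.
With the tool pointing down it reaches from about 350 to 875 mm from the base axis. Payload 4.2 kg.
Tool frame: the origin (TCP) lies midway between the tips of the shut fingers; the grasp point (between the pads) lies 19 mm behind it; z points along the fingers, y is the direction in which the jaws open and shut (so a half turn about z gives the same grasp; the last joint's range is limited). The gripper opens to 85 mm and grips with 20 to 120 N. Pads are 22 mm wide; open, the fingers measure 114 mm over their backs; the gripper's body (76 mm by 85 mm) begins 54 mm behind the grasp point. The pads swing forward as they close: fully open they stand 13 mm farther back than shut.
Start: joints at [1.368, 0.385, 0.008, 0, -1.194, -0.259], TCP at [278.441, 559.526, 231.312] pointing down, gripper open.
Joint ranges: [-3.14, 3.14], [-1.21, 2.06], [-1.07, 1.41], [-3.16, 2.05], [-2.99, -0.16], [-3.1, 3.1]. Speed limits (rad/s): [2.79, 2.79, 3.14, 3.14, 3.14, 3.14].

## Interface

Orientations are given as a unit quaternion [x, y, z, w].
In Python, from bench import arm gives the robot as it stands.
- The arm moves only by the tool servo_tool, never from a script. Its argument "rows" is a list of rows, each an object of numbers: "fingers": the finger opening in cm, from 0 to 8.54; "x", "y", "z": the shift along the tool's x, y, z in cm; "turn": the turn about the tool's z in degrees. A call has 1 to 10 rows; each row shifts and turns the commanded pose from where the row before left it, along the tool's axes as they then stand; what a row does not reach is not made up. A row lasts 1/12 s, in which the tool goes at most 41.7 mm and 7.16 degrees, less where a joint would pass 70% of its speed; a pose out of reach is approached as far as the arm can. A call is refused whole if a number of a shift passes 4.17 or a number of a turn 7.16, either way. A call with a gripper value outside its range is refused whole. The fingers move at their own pace and stop on an object; the grip force is fixed at half the most. Time passes only in rows, so rows that do not move let the fingers close. It gives the time, the measured TCP pose, the force and the opening at its end, in the units of the state.
- arm.read_state(): the state, without advancing time (a new reading comes with each control period).
- arm.get_image(name): name is "scene" or "top" or "wrist"; returns (picture, depth): 384x512x3 uint8, red, green, blue; 384x512 float32, mm along the optical axis (not along the pixel's ray), 0 where there is no reading.
- arm.camera_model(name): a dict with "fx", "fy", "cx", "cy" (pixels), "pose" (4x4, takes a point from camera to world coordinates). Camera axes: x right, y down, z forward; pixel columns grow to the right and rows downward; lengths in mm; the calibration is good to about 2 mm. A picture is of the moment at which its call begins: read the wrist's pose just before it. camera_model takes no time and is no camera call; for the wrist camera it gives the pose at the moment of the call.
- arm.job_done(): hands the job in, once; it reports no verdict.
The state is a dict: "clock": time; "joints": joint angles; "joint_vel": joint speeds; "joint_efforts": joint torques, N m; "position": TCP position; "ee_rot": TCP orientation; "contact_force": force on the tool from outside, world axes, zero at the start; "wrist_torque": the same for the moment, N m; "gripper_width": finger opening in mm.
Only numpy, scipy, OpenCV 4.12 (cv2) and the standard library are available. Lean on these libraries where they do the work, as an engineer would, in place of code of your own. Each camera call takes 0.05 s, during which the arm holds its last target.

## Task

The brass nut on the water boiler's feed pipe has worked loose: put the open jaws of the adjustable wrench round it, roll the worm until the jaws just fit the flats, then turn the nut clockwise (seen from above) with the wrench until it comes up solid. Leave the wrench lying on the counter, still fitted on the nut. Turn the nut with the wrench only, not with the fingers, and do not shift or tip the other things on the counter.

Things in the scene. Friction and masses are not known exactly. Their poses are not given: they have to be found in the camera images.
- nut_center (a point): Hexagon brass nut, 32 mm across flats (37 over corners), upright axis, 3 to 23 mm above the counter; this point is on its axis, 13 mm up. Its x axis is square to one pair of flats and turns with it. A 20 mm copper pipe leaves its top, bends at once (52 mm up) and runs level to the left (+y, within 0.4 rad), with a valve 68 mm tall 0.15 m along, to the boiler (0.24 m dia, 0.37 m away).
- nut (a joint): Angle of the nut in rad, growing clockwise seen from above. It comes up solid (tight) at 1.70. Starts 0.40 to 0.70 short of that. Takes 0.35 N m to turn and stays where it is left.
- jaw (a joint): Gap between the wrench's jaw faces in m (0.002 to 0.046). Starts at 0.0385 to 0.0435, where the jaws would slip round the nut; its flats need 0.032. The jaw cannot be pushed by hand; only the worm moves it, 6 mm a turn.
- wrench_grip (a point): Adjustable wrench, 230 mm, 0.38 kg, lying flat. This point: on its black handle (24 mm wide, top 12 mm up), 7 mm up, 37 mm behind the balance point. x runs along the handle to the head, z up. The straight handle spans x -99 to +8 mm; then a 30 mm wide neck, off to the -y side, and from about x = 30 mm the head (14 mm thick, up to 75 mm wide).
- mouth_center (a point): Where the nut's axis sits when the jaws are seated on it: 105 mm along x and 10 mm along y from wrench_grip, 7 mm up; axes as wrench_grip. The mouth opens 0.39 rad left of x (towards y). Seen along the mouth from here, the fixed jaw's face is 16 mm to the right, the moving jaw on the left, the throat 20 mm back. The jaws reach 20 mm ahead.
- worm_top (a point): Highest line of the worm, middle of its length, 17 mm up, 3 mm above the head. A knurled steel roller, 16 mm dia, 19 mm long, 47 mm behind mouth_center along the mouth's direction; its axis is square to that. A fingertip pressed on it with 10 to 15 N and drawn towards the nut along the mouth's direction (4 to 6 N of drag) closes the jaws 0.12 mm per mm; drawn away from the nut, it opens them.
- handle_end (a point): Near the free end of the wrench handle (27 mm wide here), 80 mm behind wrench_grip, 7 mm up: a place to push the handle round. It lies 185 mm from mouth_center. Pushing it clockwise about the nut takes 3 to 6 N. The counter is clear for the handle's swing on the robot's side of the nut: from pointing right (-y), past pointing at the robot, to 30 degrees beyond that.
- bottle_mid (a point): Water bottle, 64 mm dia, 203 mm tall, upright, loose, beyond the nut and to its right; this point on its axis 100 mm up. Not to be shifted or tipped.
- terminal: Card terminal, 150 x 78 x 37 mm, lying left of the nut, loose; origin under its middle, x along its length. Not to be shifted.
- tape_roll: White roll of thread tape, 52 mm dia, 14 mm tall, beyond the nut, loose; origin under its middle. Not to be shifted.
- screwdriver: Yellow screwdriver, 190 mm, lying at the right nearer the robot, loose; origin under its middle. Not to be shifted.
- cup: Brown cup, 80 mm dia, 95 mm tall, at the left beyond the keys, loose; origin under its middle. Not to be shifted.
- keys: Bunch of keys with a black fob, 95 mm long, 12 mm tall, at the left nearer the robot, loose; origin under the fob. Not to be shifted.
Not all that is in view belongs to the job. Of the things that look like the part that bears jaw, the larger one is meant.

How it is judged:
By the outcome, as a careful person would: the job done as asked, in the order asked, and still so for the second after the job is handed in, with the robot touching nothing.
It also fails if it takes over 64 s, if anything falls off the work surface, if the arm or the gripper's body presses on something with over 40 N, if the wrist force passes 120 N, or if a joint passes its speed limit or range.

## Working session

There is one attempt and no reset: what is moved stays moved. The work goes in short steps, Python scripts to look and compute and a tool call to move; the robot and the scene stay as the last step left them, time stands still between calls to the robot, and variables do not carry over. Pictures are saved under pics/ and viewed, and the job is handed in when it is done.

Besides the shell and the picture viewer there is one more tool, called after "Request:" as name([rows], argument=value, ...), one row to a line, values as JSON. servo_tool: Moves the arm, as the interface text tells. Its arguments: {"type":"object","properties":{"rows":{"type":"array","items":{"type":"object","properties":{"fingers":{"type":"number"},"x":{"type":"number"},"y":{"type":"number"},"z":{"type":"number"},"turn":{"type":"number"}}}}},"required":["rows"]}

```bash
mkdir -p pics; ls; python3 - <<'E'
from bench import arm
import cv2,numpy as np
print(arm.read_state())
for n in ["top","scene"]:
    im,d=arm.get_image(n); cv2.imwrite(f"pics/{n}1.png",im[:,:,::-1]); np.save(f"{n}1_d.npy",d); np.save(f"{n}1_im.npy",im)
    print(n,arm.camera_model(n))
E
```

```text
pics
{'clock': 0.0, 'joints': array([ 1.36760720e+00,  3.85534766e-01,  6.62677592e-03, -5.53173495e-04,
       -1.19401101e+00, -2.58633664e-01]), 'joint_vel': array([-0.00048403, -0.00121155, -0.00030882,  0.00023324,  0.0008518 ,
        0.00011729]), 'joint_efforts': array([-1.12537145e-04, -3.92281222e+01,  1.88393158e+01,  4.18596447e+00,
       -4.76145142e-03,  1.01477930e-06]), 'position': array([278.17547944, 559.01602126, 230.22708137]), 'ee_rot': array([ 9.73434274e-01, -2.28964018e-01, -2.27558974e-04,  1.06805487e-03]), 'contact_force': array([0.1334859 , 0.34151009, 0.54157666]), 'wrist_torque': array([-0.01435461, -0.05738521,  0.0097492 ]), 'gripper_width': 85.50908170800808}
top {'fx': 436.5489531281595, 'fy': 436.5489531281595, 'cx': 252.58982424600822, 'cy': 190.18571961041968, 'pose': array([[-2.29764064e-02, -9.96615033e-01,  7.89339005e-02,
         4.44468998e+02],
       [-9.99674137e-01,  2.20248764e-02, -1.29044221e-02,
        -5.52334634e+00],
       [ 1.11222317e-02, -7.92046761e-02, -9.96796326e-01,
         1.52190704e+03],
       [ 0.00000000e+00,  0.00000000e+00,  0.00000000e+00,
         1.00000000e+00]])}
scene {'fx': 376.13841917982035, 'fy': 376.13841917982035, 'cx': 257.3232982013624, 'cy': 188.53714751406454, 'pose': array([[-9.02534744e-01, -2.98234732e-01,  3.10623695e-01,
         2.61177955e+02],
       [-4.30294936e-01,  6.52500917e-01, -6.23769846e-01,
         6.01800073e+02],
       [-1.66524132e-02, -6.96633762e-01, -7.17233643e-01,
         8.28304339e+02],
       [ 0.00000000e+00,  0.00000000e+00,  0.00000000e+00,
         1.00000000e+00]])}
```

View pics/top1.png

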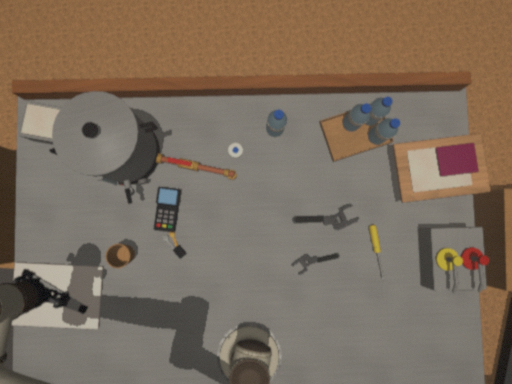

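View pics/scene1.png

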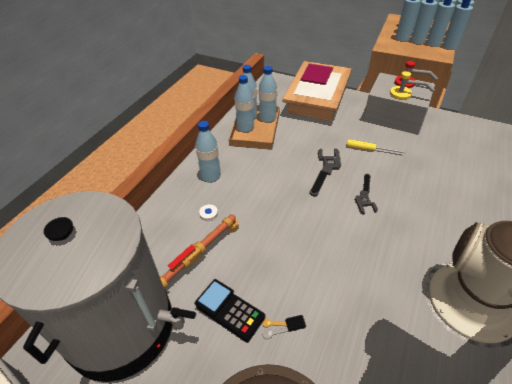

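```bash
python3 - <<'E'
import cv2,numpy as np
im=np.load("top1_im.npy")[:,:,::-1]
cv2.imwrite("pics/c1.png",cv2.resize(im[195:280,280:400],None,fx=6,fy=6,interpolation=cv2.INTER_CUBIC))
cv2.imwrite("pics/c2.png",cv2.resize(im[130:220,150:260],None,fx=6,fy=6,interpolation=cv2.INTER_CUBIC))
im=np.load("scene1_im.npy")[:,:,::-1]
cv2.imwrite("pics/c3.png",cv2.resize(im[140:280,160:400],None,fx=3,fy=3,interpolation=cv2.INTER_CUBIC))
E
```

```text
(no output)
```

View pics/c1.png

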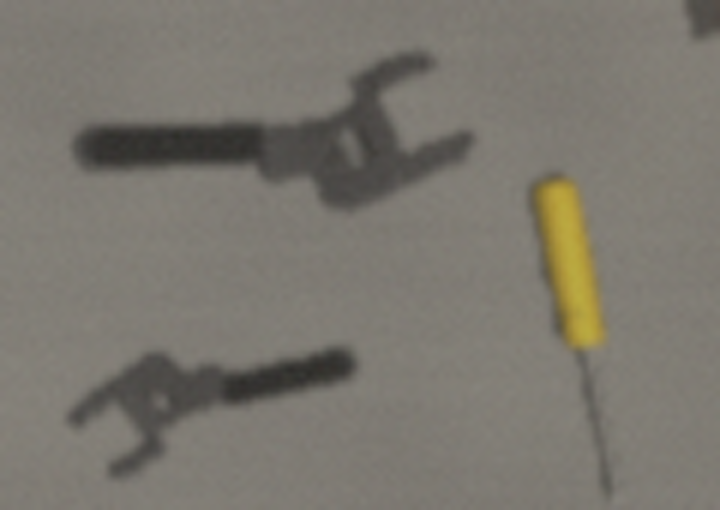

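View pics/c2.png

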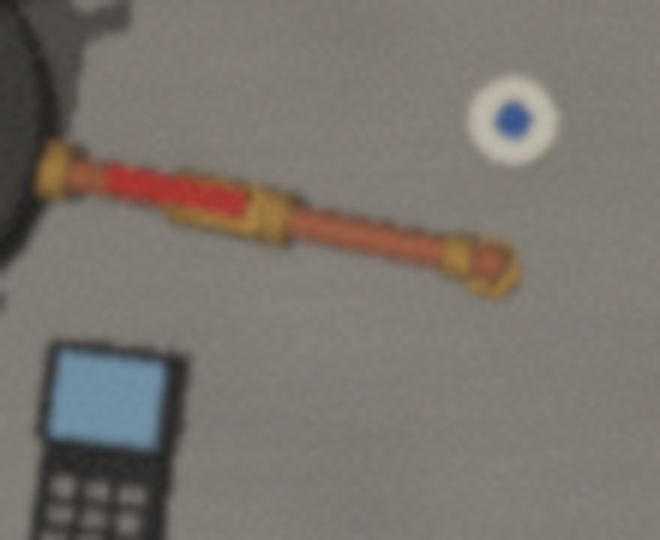

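View pics/c3.png

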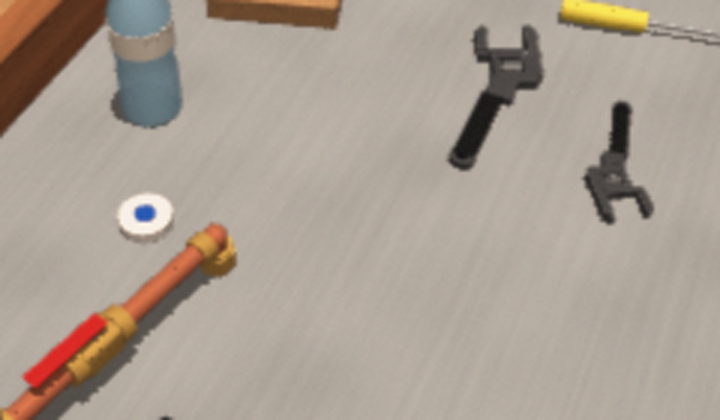

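Two adjustable wrenches are visible in the top view: one at about (293–358, 205–230), the other at (292–340, 253–275). The upper one, at about (325, 218), is clearly larger, so it's the one meant. The nut is at about (233, 176) under the end of the pipe.

```bash
cat > h.py <<'E'
import numpy as np,cv2
from bench import arm
def p2w(cm,u,v,z):
    R=cm["pose"][:3,:3];t=cm["pose"][:3,3]
    r=R@np.array([(u-cm["cx"])/cm["fx"],(v-cm["cy"])/cm["fy"],1.])
    return t+r*(z-t[2])/r[2]
def w2p(cm,P):
    R=cm["pose"][:3,:3];t=cm["pose"][:3,3]
    c=R.T@(np.array(P)-t); return np.array([cm["fx"]*c[0]/c[2]+cm["cx"],cm["fy"]*c[1]/c[2]+cm["cy"]])
def rotmat(q):
    x,y,z,w=q
    return np.array([[1-2*(y*y+z*z),2*(x*y-z*w),2*(x*z+y*w)],[2*(x*y+z*w),1-2*(x*x+z*z),2*(y*z-x*w)],[2*(x*z-y*w),2*(y*z+x*w),1-2*(x*x+y*y)]])
def go(x,y,z,psi_deg=None):
    s=arm.read_state();R=rotmat(s["ee_rot"]);d=R.T@(np.array([x,y,z])-s["position"])/10
    psi=np.degrees(np.arctan2(R[1,0],R[0,0]))
    print("pos",s["position"].round(1),"psi",psi.round(2),"tool shift cm",d.round(3), "turn", None if psi_deg is None else round(-(psi_deg-psi),2))
E
python3 - <<'E'
from h import *
cm=arm.camera_model("top")
im=np.load("top1_im.npy")
g=im.astype(int).sum(2)
# handle mask
sub=g[205:232,285:330]
m=(sub<150)
n,l,st,c=cv2.connectedComponentsWithStats(m.astype(np.uint8))
print(st,c)
for i in range(1,n):
    if st[i,4]>50:
        v,u=np.nonzero(l==i); pts=np.array([p2w(cm,a+285,b+205,10)[:2] for a,b in zip(u,v)])
        mu=pts.mean(0);w,V=np.linalg.eigh(np.cov(pts.T));ax=V[:,1]
        if ax[1]>0: ax=-ax
        pr=(pts-mu)@ax;print(mu,ax,np.degrees(np.arctan2(ax[1],ax[0])),pr.min(),pr.max())
for nm,u,v,z in [("nut top",233,176,30),("tape",235.5,150,14),("bottle base",277,130,0),("handle end",292.5,219.7,10),("jawR",358.5,217.5,10),("jawL",351,205,10)]:
    print(nm,p2w(cm,u,v,z).round(0))
E
```

```text
[[   0    0   45   27 1187]
 [  13   12    1    1    1]
 [  13   13    3    3    4]
 [  17   13    1    2    2]
 [  19   13    4    3    6]
 [  24   12    1    2    2]
 [  26   12    1    1    1]
 [  28   12    1    1    1]
 [  30   12    5    4    6]
 [  35   13    2    3    3]
 [  28   14    1    2    2]] [[21.94439764 12.98567818]
 [13.         12.        ]
 [14.25       14.        ]
 [17.         13.5       ]
 [20.5        14.        ]
 [24.         12.5       ]
 [26.         12.        ]
 [28.         12.        ]
 [31.83333333 13.66666667]
 [35.33333333 14.        ]
 [28.         14.5       ]]
nut top [613.  41.  30.]
tape [706.  31.  14.]
bottle base [ 777. -116.    0.]
handle end [ 459. -161.   10.]
jawR [ 461. -390.   10.]
jawL [ 505. -366.   10.]
```

```bash
python3 - <<'E'
from h import *
go(500,0,230,-88)
cm=arm.camera_model("wrist");s=arm.read_state();R=rotmat(s["ee_rot"])
print(R.round(3)); print(R.T@(cm["pose"][:3,3]-s["position"]), (R.T@cm["pose"][:3,:3]).round(3),cm["fx"],cm["cx"],cm["cy"])
E
```

```text
pos [278.2 559.1 230.3] psi -26.47 tool shift cm [44.772 40.162  0.115] turn 61.53
[[ 0.895 -0.446 -0.001]
 [-0.446 -0.895 -0.002]
 [ 0.     0.002 -1.   ]]
[  68.32547021   -0.45769669 -141.89427528] [[ 0.001 -0.963 -0.269]
 [ 1.     0.001  0.   ]
 [ 0.    -0.269  0.963]] 293.19994873780314 260.90569891017293 194.28976370722458
```

Request:
servo_tool([
  {"x":3.36,"y":2.16},
  {"x":3.36,"y":2.16},
  {"x":3.36,"y":2.16},
  {"x":3.36,"y":2.16},
  {"x":3.36,"y":2.16},
  {"x":3.36,"y":2.16},
  {"x":3.36,"y":2.16},
  {"x":3.36,"y":2.16},
  {"x":3.36,"y":2.16},
  {"x":3.36,"y":2.16},
])

```text
invalid input at $.rows[0]: expected keys fingers, x, y, z, turn
```

Request:
servo_tool([
  {"x":3.36,"y":2.16},
  {"x":3.36,"y":2.16},
  {"x":3.36,"y":2.16},
  {"x":3.36,"y":2.16},
  {"x":3.36,"y":2.16},
  {"x":3.36,"y":2.16},
  {"turn":7,"z":1},
  {"turn":7,"z":1},
  {"turn":7,"z":1},
  {"turn":7,"z":1},
])

```text
invalid input at $.rows[0]: expected keys fingers, x, y, z, turn
```

Request:
servo_tool([
  {"turn":7,"z":1},
  {"turn":7,"z":1},
  {"turn":7,"z":1},
  {"turn":7,"z":1},
  {"turn":5.5,"z":1},
])

```text
invalid input at $.rows[0]: expected keys fingers, x, y, z, turn
```

```bash
python3 - <<'E'
from h import *
print(arm.read_state()["joint_vel"].round(2),arm.read_state()["clock"])
cm=arm.camera_model("wrist");im,d=arm.get_image("wrist");np.save("w2_im.npy",im);np.save("w2_d.npy",d);np.save("w2_cm.npy",cm,allow_pickle=True)
go(606,10,140,-88)
cv2.imwrite("pics/w2.png",cv2.resize(im[:,:,::-1],None,fx=1.5,fy=1.5))
E
```

```text
[-0. -0.  0.  0. -0. -0.] 0.1
pos [278.3 559.2 230.5] psi -26.46 tool shift cm [53.812 34.54   9.111] turn 61.54
```

View pics/w2.png

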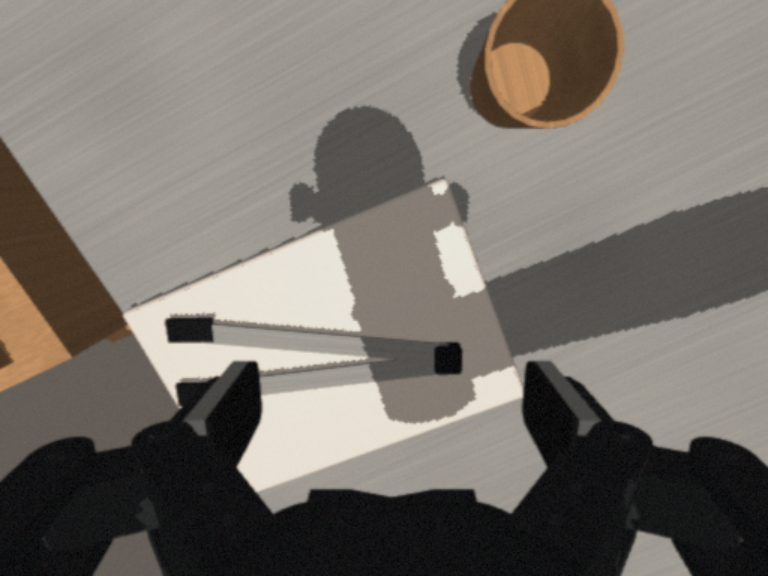

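Request:
servo_tool([
  {"fingers":8.5,"x":3.36,"y":2.16,"z":0,"turn":0},
  {"fingers":8.5,"x":3.36,"y":2.16,"z":0,"turn":0},
  {"fingers":8.5,"x":3.36,"y":2.16,"z":0,"turn":0},
  {"fingers":8.5,"x":3.36,"y":2.16,"z":0,"turn":0},
  {"fingers":8.5,"x":3.36,"y":2.16,"z":0,"turn":0},
  {"fingers":8.5,"x":3.36,"y":2.16,"z":0,"turn":0},
  {"fingers":8.5,"x":3.36,"y":2.16,"z":0,"turn":0},
  {"fingers":8.5,"x":3.36,"y":2.16,"z":0,"turn":0},
  {"fingers":8.5,"x":3.36,"y":2.16,"z":0,"turn":0},
  {"fingers":8.5,"x":3.36,"y":2.16,"z":0,"turn":0},
])

```text
clock: 0.98
position: [483.4, 214.5, 231.3]
ee_rot: [0.973, -0.229, -0.0, 0.0]
contact_force: [0.4, 0.6, -0.0]
gripper_width: 85.1
```

Request:
servo_tool([
  {"fingers":8.5,"x":3.36,"y":2.16,"z":0,"turn":0},
  {"fingers":8.5,"x":3.36,"y":2.16,"z":0,"turn":0},
  {"fingers":8.5,"x":3.36,"y":2.16,"z":0,"turn":0},
  {"fingers":8.5,"x":3.36,"y":2.16,"z":0,"turn":0},
  {"fingers":8.5,"x":3.36,"y":2.16,"z":0,"turn":0},
  {"fingers":8.5,"x":3.36,"y":2.16,"z":0,"turn":0},
  {"fingers":8.5,"x":0,"y":0,"z":1,"turn":7},
  {"fingers":8.5,"x":0,"y":0,"z":1,"turn":7},
  {"fingers":8.5,"x":0,"y":0,"z":1,"turn":7},
  {"fingers":8.5,"x":0,"y":0,"z":1,"turn":7},
])

```text
clock: 1.82
position: [605.6, 9.9, 190.3]
ee_rot: [0.888, -0.461, -0.0, 0.0]
contact_force: [0.5, 1.2, 0.0]
gripper_width: 85.2
```

Request:
servo_tool([
  {"fingers":8.5,"x":0,"y":0,"z":1,"turn":7},
  {"fingers":8.5,"x":0,"y":0,"z":1,"turn":7},
  {"fingers":8.5,"x":0,"y":0,"z":1,"turn":7},
  {"fingers":8.5,"x":0,"y":0,"z":1,"turn":7},
  {"fingers":8.5,"x":0,"y":0,"z":1,"turn":5.5},
  {"fingers":8.5,"x":0,"y":0,"z":0,"turn":0},
  {"fingers":8.5,"x":0,"y":0,"z":0,"turn":0},
])

```text
clock: 2.4
position: [605.4, 10.5, 140.7]
ee_rot: [0.72, -0.693, -0.0, 0.001]
contact_force: [0.7, -0.4, 0.1]
gripper_width: 84.9
```

```bash
cat > wl.py <<'E'
import sys
from h import *
def look(tag,sc=1.5):
    cm=arm.camera_model("wrist");im,d=arm.get_image("wrist");np.save(tag+"_im.npy",im);np.save(tag+"_d.npy",d);np.save(tag+"_cm.npy",cm,allow_pickle=True)
    cv2.imwrite(f"pics/{tag}.png",cv2.resize(im[:,:,::-1],None,fx=sc,fy=sc,interpolation=cv2.INTER_CUBIC))
    s=arm.read_state();R=rotmat(s["ee_rot"]);print(s["clock"],s["position"].round(1),np.degrees(np.arctan2(R[1,0],R[0,0])).round(2),s["joints"].round(2),s["contact_force"].round(1),np.abs(s["joint_vel"]).max().round(3),s["gripper_width"])
    return cm,im,d
if __name__=="__main__": look(sys.argv[1])
E
python3 wl.py w3
```

```text
2.45 [605.9  10.6 141.5] -87.81 [ 0.28  0.43 -0.16  0.   -0.98 -0.25] [0.5 0.2 0.8] 0.012 85.10099278027424
```

View pics/w3.png

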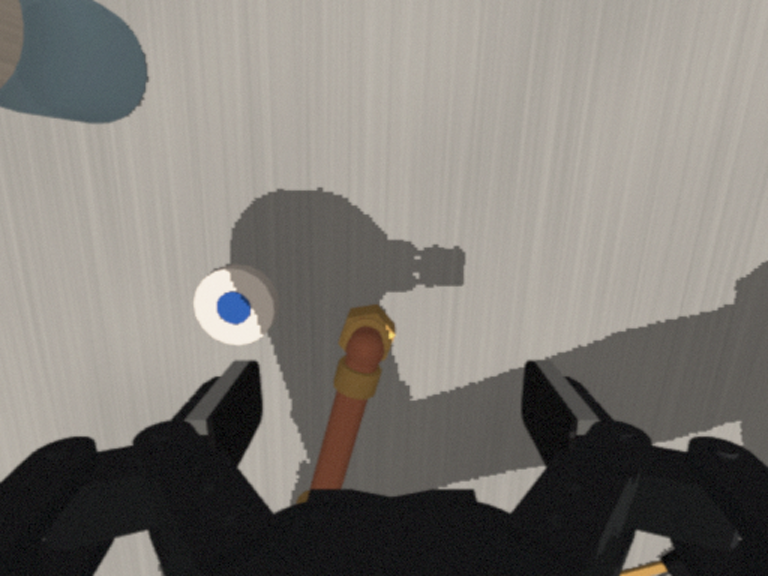

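```bash
python3 - <<'E'
from h import *
im=np.load("w3_im.npy")[:,:,::-1]
c=im[195:265,210:280].astype(float)*2.2
cv2.imwrite("pics/w3c.png",cv2.resize(np.clip(c,0,255).astype(np.uint8),None,fx=8,fy=8,interpolation=cv2.INTER_CUBIC))
d=np.load("w3_d.npy");print(d[200:250:4,225:266:4].round(0))
E
```

```text
[[295. 296. 295. 296. 297. 297. 296. 297. 296. 296. 296.]
 [296. 296. 298. 297. 292. 291. 288. 297. 296. 296. 296.]
 [299. 298. 284. 282. 281. 280. 276. 284. 299. 298. 297.]
 [299. 299. 275. 274. 273. 274. 275. 275. 286. 299. 299.]
 [302. 286. 273. 273. 272. 274. 274. 273. 276. 291. 300.]
 [301. 277. 274. 271. 266. 266. 268. 273. 276. 281. 303.]
 [303. 275. 276. 255. 254. 255. 258. 271. 274. 277. 302.]
 [280. 276. 257. 254. 253. 251. 254. 259. 276. 305. 305.]
 [306. 281. 254. 251. 252. 251. 252. 256. 276. 305. 305.]
 [307. 306. 254. 251. 251. 252. 253. 256. 281. 307. 306.]
 [307. 264. 255. 253. 252. 253. 254. 260. 309. 307. 308.]
 [260. 255. 256. 254. 256. 255. 259. 307. 307. 308.   0.]
 [  0. 253. 253. 255. 255. 257. 260. 262. 310. 310. 311.]]
```

View pics/w3c.png

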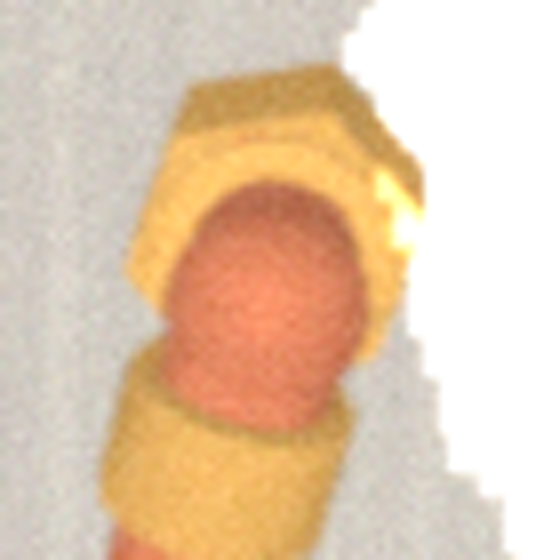

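```bash
python3 - <<'E'
from h import *
from scipy.optimize import least_squares
cm=np.load("w3_cm.npy",allow_pickle=True).item()
px=lambda a,b:(210+(a+.5)/8-.5,195+(b+.5)/8-.5)
obs=[(px(180,135),23,0),(px(335,117),23,1),(px(412,235),23,2),(px(370,358),23,3),(px(128,275),23,5),(px(190,85),3,0),(px(340,65),3,1),(px(425,183),3,2)]
def prj(p):
    o=[]
    for uv,z,k in obs:
        # image up=-y ; clockwise in image from TL. 
        a=p[2]+k*np.pi/3*sg
        o.append(w2p(cm,[p[0]+18.475*np.cos(a),p[1]+18.475*np.sin(a),z+p[3]])-np.array(uv))
    return np.array(o).ravel()
for sg in (1,-1):
  for a0 in np.arange(0,6.3,1.04):
    r=least_squares(prj,[613,41,a0,0]);
    if r.cost<20: print(sg,r.x,np.degrees(r.x[2]),r.cost,r.fun.reshape(-1,2).round(1).tolist())
E
```

```text
-1 [620.55981251  50.44223933  -0.8800032   -8.78671176] -50.42046946224248 2.6302428876038304 [[-0.0, 0.3], [-0.5, 0.2], [1.5, -0.3], [-0.4, 0.4], [-0.3, -0.7], [0.5, 0.2], [-0.5, 0.5], [-0.3, -0.8]]
-1 [620.5598118   50.44223176  -0.88000321  -8.78669119] -50.420469646719816 2.63024288760116 [[-0.0, 0.3], [-0.5, 0.2], [1.5, -0.3], [-0.4, 0.4], [-0.3, -0.7], [0.5, 0.2], [-0.5, 0.5], [-0.3, -0.8]]
-1 [620.55981213  50.44223498   5.4031821   -8.78669993] 309.5795302093572 2.6302428876006028 [[-0.0, 0.3], [-0.5, 0.2], [1.5, -0.3], [-0.4, 0.4], [-0.3, -0.7], [0.5, 0.2], [-0.5, 0.5], [-0.3, -0.8]]
-1 [620.5598119   50.44223289   5.4031821   -8.78669423] 309.57953037847756 2.6302428876007253 [[-0.0, 0.3], [-0.5, 0.2], [1.5, -0.3], [-0.4, 0.4], [-0.3, -0.7], [0.5, 0.2], [-0.5, 0.5], [-0.3, -0.8]]
-1 [620.55981217  50.44223606   5.40318211  -8.7867029 ] 309.5795308408129 2.6302428876011117 [[-0.0, 0.3], [-0.5, 0.2], [1.5, -0.3], [-0.4, 0.4], [-0.3, -0.7], [0.5, 0.2], [-0.5, 0.5], [-0.3, -0.8]]
```

```bash
cat >> h.py <<'E'
def dep(cm,d,u,v):
    z=d[int(round(v)),int(round(u))]; p=np.array([(u-cm["cx"])/cm["fx"]*z,(v-cm["cy"])/cm["fy"]*z,z]); return cm["pose"][:3,:3]@p+cm["pose"][:3,3]
E
python3 - <<'E'
from h import *
from scipy.optimize import least_squares
cm=np.load("w3_cm.npy",allow_pickle=True).item();d=np.load("w3_d.npy")
for u,v in [(240,214),(236,222),(258,222),(260,100),(330,150),(243,230),(222,240)]: print(u,v,dep(cm,d,u,v).round(1))
px=lambda a,b:(210+(a+.5)/8-.5,195+(b+.5)/8-.5)
obs=[(px(180,135),23,0),(px(335,117),23,1),(px(370,358),23,3),(px(128,275),23,5),(px(190,85),3,0),(px(340,65),3,1),(px(425,183),3,2)]
def prj(p):
    o=[]
    for uv,z,k in obs:
        a=p[2]-k*np.pi/3
        o.append(w2p(cm,[p[0]+18.475*np.cos(a),p[1]+18.475*np.sin(a),z])-np.array(uv))
    return np.array(o).ravel()
r=least_squares(prj,[613,41,-.88]);print(r.x,np.degrees(r.x[2]),r.cost,r.fun.reshape(-1,2).round(1).tolist())
E
```

```text
240 214 [623.9  34.1  25.8]
236 222 [626.7  38.2  35.9]
258 222 [606.9  41.7  25. ]
260 100 [609.3 -68.2  -0.9]
330 150 [ 5.405e+02 -2.520e+01  4.000e-01]
243 230 [619.7  40.5  48.3]
222 240 [643.8  73.2  -1. ]
[619.92733166  47.19635877  -0.87550483] -50.16273187264546 1.6007436949071303 [[-0.3, 0.2], [-0.1, -0.1], [0.3, 1.1], [-0.7, -0.3], [0.4, -0.1], [-0.1, 0.1], [0.5, -0.9]]
```

Request:
servo_tool([
  {"fingers":8.5,"x":3.34,"y":1.94,"z":0,"turn":0},
  {"fingers":8.5,"x":3.34,"y":1.94,"z":0,"turn":0},
  {"fingers":8.5,"x":3.34,"y":1.94,"z":0,"turn":0},
  {"fingers":8.5,"x":3.34,"y":1.94,"z":0,"turn":0},
  {"fingers":8.5,"x":3.34,"y":1.94,"z":0,"turn":0},
  {"fingers":8.5,"x":3.34,"y":1.94,"z":0,"turn":0},
  {"fingers":8.5,"x":3.34,"y":1.94,"z":0,"turn":0},
  {"fingers":8.5,"x":3.34,"y":1.94,"z":0,"turn":0},
  {"fingers":8.5,"x":0,"y":0,"z":0,"turn":0},
  {"fingers":8.5,"x":0,"y":0,"z":0,"turn":0},
])

```text
clock: 3.28
position: [459.6, -263.8, 142.3]
ee_rot: [0.719, -0.695, 0.001, -0.0]
contact_force: [0.3, 0.6, -0.2]
gripper_width: 84.6
```

```bash
python3 wl.py w4
```

```text
3.3333 [ 460.3 -262.8  142.2] -87.99 [-0.21  0.31 -0.35  0.   -0.91  0.25] [-0.2  0.3  0.7] 0.039 84.96826781622737
```

View pics/w4.png

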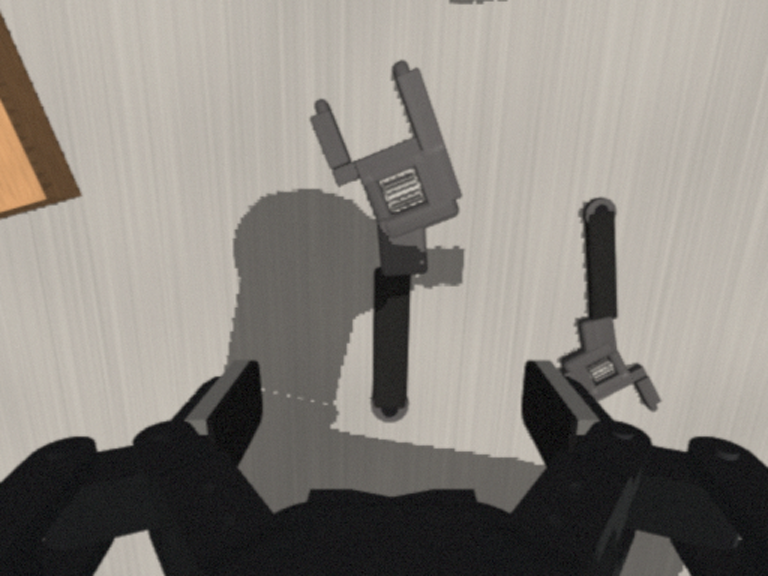

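```bash
python3 - <<'E'
from h import *
cm=np.load("w4_cm.npy",allow_pickle=True).item();d=np.load("w4_d.npy")
im=np.load("w4_im.npy").astype(int).sum(2)
q=lambda a,b:((a+.5)/1.5-.5,(b+.5)/1.5-.5)
for v in (190,200,210,220,230,240,250,255,260): print(v,im[v,244:280:1].tolist() if v in(210,240) else '')
for n,a,b,z in [("front",394,270,12),("rear",389.5,403,12),("worm",403,190,17),("fjtip",401,63,14),("mjtip",321,100,14)]:
    print(n,p2w(cm,*q(a,b),z).round(1), dep(cm,d,*q(a,b)).round(1))
f=p2w(cm,*q(394,270),12);r=p2w(cm,*q(389.5,403),12);w=p2w(cm,*q(403,190),17)
dv=f-r;print(np.hypot(*dv[:2]),np.degrees(np.arctan2(dv[1],dv[0])))
c=im[30:165,190:320]
I=np.load("w4_im.npy")[:,:,::-1]
cv2.imwrite("pics/w4c.png",cv2.resize(np.clip(I[35:165,200:315]*1.6,0,255).astype(np.uint8),None,fx=4.5,fy=4.5,interpolation=cv2.INTER_CUBIC))
E
```

```text
190 
200 
210 [550, 547, 550, 534, 411, 214, 114, 114, 112, 114, 115, 115, 109, 122, 126, 120, 123, 122, 119, 121, 116, 117, 116, 116, 113, 113, 122, 107, 212, 434, 544, 543, 543, 542, 550, 568]
220 
230 
240 [532, 534, 546, 532, 387, 161, 103, 113, 127, 115, 120, 109, 119, 128, 109, 107, 125, 117, 118, 107, 122, 126, 122, 120, 132, 130, 107, 203, 443, 541, 554, 550, 555, 550, 553, 547]
250 
255 
260 
front [ 458.8 -269.8   12. ] [ 458.8 -269.9   12.2]
rear [ 458.5 -175.6   12. ] [ 458.5 -175.4   11.7]
worm [ 455.3 -319.7   17. ] [ 455.3 -319.7   17.5]
fjtip [ 459.1 -388.4   14. ] [ 459.1 -388.6   13. ]
mjtip [ 503.9 -367.8   14. ] [ 504.2 -368.1   11.8]
94.22691227945982 -89.83393409749574
```

View pics/w4c.png

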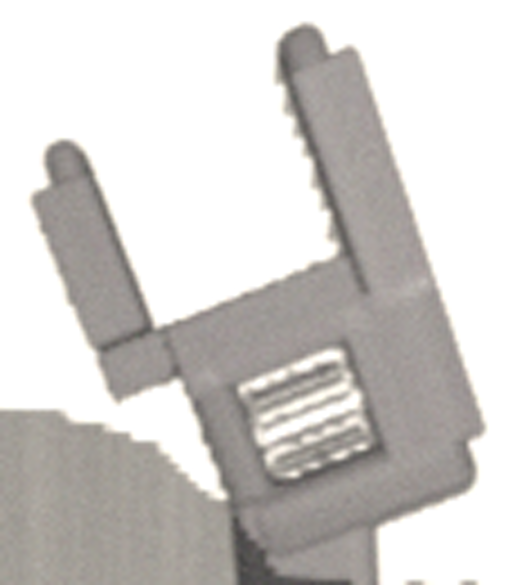

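```bash
python3 - <<'E'
from h import *
cm=np.load("w4_cm.npy",allow_pickle=True).item()
q=lambda a,b:(200+(a+.5)/4.5-.5,35+(b+.5)/4.5-.5)
def L(n,a,b,z):
    A=p2w(cm,*q(*a),z);B=p2w(cm,*q(*b),z);v=B-A;print(n,A.round(1),B.round(1),np.degrees(np.arctan2(v[1],v[0])).round(1),np.hypot(*v[:2]).round(1));return A,B
L("fj outer",(480,425),(357,50),14)
L("fj inner top",(367,293),(293,75),14)
L("mj inner",(150,328),(92,182),14)
L("mj outer",(100,345),(35,195),14)
L("worm axis",(272,478),(380,450),14)
L("worm left",(268,470),(240,385),14)
L("worm right",(380,448),(345,348),14)
L("throat",(170,332),(345,258),14)
print("fingers TCP")
im=np.load("w4_im.npy").astype(float).sum(2)
# handle edges subpixel
P=[]
for v in range(186,262,4):
    r=im[v,230:290]; t=330
    i=np.where(r<t)[0]; 
    if len(i)<5: continue
    a,b=i[0],i[-1]
    ua=230+a-1+(r[a-1]-t)/(r[a-1]-r[a]); ub=230+b+(t-r[b])/(r[b+1]-r[b])
    A=p2w(cm,ua,v,9);B=p2w(cm,ub,v,9);print(v,round(ua,1),round(ub,1),A[:2].round(1),B[:2].round(1),((A+B)/2)[:2].round(1))
E
```

```text
fj outer [ 421.1 -318.5   14. ] [ 449.2 -385.8   14. ] -67.4 73.0
fj inner top [ 445.  -342.8   14. ] [ 460.9 -381.2   14. ] -67.5 41.5
mj inner [ 487.3 -334.8   14. ] [ 498.6 -361.2   14. ] -66.8 28.7
mj outer [ 497.1 -331.3   14. ] [ 509.5 -358.5   14. ] -65.5 29.9
worm axis [ 462.3 -306.6   14. ] [ 440.8 -312.9   14. ] -163.7 22.4
worm left [ 463.2 -308.1   14. ] [ 469.3 -324.6   14. ] -69.6 17.5
worm right [ 440.8 -313.3   14. ] [ 448.8 -332.4   14. ] -67.3 20.7
throat [ 483.3 -334.2   14. ] [ 449.6 -349.1   14. ] -156.1 36.9
fingers TCPTraceback (most recent call last):
  File "<stdin>", line 23, in <module>
IndexError: index 60 is out of bounds for axis 0 with size 60
```

Request:
servo_tool([
  {"fingers":8.5,"x":-0.33,"y":0.13,"z":3.5,"turn":1.8},
  {"fingers":8.5,"x":0,"y":0,"z":3.5,"turn":0},
  {"fingers":8.5,"x":0,"y":0,"z":3,"turn":0},
  {"fingers":8.5,"x":0,"y":0,"z":2,"turn":0},
  {"fingers":6,"x":0,"y":0,"z":1.2,"turn":0},
  {"fingers":4,"x":0,"y":0,"z":0.9,"turn":0},
  {"fingers":4,"x":0,"y":0,"z":0,"turn":0},
  {"fingers":4,"x":0,"y":0,"z":0,"turn":0},
])

```text
clock: 4.0
position: [459.1, -258.0, 0.4]
ee_rot: [0.709, -0.705, -0.0, 0.0]
contact_force: [-0.5, -0.4, 0.1]
gripper_width: 40.7
```

Request:
servo_tool([
  {"fingers":1.5,"x":0,"y":0,"z":0,"turn":0},
  {"fingers":1.5,"x":0,"y":0,"z":0,"turn":0},
  {"fingers":1.5,"x":0,"y":0,"z":0,"turn":0},
  {"fingers":1.5,"x":0,"y":0,"z":0,"turn":0},
  {"fingers":1.5,"x":0,"y":0,"z":0,"turn":0},
])

```text
clock: 4.42
position: [459.8, -258.6, 1.7]
ee_rot: [0.709, -0.705, 0.001, -0.001]
contact_force: [-1.5, 4.1, 6.4]
gripper_width: 22.2
```

Request:
servo_tool([
  {"fingers":1.5,"x":0,"y":0,"z":-0.7,"turn":0},
  {"fingers":1.5,"x":0,"y":0,"z":-0.8,"turn":0},
  {"fingers":1.5,"x":-3.4,"y":-1.56,"z":0,"turn":0},
  {"fingers":1.5,"x":-3.4,"y":-1.56,"z":0,"turn":0},
  {"fingers":1.5,"x":-3.4,"y":-1.56,"z":0,"turn":0},
  {"fingers":1.5,"x":-3.4,"y":-1.56,"z":0,"turn":0},
  {"fingers":1.5,"x":-3.4,"y":-1.56,"z":0,"turn":0},
  {"fingers":1.5,"x":0,"y":0,"z":0,"turn":-4},
  {"fingers":1.5,"x":0,"y":0,"z":0,"turn":-6},
  {"fingers":1.5,"x":0,"y":0,"z":0,"turn":-7},
])

```text
clock: 5.25
position: [536.0, -87.5, 15.4]
ee_rot: [0.807, -0.59, -0.0, 0.0]
contact_force: [-0.5, -0.5, -4.1]
gripper_width: 22.6
```

Request:
servo_tool([
  {"fingers":1.5,"x":0,"y":0,"z":0,"turn":-7},
  {"fingers":1.5,"x":0,"y":0,"z":0,"turn":-7},
  {"fingers":1.5,"x":0,"y":0,"z":0,"turn":-7},
  {"fingers":1.5,"x":0,"y":0,"z":0,"turn":-7},
  {"fingers":1.5,"x":0,"y":0,"z":0,"turn":-7},
  {"fingers":1.5,"x":0,"y":0,"z":0,"turn":-7},
  {"fingers":1.5,"x":0,"y":0,"z":0,"turn":-7},
  {"fingers":1.5,"x":0,"y":0,"z":0,"turn":-7},
  {"fingers":1.5,"x":0,"y":0,"z":0,"turn":-7},
  {"fingers":1.5,"x":0,"y":0,"z":0,"turn":-7},
])

```text
clock: 6.08
position: [535.6, -88.7, 15.5]
ee_rot: [1.0, -0.021, -0.0, 0.0]
contact_force: [0.4, 0.6, -4.2]
gripper_width: 22.1
```

Request:
servo_tool([
  {"fingers":1.5,"x":0,"y":0,"z":0,"turn":-7},
  {"fingers":1.5,"x":0,"y":0,"z":0,"turn":-7},
  {"fingers":1.5,"x":0,"y":0,"z":0,"turn":-7},
  {"fingers":1.5,"x":0,"y":0,"z":0,"turn":-7},
  {"fingers":1.5,"x":0,"y":0,"z":0,"turn":-7},
  {"fingers":1.5,"x":0,"y":0,"z":0,"turn":-7},
  {"fingers":1.5,"x":0,"y":0,"z":0,"turn":-5.4},
  {"fingers":1.5,"x":0,"y":0,"z":0,"turn":-3},
  {"fingers":1.5,"x":0,"y":0,"z":0,"turn":0},
  {"fingers":1.5,"x":0,"y":0,"z":0,"turn":0},
])

```text
clock: 6.92
position: [535.8, -88.6, 15.5]
ee_rot: [0.915, 0.403, -0.0, -0.0]
contact_force: [-0.1, 0.5, -3.9]
gripper_width: 22.5
```

```bash
python3 wl.py w5
```

```text
6.9667 [535.8 -88.6  15.4] 47.55 [ 0.13  0.5  -0.44  0.   -0.62  2.27] [-0.1 -0.5 -3.6] 0.004 22.205149796242573
```

View pics/w5.png

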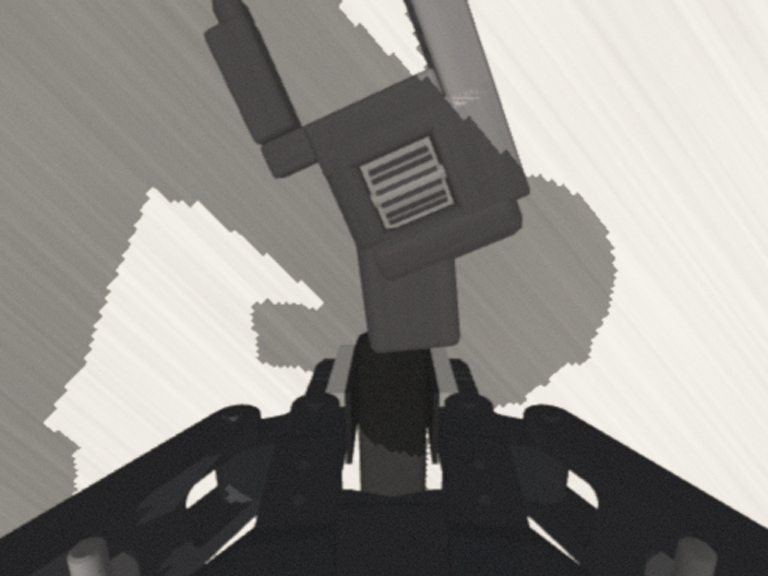

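```bash
python3 - <<'E'
from h import *
cm=np.load("w5_cm.npy",allow_pickle=True).item();d=np.load("w5_d.npy")
q=lambda a,b:((a+.5)/1.5-.5,(b+.5)/1.5-.5)
for p in [(340,160),(480,100),(250,90),(410,300),(470,200),(408,182)]: print(p,dep(cm,d,*q(*p)).round(1))
Z=27.5
def L(n,a,b,z=Z):
    A=p2w(cm,*q(*a),z);B=p2w(cm,*q(*b),z);v=B-A;an=np.degrees(np.arctan2(v[1],v[0]));print(n,A.round(1),B.round(1),an.round(1),np.hypot(*v[:2]).round(1));return A,B
f=L("fj outer",(522,170),(466,0)); g=L("fj in",(443,95),(410,0)); m=L("mj in",(301,127),(247,5)); t=L("throat",(305,127),(425,76))
ws=[p2w(cm,*q(*p),Z) for p in ((359,168),(432,137),(455,206),(385,230))]; wc=np.mean(ws,0); print("worm slot c",wc.round(1))
for e in (69.8,70.5,69):
    e=np.radians(e);M=np.array([np.cos(e),np.sin(e)]);N=np.array([-M[1],M[0]])
    print([ (np.round(p[:2]@N,1),np.round(p[:2]@M,1)) for l in (g,m,t) for p in l], wc[:2]@N,wc[:2]@M)
s=arm.read_state()["position"]
print("nominal mouth from TCP", )
y=np.radians(47.55);print(s[0]+105*np.cos(y)-10*np.sin(y),s[1]+105*np.sin(y)+10*np.cos(y))
E
```

```text
(340, 160) [573.  -26.4  27.2]
(480, 100) [612.3 -40.9  26.8]
(250, 90) [567.4   3.9  25.1]
(410, 300) [559.9 -70.8  26.4]
(470, 200) [593.1 -59.9  26.4]
(408, 182) [583.1 -43.7  29.9]
fj outer [609.3 -63.2  27.5] [624.7 -19.9  27.5] 70.5 46.0
fj in [605.5 -33.1  27.5] [614.  -10.2  27.5] 69.8 24.5
mj in [571.1 -12.8  27.5] [582.   17.5  27.5] 70.2 32.2
throat [571.9 -13.5  27.5] [605.  -26.3  27.5] -21.0 35.5
worm slot c [582.4 -44.6  27.5]
[(np.float64(-579.7), np.float64(178.0)), (np.float64(-579.7), np.float64(202.5)), (np.float64(-540.4), np.float64(185.2)), (np.float64(-540.2), np.float64(217.4)), (np.float64(-541.4), np.float64(184.8)), (np.float64(-576.9), np.float64(184.3))] -561.9398727249647 159.208477054658
[(np.float64(-581.9), np.float64(170.9)), (np.float64(-582.2), np.float64(195.4)), (np.float64(-542.6), np.float64(178.6)), (np.float64(-542.8), np.float64(210.8)), (np.float64(-543.6), np.float64(178.2)), (np.float64(-579.1), np.float64(177.2))] -563.8429850586128 152.33137537751682
[(np.float64(-577.2), np.float64(186.1)), (np.float64(-576.9), np.float64(210.6)), (np.float64(-537.8), np.float64(192.7)), (np.float64(-537.1), np.float64(224.9)), (np.float64(-538.8), np.float64(192.3)), (np.float64(-574.3), np.float64(192.3))] -559.6621996110016 167.0388638933722
nominal mouth from TCP
599.3308799757457 -4.345560491012202
```

Request:
servo_tool([
  {"fingers":1.5,"x":0.19,"y":0.46,"z":0.4,"turn":0},
  {"fingers":1.5,"x":0,"y":0,"z":0.4,"turn":0},
  {"fingers":1.5,"x":0,"y":0,"z":0.4,"turn":0},
  {"fingers":1.5,"x":0.93,"y":-0.38,"z":0,"turn":0},
  {"fingers":1.5,"x":0.93,"y":-0.38,"z":0,"turn":0},
  {"fingers":1.5,"x":0.93,"y":-0.38,"z":0,"turn":0},
  {"fingers":1.5,"x":0,"y":0,"z":0,"turn":0},
])

```text
clock: 7.55
position: [552.7, -59.6, 3.5]
ee_rot: [0.914, 0.405, 0.001, 0.0]
contact_force: [0.1, 0.1, -3.2]
gripper_width: 22.1
```

```bash
cat > tl.py <<'E'
import sys
from h import *
tag=sys.argv[1]
for n,(u0,v0,w,h,k) in {"top":(185,130,110,90,6),"scene":(150,150,150,120,5)}.items():
    im,d=arm.get_image(n);np.save(f"{tag}_{n}_im.npy",im)
    cv2.imwrite(f"pics/{tag}_{n}.png",cv2.resize(np.clip(im[v0:v0+h,u0:u0+w,::-1]*1.5,0,255).astype(np.uint8),None,fx=k,fy=k,interpolation=cv2.INTER_CUBIC))
E
python3 tl.py a1; python3 wl.py w6
```

```text
7.7 [551.  -61.2   3.3] 47.69 [ 0.18  0.54 -0.42 -0.   -0.61  2.22] [-0.3 -0.9 -3.3] 0.012 22.366327803486538
```

View pics/a1_top.png

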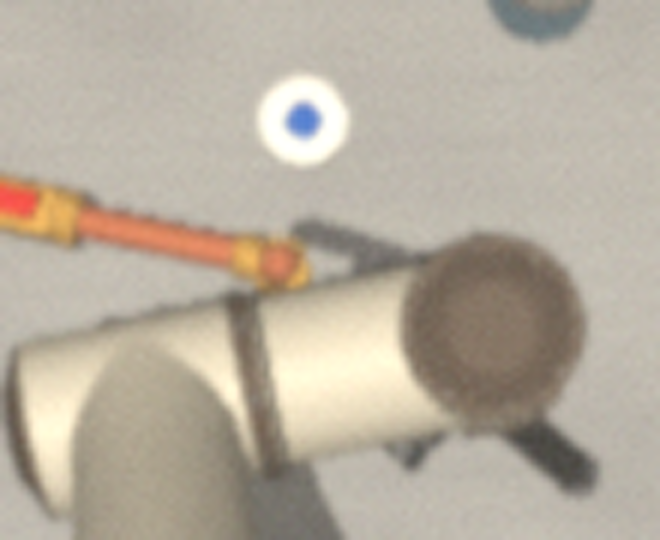

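View pics/a1_scene.png

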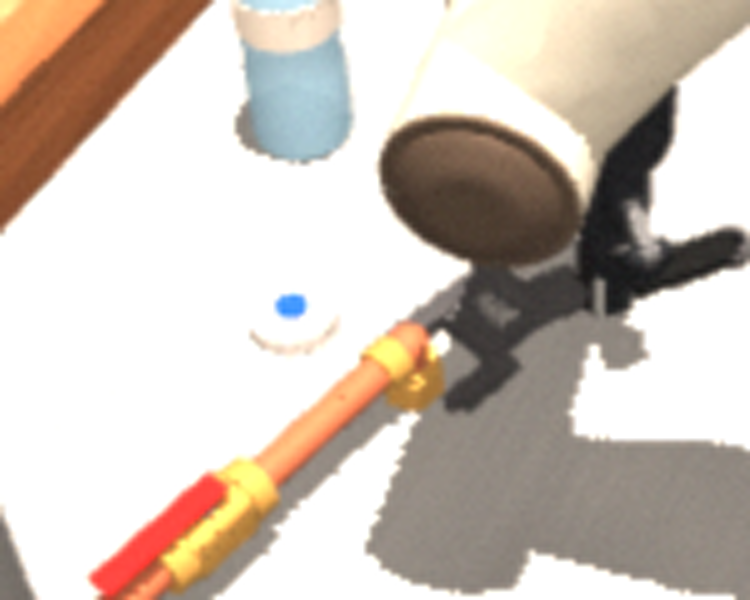

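View pics/w6.png

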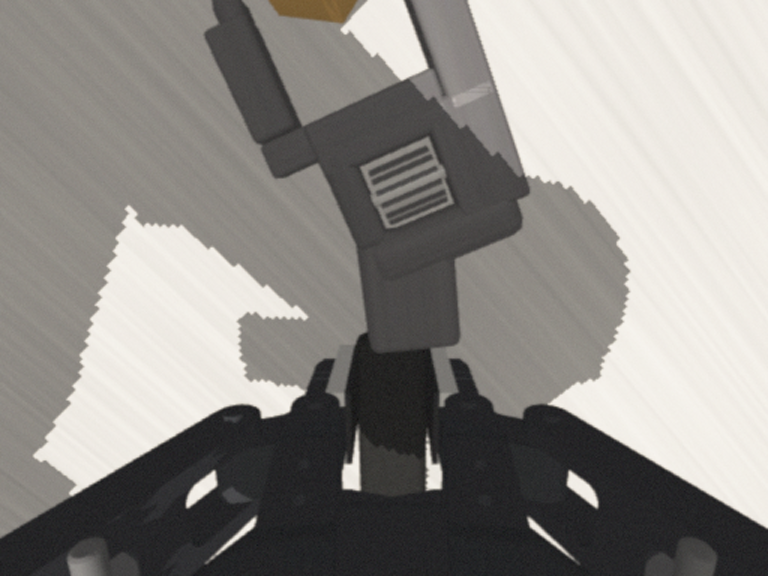

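```bash
python3 - <<'E'
from h import *
cm=np.load("w6_cm.npy",allow_pickle=True).item();d=np.load("w6_d.npy")
q=lambda a,b:((a+.5)/1.5-.5,(b+.5)/1.5-.5)
e=np.radians(69.8);M=np.array([np.cos(e),np.sin(e)]);N=np.array([-M[1],M[0]])
for n,a,b,z in [("corner",341,22,23),("c2",281,14,23),("c3",361,0,23),("fj",443,95,15.5),("fj2",410,0,15.5),("mj",301,127,15.5),("mj2",247,5,15.5),("thr1",305,127,15.5),("thr2",425,76,15.5),("worm",407,185,17)]:
    p=p2w(cm,*q(a,b),z);print(n,p.round(1),"M %.1f N %.1f"%(p[:2]@M,p[:2]@N))
E
```

```text
corner [611.7  24.1  23. ] M 233.9 N -565.7
c2 [602.   35.3  23. ] M 241.0 N -552.8
c3 [618.6  24.3  23. ] M 236.4 N -572.2
fj [620.9  -5.1  15.5] M 209.6 N -584.5
fj2 [629.3  17.9  15.5] M 234.1 N -584.4
mj [586.4  15.1  15.5] M 216.7 N -545.1
mj2 [597.2  45.4  15.5] M 248.9 N -544.8
thr1 [587.2  14.4  15.5] M 216.3 N -546.2
thr2 [620.4   1.8  15.5] M 215.9 N -581.6
worm [597.8 -16.2  17. ] M 191.2 N -566.6
```

Request:
servo_tool([
  {"fingers":1.5,"x":0.52,"y":-0.21,"z":0,"turn":0},
  {"fingers":1.5,"x":0.52,"y":-0.21,"z":0,"turn":0},
  {"fingers":1.5,"x":0.52,"y":-0.21,"z":0,"turn":0},
  {"fingers":1.5,"x":0,"y":0,"z":0,"turn":0},
])

```text
clock: 8.03
position: [557.8, -45.0, 3.5]
ee_rot: [0.915, 0.404, 0.001, 0.0]
contact_force: [0.5, 0.8, -3.9]
gripper_width: 22.1
```

```bash
python3 wl.py w7
```

```text
8.0833 [557.4 -45.4   3.4] 47.69 [ 0.21  0.54 -0.41  0.   -0.62  2.19] [ 0.3 -0.6 -3.1] 0.01 22.413777128044043
```

View pics/w7.png

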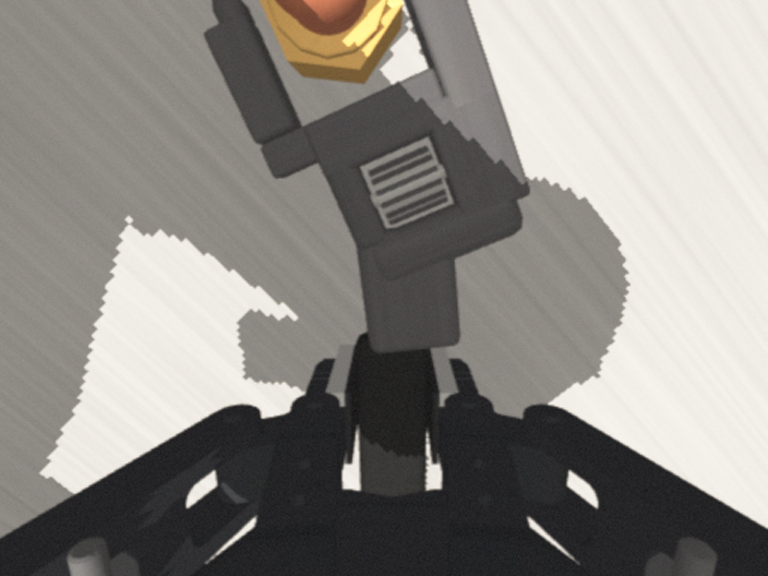

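```bash
python3 - <<'E'
from h import *
cm=np.load("w7_cm.npy",allow_pickle=True).item()
im=np.load("w7_im.npy")[0:100,130:310,::-1]
cv2.imwrite("pics/w7c.png",cv2.resize(im,None,fx=4.4,fy=4.4,interpolation=cv2.INTER_CUBIC))
q=lambda a,b:((a+.5)/1.5-.5,(b+.5)/1.5-.5)
e=np.radians(69.8);M=np.array([np.cos(e),np.sin(e)]);N=np.array([-M[1],M[0]])
for n,a,b,z in [("cornerB",365,82,3),("cornerT",374,68,23),("thr1",305,127,15.5),("thr2",425,76,15.5)]:
    p=p2w(cm,*q(a,b),z);print(n,p.round(1),"M %.1f N %.1f"%(p[:2]@M,p[:2]@N))
E
```

```text
cornerB [614.8  29.4   3. ] M 239.9 N -566.9
cornerT [617.2  26.9  23. ] M 238.4 N -569.9
thr1 [593.7  30.2  15.5] M 233.3 N -546.8
thr2 [626.9  17.5  15.5] M 232.9 N -582.3
```

View pics/w7c.png

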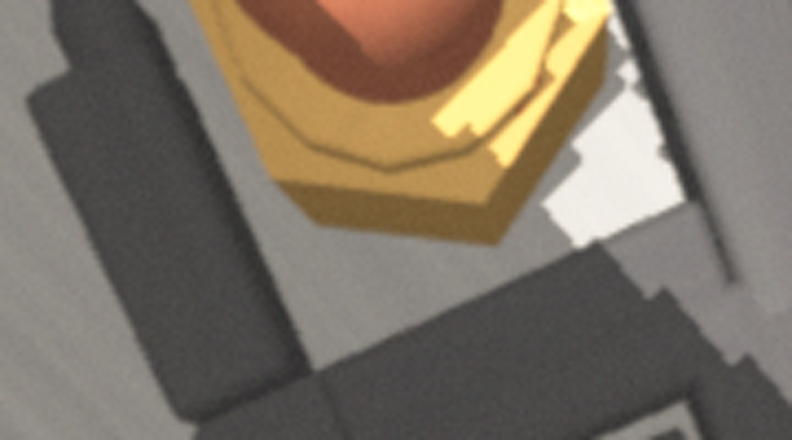

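Request:
servo_tool([
  {"fingers":1.5,"x":0.21,"y":-0.09,"z":0,"turn":0},
  {"fingers":1.5,"x":0.21,"y":-0.09,"z":0,"turn":0},
  {"fingers":1.5,"x":0,"y":0,"z":0.1,"turn":0},
  {"fingers":1.5,"x":0,"y":0,"z":0.1,"turn":0},
  {"fingers":1.5,"x":0,"y":0,"z":0,"turn":0},
])

```text
clock: 8.5
position: [558.8, -41.5, 1.8]
ee_rot: [0.915, 0.404, 0.0, 0.0]
contact_force: [-1.0, 1.7, 0.9]
gripper_width: 22.3
```

Request:
servo_tool([
  {"fingers":5,"x":0,"y":0,"z":0,"turn":0},
  {"fingers":5,"x":0,"y":0,"z":0,"turn":0},
  {"fingers":5,"x":0,"y":0,"z":-0.5,"turn":0},
  {"fingers":5,"x":0,"y":0,"z":-3,"turn":0},
  {"fingers":5,"x":0,"y":0,"z":-3.5,"turn":0},
  {"fingers":0,"x":1.5,"y":0,"z":-3.5,"turn":0},
  {"fingers":0,"x":1.5,"y":0,"z":-3,"turn":0},
  {"fingers":0,"x":0,"y":0,"z":0,"turn":0},
  {"fingers":0,"x":0,"y":0,"z":0,"turn":0},
])

```text
clock: 9.25
position: [580.3, -18.9, 139.1]
ee_rot: [0.915, 0.404, 0.003, 0.001]
contact_force: [-0.8, -0.6, -0.9]
gripper_width: 1.5
```

```bash
python3 wl.py w8
```

```text
9.3 [578.6 -19.4 137. ] 47.63 [ 0.25  0.39 -0.24 -0.   -0.94  2.16] [-0.2 -0.2 -1. ] 0.044 0.30699829027392056
```

View pics/w8.png

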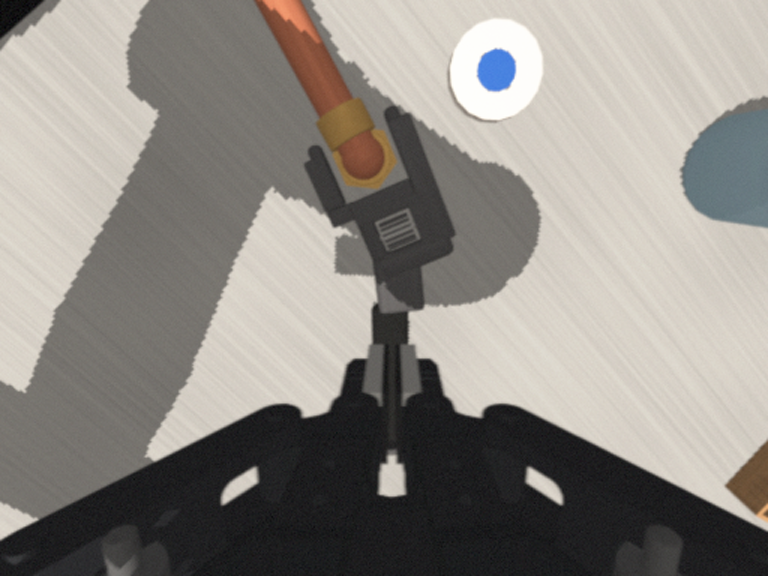

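```bash
python3 - <<'E'
from h import *
cm=np.load("w8_cm.npy",allow_pickle=True).item()
im=np.load("w8_im.npy")[65:205,195:310,::-1]
cv2.imwrite("pics/w8c.png",cv2.resize(np.clip(im*2.5,0,255).astype(np.uint8),None,fx=4.2,fy=4.2,interpolation=cv2.INTER_CUBIC))
E
```

```text
(no output)
```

View pics/w8c.png

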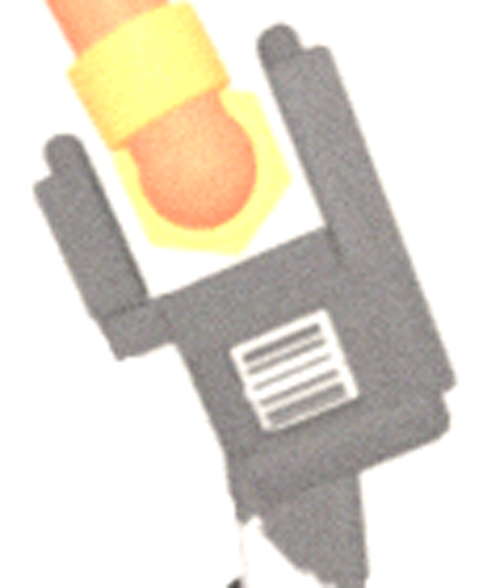

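```bash
python3 - <<'E'
from h import *
cm=np.load("w8_cm.npy",allow_pickle=True).item()
q=lambda a,b:(195+(a+.5)/4.2-.5,65+(b+.5)/4.2-.5)
e=np.radians(69.8);M=np.array([np.cos(e),np.sin(e)]);N=np.array([-M[1],M[0]])
R={}
for n,a,b,z in [("wormslot",296,370,15),("w1",232,347,14),("w2",322,311,14),("w3",357,397,14),("w4",268,432,14),("fj1",328,230,14),("fj2",268,75,14),("mj1",150,297,14),("mj2",88,165,14),("nutcornerT",238,252,23),("nutL1",155,240,23),("nutL2",112,150,23),("nutR1",291,180,23),("nutR2",255,95,23)]:
    p=p2w(cm,*q(a,b),z);R[n]=p;print(n,p.round(1),"M %.1f N %.1f"%(p[:2]@M,p[:2]@N))
for a,b in [("fj1","fj2"),("mj1","mj2"),("nutL1","nutL2"),("nutR1","nutR2"),("w4","w1"),("w3","w2")]:
    v=R[b]-R[a];print(a,np.degrees(np.arctan2(v[1],v[0])).round(1))
p=R["wormslot"][:2]-8*M
go(p[0],p[1],40,69.8)
E
```

```text
wormslot [606.4   3.5  15. ] M 212.7 N -567.9
w1 [599.5  16.3  14. ] M 222.3 N -556.9
w2 [618.9   9.   14. ] M 222.2 N -577.7
w3 [612.3  -9.9  14. ] M 202.1 N -578.0
w4 [592.7  -2.6  14. ] M 202.3 N -557.1
fj1 [631.   20.7  14. ] M 237.3 N -585.1
fj2 [642.3  51.8  14. ] M 270.4 N -584.9
mj1 [593.7  35.9  14. ] M 238.7 N -544.8
mj2 [602.9  63.9  14. ] M 268.2 N -543.7
nutcornerT [614.4  30.2  23. ] M 240.4 N -566.1
nutL1 [603.5  43.3  23. ] M 249.0 N -551.4
nutL2 [609.2  61.7  23. ] M 268.2 N -550.4
nutR1 [631.8  33.3  23. ] M 249.5 N -581.4
nutR2 [637.4  50.1  23. ] M 267.1 N -580.9
fj1 70.0
mj1 72.0
nutL1 72.7
nutR1 71.7
w4 70.3
w3 70.6
pos [578.6 -19.4 137. ] psi 47.63 tool shift cm [2.809 0.813 9.706] turn -22.17
```

Request:
servo_tool([
  {"fingers":0,"x":1.4,"y":0.4,"z":3,"turn":0},
  {"fingers":0,"x":1.4,"y":0.4,"z":3,"turn":0},
  {"fingers":0,"x":0,"y":0,"z":2,"turn":-5.6},
  {"fingers":0,"x":0,"y":0,"z":1.5,"turn":-5.6},
  {"fingers":0,"x":0,"y":0,"z":1,"turn":-5.6},
  {"fingers":0,"x":0,"y":0,"z":0.5,"turn":-5.6},
  {"fingers":0,"x":0,"y":0,"z":0.4,"turn":0},
  {"fingers":0,"x":0,"y":0,"z":0,"turn":0},
  {"fingers":0,"x":0,"y":0,"z":0,"turn":0},
])

```text
clock: 10.05
position: [602.8, -4.6, 21.6]
ee_rot: [0.82, 0.573, -0.001, -0.0]
contact_force: [0.2, 0.7, 0.3]
gripper_width: -0.1
```

```bash
cat > st.py <<'E'
from h import *
s=arm.read_state();R=rotmat(s["ee_rot"]);e=np.radians(69.8);M=np.array([np.cos(e),np.sin(e)]);N=np.array([-M[1],M[0]])
print(s["clock"],s["position"].round(2),"psi",np.degrees(np.arctan2(R[1,0],R[0,0])).round(2),"M %.1f N %.1f"%(s["position"][:2]@M,s["position"][:2]@N),"F",s["contact_force"].round(1),"FM %.1f"%(s["contact_force"][:2]@M),"T",s["wrist_torque"].round(2))
E
python3 st.py; python3 wl.py w9
```

```text
10.05 [602.8   -4.59  21.62] psi 69.91 M 203.8 N -567.3 F [0.2 0.7 0.3] FM 0.7 T [-0.09 -0.01 -0.01]
10.1 [603.2  -4.4  22.2] 69.94 [ 0.26  0.57 -0.28  0.   -0.72  2.53] [ 0.2  0.1 -0.8] 0.011 0.05455964470653501
```

View pics/w9.png

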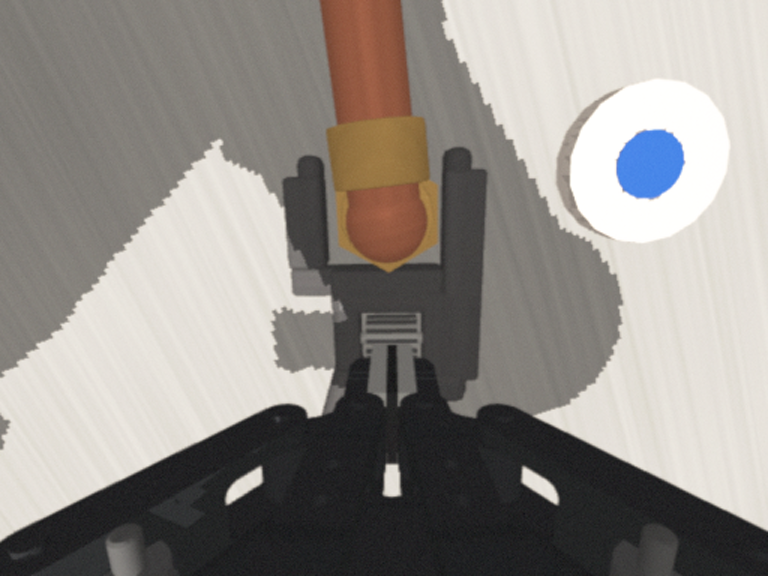

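Request:
servo_tool([
  {"fingers":0,"x":0,"y":0,"z":0.3,"turn":0},
  {"fingers":0,"x":0,"y":0,"z":0.1,"turn":0},
  {"fingers":0,"x":0,"y":0,"z":0.05,"turn":0},
  {"fingers":0,"x":0,"y":0,"z":0,"turn":0},
])

```text
clock: 10.43
position: [603.4, -4.2, 17.9]
ee_rot: [0.819, 0.574, 0.0, 0.0]
contact_force: [-0.4, 0.5, 0.2]
gripper_width: -0.0
```

Request:
servo_tool([
  {"fingers":0,"x":0,"y":0,"z":0.1,"turn":0},
  {"fingers":0,"x":0,"y":0,"z":0.05,"turn":0},
])

```text
clock: 10.6
position: [603.7, -4.2, 16.9]
ee_rot: [0.819, 0.574, 0.0, 0.0]
contact_force: [-0.7, -0.3, 5.4]
gripper_width: -0.1
```

Request:
servo_tool([
  {"fingers":0,"x":0,"y":0,"z":0.05,"turn":0},
  {"fingers":0,"x":0,"y":0,"z":0,"turn":0},
])

```text
clock: 10.77
position: [603.7, -4.2, 16.9]
ee_rot: [0.819, 0.574, 0.0, 0.0]
contact_force: [-1.7, 0.3, 5.7]
gripper_width: 0.1
```

Request:
servo_tool([
  {"fingers":0,"x":0,"y":0,"z":0.05,"turn":0},
  {"fingers":0,"x":0,"y":0,"z":0,"turn":0},
])

```text
clock: 10.93
position: [603.8, -4.2, 16.9]
ee_rot: [0.819, 0.574, 0.0, 0.0]
contact_force: [-2.7, 1.1, 7.9]
gripper_width: 0.1
```

Request:
servo_tool([
  {"fingers":0,"x":0,"y":0,"z":0.12,"turn":0},
  {"fingers":0,"x":0.3,"y":0,"z":0,"turn":0},
  {"fingers":0,"x":0.3,"y":0,"z":0,"turn":0},
])

```text
clock: 11.18
position: [605.3, 0.3, 16.7]
ee_rot: [0.819, 0.574, -0.001, 0.001]
contact_force: [-3.7, -4.0, 14.6]
gripper_width: 0.4
```

```bash
python3 st.py
```

```text
11.1833 [6.0533e+02 3.0000e-01 1.6740e+01] psi 70.09 M 209.3 N -568.0 F [-3.7 -4.  14.6] FM -5.0 T [-1.18  1.39  0.01]
```

Request:
servo_tool([
  {"fingers":0,"x":0.3,"y":0,"z":0,"turn":0},
  {"fingers":0,"x":0.3,"y":0,"z":0,"turn":0},
  {"fingers":0,"x":0.3,"y":0,"z":0,"turn":0},
  {"fingers":0,"x":0.2,"y":0,"z":0,"turn":0},
])

```text
clock: 11.52
position: [609.1, 11.0, 16.4]
ee_rot: [0.819, 0.574, -0.0, 0.001]
contact_force: [-2.7, -0.9, 8.8]
gripper_width: -0.1
```

```bash
python3 st.py; python3 wl.py w10
```

```text
11.5167 [609.15  10.96  16.39] psi 70.07 M 220.6 N -567.9 F [-2.7 -0.9  8.8] FM -1.8 T [-0.57  0.94 -0.02]
11.5667 [609.4  11.5  16.1] 70.07 [ 0.28  0.58 -0.27  0.   -0.72  2.51] [-2.1 -0.5  9.6] 0.012 0.2720244710608836
```

View pics/w10.png

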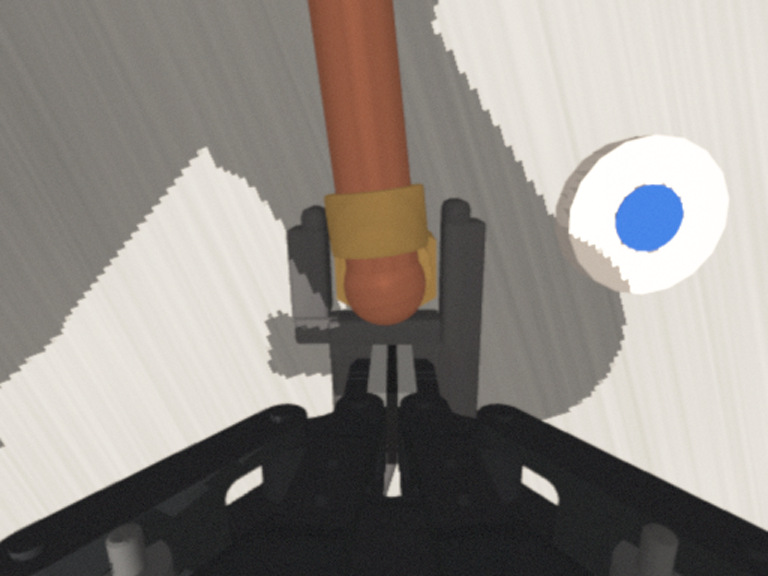

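Request:
servo_tool([
  {"fingers":0,"x":0,"y":0,"z":-0.8,"turn":0},
  {"fingers":0,"x":-1.7,"y":0,"z":0,"turn":0},
  {"fingers":0,"x":0,"y":0,"z":0.4,"turn":0},
  {"fingers":0,"x":0,"y":0,"z":0.4,"turn":0},
  {"fingers":0,"x":0,"y":0,"z":0,"turn":0},
  {"fingers":0,"x":0.3,"y":0,"z":0,"turn":0},
  {"fingers":0,"x":0.35,"y":0,"z":0,"turn":0},
  {"fingers":0,"x":0.35,"y":0,"z":0,"turn":0},
])

```text
clock: 12.23
position: [606.3, 3.5, 16.6]
ee_rot: [0.819, 0.574, -0.001, 0.001]
contact_force: [-5.5, -4.6, 18.0]
gripper_width: -0.2
```

```bash
python3 st.py
```

```text
12.2333 [606.27   3.54  16.65] psi 70.06 M 212.7 N -567.8 F [-5.5 -4.6 18. ] FM -6.2 T [-1.24  1.83  0.02]
```

Request:
servo_tool([
  {"fingers":0,"x":0.35,"y":0,"z":-0.06,"turn":0},
  {"fingers":0,"x":0.35,"y":0,"z":0,"turn":0},
  {"fingers":0,"x":0,"y":0,"z":-0.8,"turn":0},
  {"fingers":0,"x":-1.7,"y":0,"z":0,"turn":0},
  {"fingers":0,"x":0,"y":0,"z":0.4,"turn":0},
])

```text
clock: 12.65
position: [602.6, -5.9, 19.0]
ee_rot: [0.819, 0.573, 0.0, -0.0]
contact_force: [-0.3, 0.8, 0.3]
gripper_width: 0.0
```

```bash
python3 st.py; python3 wl.py w11
```

```text
12.65 [602.63  -5.9   19.04] psi 69.94 M 202.6 N -567.6 F [-0.3  0.8  0.3] FM 0.6 T [0.   0.09 0.03]
12.7 [602.1  -5.6  17.6] 69.91 [ 0.26  0.57 -0.29 -0.   -0.71  2.53] [ 0.4 -0.3 -1.1] 0.017 -0.1753087022721414
```

View pics/w11.png

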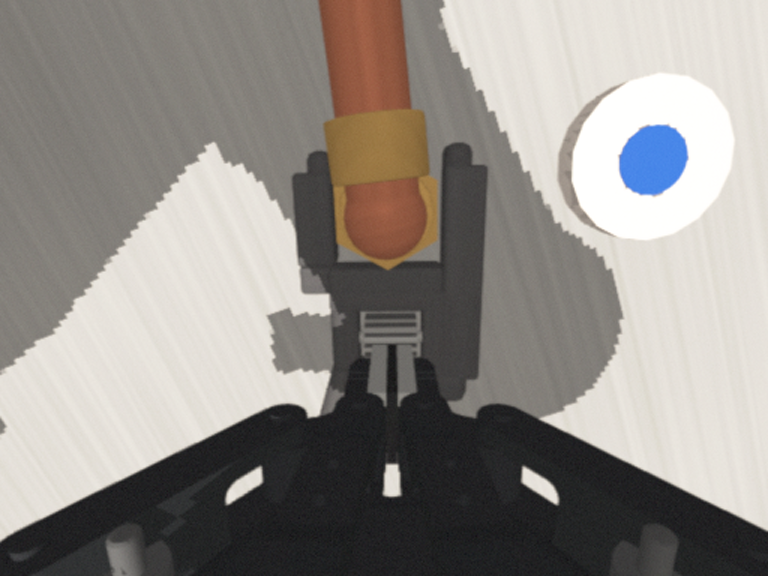

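Request:
servo_tool([
  {"fingers":0,"x":0,"y":0,"z":0.4,"turn":0},
  {"fingers":0,"x":0,"y":0,"z":0,"turn":0},
  {"fingers":0,"x":0.3,"y":0,"z":0,"turn":0},
  {"fingers":0,"x":0.35,"y":0,"z":0,"turn":0},
  {"fingers":0,"x":0.35,"y":0,"z":0,"turn":0},
])

```text
clock: 13.12
position: [605.7, 3.6, 16.7]
ee_rot: [0.819, 0.574, -0.002, 0.0]
contact_force: [-6.6, -3.4, 16.4]
gripper_width: -0.1
```

Request:
servo_tool([
  {"fingers":0,"x":0.35,"y":0,"z":0,"turn":0},
  {"fingers":0,"x":0.35,"y":0,"z":0,"turn":0},
  {"fingers":0,"x":0,"y":0,"z":-0.8,"turn":0},
  {"fingers":0,"x":-1.7,"y":0,"z":0,"turn":0},
  {"fingers":0,"x":0,"y":0,"z":0.4,"turn":0},
])

```text
clock: 13.53
position: [602.7, -5.9, 19.0]
ee_rot: [0.819, 0.573, 0.0, -0.0]
contact_force: [-0.8, 0.2, -0.4]
gripper_width: -0.2
```

```bash
python3 st.py; python3 wl.py w12
```

```text
13.5333 [602.73  -5.86  19.  ] psi 69.95 M 202.6 N -567.7 F [-0.8  0.2 -0.4] FM -0.1 T [-0.01  0.07  0.03]
13.5833 [602.2  -5.5  17.5] 69.92 [ 0.26  0.57 -0.29 -0.   -0.71  2.53] [-0.2  0.4 -0.5] 0.016 0.15081646344471172
```

View pics/w12.png

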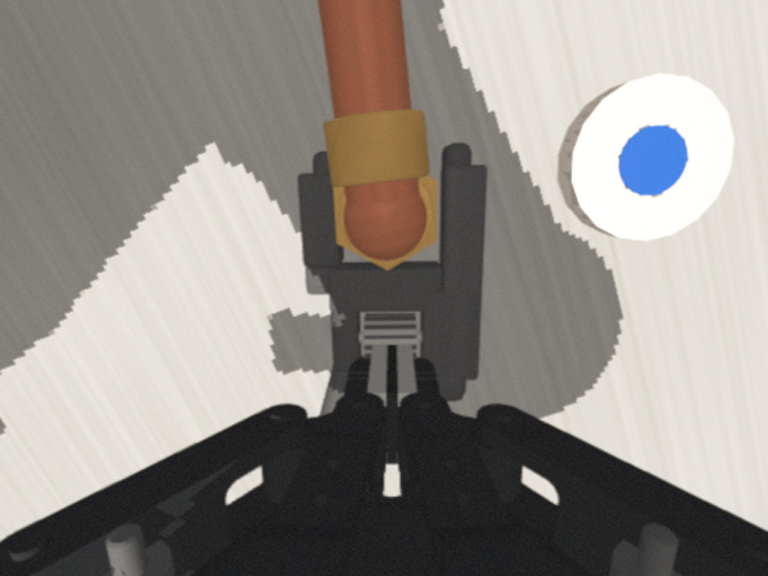

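Request:
servo_tool([
  {"fingers":0,"x":0,"y":0,"z":0.4,"turn":0},
  {"fingers":0,"x":0,"y":0,"z":0,"turn":0},
  {"fingers":0,"x":0.3,"y":0,"z":0,"turn":0},
  {"fingers":0,"x":0.35,"y":0,"z":0,"turn":0},
  {"fingers":0,"x":0.35,"y":0,"z":0,"turn":0},
])

```text
clock: 14.0
position: [605.6, 3.5, 16.7]
ee_rot: [0.819, 0.574, -0.002, 0.0]
contact_force: [-6.8, -5.3, 17.7]
gripper_width: -0.3
```

Request:
servo_tool([
  {"fingers":0,"x":0.35,"y":0,"z":0,"turn":0},
  {"fingers":0,"x":0.35,"y":0,"z":0,"turn":0},
])

```text
clock: 14.17
position: [607.6, 10.0, 16.6]
ee_rot: [0.819, 0.574, -0.003, -0.0]
contact_force: [-7.1, -3.1, 16.2]
gripper_width: -0.0
```

Request:
servo_tool([
  {"fingers":0,"x":0,"y":0,"z":-0.8,"turn":0},
  {"fingers":0,"x":-1.7,"y":0,"z":0,"turn":0},
  {"fingers":0,"x":0,"y":0,"z":0.4,"turn":0},
])

```text
clock: 14.42
position: [602.8, -5.8, 19.0]
ee_rot: [0.819, 0.573, 0.0, -0.0]
contact_force: [-0.4, -0.5, -1.1]
gripper_width: 0.1
```

```bash
python3 st.py; python3 wl.py w13
```

```text
14.4167 [602.81  -5.8   18.95] psi 69.95 M 202.7 N -567.7 F [-0.4 -0.5 -1.1] FM -0.6 T [-0.09  0.07  0.02]
14.4667 [602.2  -5.5  17.4] 69.92 [ 0.26  0.57 -0.29 -0.   -0.71  2.53] [ 0.2  1.  -1.2] 0.018 -0.03681737601402168
```

View pics/w13.png

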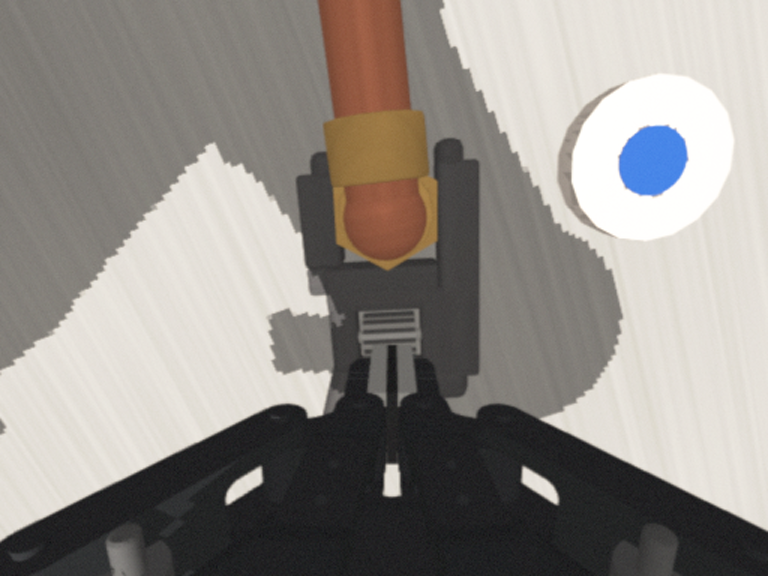

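Request:
servo_tool([
  {"fingers":0,"x":0,"y":0,"z":0.4,"turn":0},
  {"fingers":0,"x":0,"y":0,"z":0,"turn":0},
  {"fingers":0,"x":0.3,"y":0,"z":0,"turn":0},
  {"fingers":0,"x":0.35,"y":0,"z":0,"turn":0},
  {"fingers":0,"x":0.35,"y":0,"z":0,"turn":0},
])

```text
clock: 14.88
position: [605.1, 3.3, 16.7]
ee_rot: [0.819, 0.574, -0.003, -0.0]
contact_force: [-7.8, -6.5, 18.1]
gripper_width: 0.1
```

Request:
servo_tool([
  {"fingers":0,"x":0.35,"y":0,"z":0,"turn":0},
  {"fingers":0,"x":0.35,"y":0,"z":0,"turn":0},
])

```text
clock: 15.05
position: [607.3, 9.2, 16.6]
ee_rot: [0.819, 0.574, -0.003, 0.0]
contact_force: [-4.5, -6.8, 14.7]
gripper_width: -0.3
```

Request:
servo_tool([
  {"fingers":0,"x":0,"y":0,"z":-0.8,"turn":0},
  {"fingers":0,"x":-1.7,"y":0,"z":0,"turn":0},
  {"fingers":0,"x":0,"y":0,"z":0.4,"turn":0},
])

```text
clock: 15.3
position: [602.8, -5.8, 18.8]
ee_rot: [0.819, 0.573, 0.0, -0.0]
contact_force: [-0.0, -0.7, -0.8]
gripper_width: 0.2
```

```bash
python3 st.py; python3 wl.py w14; python3 - <<'E'
from h import *
im=np.load("w14_im.npy")[80:260,170:340,::-1]
cv2.imwrite("pics/w14c.png",cv2.resize(np.clip(im*1.8,0,255).astype(np.uint8),None,fx=3.3,fy=3.3,interpolation=cv2.INTER_CUBIC))
E
```

```text
15.3 [602.75  -5.8   18.84] psi 69.95 M 202.7 N -567.7 F [-0.  -0.7 -0.8] FM -0.7 T [0.03 0.05 0.  ]
15.35 [602.2  -5.4  17.3] 69.92 [ 0.26  0.57 -0.29 -0.   -0.71  2.53] [ 0.   1.  -0.8] 0.02 -0.1749255356170304
```

View pics/w14c.png

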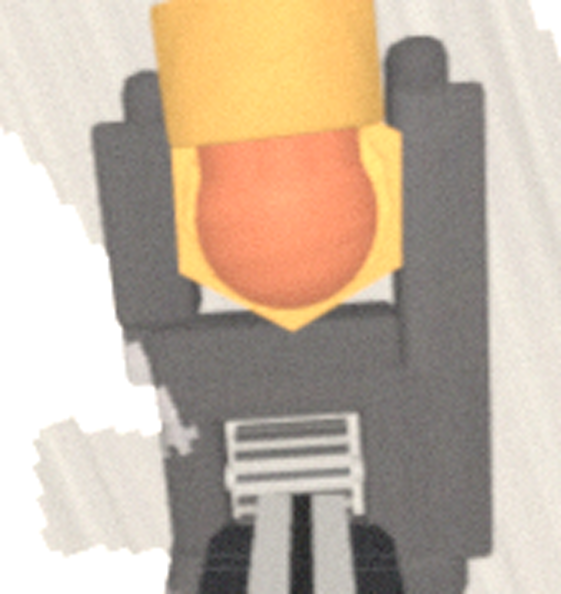

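```bash
python3 - <<'E'
from h import *
cm=np.load("w14_cm.npy",allow_pickle=True).item()
q=lambda a,b:(170+(a+.5)/3.3-.5,80+(b+.5)/3.3-.5)
P=lambda a,b,z:p2w(cm,*q(a,b),z)[:2]
a,b=P(199,300,14),P(398,295,14);print("gap throat",np.hypot(*(a-b)))
a,b=P(122,325,14),P(490,325,14);print("outer base",np.hypot(*(a-b)))
a,b=P(95,125,14),P(484,85,14);
v=P(484,85,14)-P(492,550,14);print("fj outer ang",np.degrees(np.arctan2(v[1],v[0])))
v=P(95,125,14)-P(122,325,14);print("mj outer ang",np.degrees(np.arctan2(v[1],v[0])))
v=P(172,150,23)-P(180,275,23);print("nut L",np.degrees(np.arctan2(v[1],v[0])))
v=P(402,135,23)-P(402,265,23);print("nut R",np.degrees(np.arctan2(v[1],v[0])))
print("nut width",np.hypot(*(P(177,210,23)-P(402,210,23))),"corner",P(293,330,23))
cm=np.load("w9_cm.npy",allow_pickle=True).item()
q=lambda a,b:((a+.5)/1.5-.5,(b+.5)/1.5-.5)
print("w9 outer",np.hypot(*(P(289,268,14)-P(484,268,14))))
E
```

```text
gap throat 30.632812513745506
outer base 57.06939401226509
fj outer ang 73.93641494297236
mj outer ang 74.71616627355253
nut L 71.71959920337343
nut R 71.60958541015304
nut width 31.71926294524591 corner [614.71292111  29.69518893]
w9 outer 67.78400404804785
```

Request:
servo_tool([
  {"fingers":0,"x":0,"y":0,"z":0.4,"turn":0},
  {"fingers":0,"x":0,"y":0,"z":0,"turn":0},
  {"fingers":0,"x":0.3,"y":0,"z":0,"turn":0},
  {"fingers":0,"x":0.35,"y":0,"z":0,"turn":0},
  {"fingers":0,"x":0.35,"y":0,"z":0,"turn":0},
])

```text
clock: 15.77
position: [605.6, 2.3, 16.7]
ee_rot: [0.819, 0.574, -0.003, 0.001]
contact_force: [-5.2, -8.5, 16.1]
gripper_width: -0.1
```

Request:
servo_tool([
  {"fingers":0,"x":0.35,"y":0,"z":0,"turn":0},
  {"fingers":0,"x":0.35,"y":0,"z":0,"turn":0},
])

```text
clock: 15.93
position: [608.9, 9.4, 16.7]
ee_rot: [0.819, 0.574, -0.002, 0.001]
contact_force: [-3.4, -7.5, 14.3]
gripper_width: 0.2
```

Request:
servo_tool([
  {"fingers":0,"x":0,"y":0,"z":-0.8,"turn":0},
  {"fingers":0,"x":-1.7,"y":0,"z":0,"turn":0},
  {"fingers":0,"x":0,"y":0,"z":0.4,"turn":0},
])

```text
clock: 16.18
position: [602.7, -5.7, 18.8]
ee_rot: [0.819, 0.573, 0.0, -0.0]
contact_force: [-0.6, 0.6, -0.1]
gripper_width: -0.1
```

```bash
python3 st.py; python3 wl.py w15; python3 - <<'E'
from h import *
im=np.load("w15_im.npy")[80:260,170:340,::-1]
cv2.imwrite("pics/w15c.png",cv2.resize(np.clip(im*1.8,0,255).astype(np.uint8),None,fx=3.3,fy=3.3,interpolation=cv2.INTER_CUBIC))
E
```

```text
16.1833 [602.73  -5.68  18.81] psi 69.95 M 202.8 N -567.6 F [-0.6  0.6 -0.1] FM 0.4 T [-0.04  0.03  0.01]
16.2333 [602.1  -5.3  17.3] 69.92 [ 0.26  0.57 -0.29 -0.   -0.71  2.53] [-0.2  0.7 -0.4] 0.017 -0.18866793217646174
```

View pics/w15c.png

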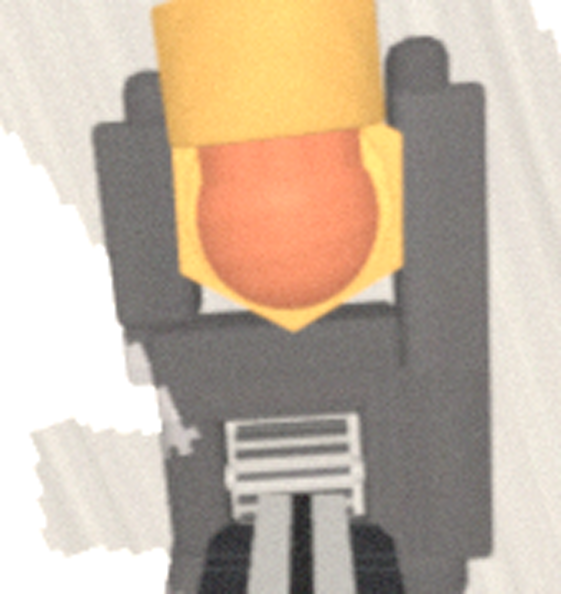

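Request:
servo_tool([
  {"fingers":0,"x":0,"y":0,"z":-1.5,"turn":0},
  {"fingers":5,"x":-1.5,"y":0,"z":-3,"turn":5},
  {"fingers":5,"x":-1.5,"y":0,"z":-3,"turn":5},
  {"fingers":5,"x":-1.5,"y":0,"z":-3,"turn":5},
  {"fingers":5,"x":-1.5,"y":0,"z":-2,"turn":5},
  {"fingers":5,"x":0,"y":0,"z":0,"turn":0},
  {"fingers":5,"x":0,"y":0,"z":0,"turn":0},
])

```text
clock: 16.82
position: [576.0, -57.5, 144.3]
ee_rot: [0.906, 0.423, 0.001, 0.0]
contact_force: [0.5, 0.5, -0.9]
gripper_width: 49.6
```

```bash
python3 wl.py w16
```

```text
16.8667 [575.4 -57.2 143. ] 50.04 [ 0.18  0.38 -0.23 -0.   -0.96  2.26] [-0.3 -0.  -1.1] 0.028 49.77994309943856
```

View pics/w16.png

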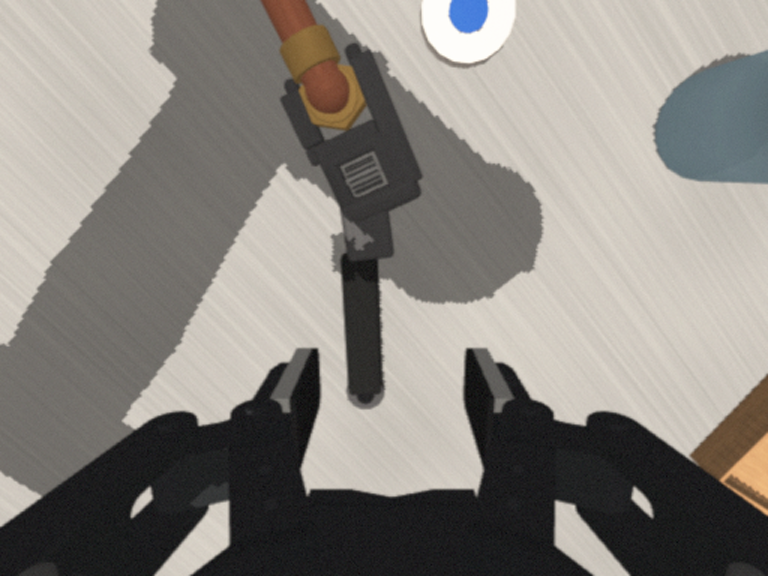

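```bash
python3 - <<'E'
from h import *
cm=np.load("w16_cm.npy",allow_pickle=True).item()
I=np.load("w16_im.npy")
q=lambda a,b:((a+.5)/1.5-.5,(b+.5)/1.5-.5)
f=p2w(cm,*q(360,262),12);r=p2w(cm,*q(365.5,385),12);v=f-r
print("front",f.round(1),"rear",r.round(1),np.hypot(*v[:2]),"yaw",np.degrees(np.arctan2(v[1],v[0])))
a,b=p2w(cm,*q(420,183),14),p2w(cm,*q(366,50),14);v=b-a;print("fj out",np.degrees(np.arctan2(v[1],v[0])))
print("bend",p2w(cm,*q(327,88),50),"worm",p2w(cm,*q(364,175),15))
im=I[20:150,170:290,::-1]
cv2.imwrite("pics/w16c.png",cv2.resize(np.clip(im*2.2,0,255).astype(np.uint8),None,fx=4.5,fy=4.5,interpolation=cv2.INTER_CUBIC))
E
```

```text
front [568.3 -35.7  12. ] rear [ 514.7 -103.1   12. ] 86.18260836298796 yaw 51.482041801485956
fj out 73.5914144877123
bend [620.46945982  45.11526608  50.        ] worm [605.42053356   3.02042842  15.        ]
```

View pics/w16c.png

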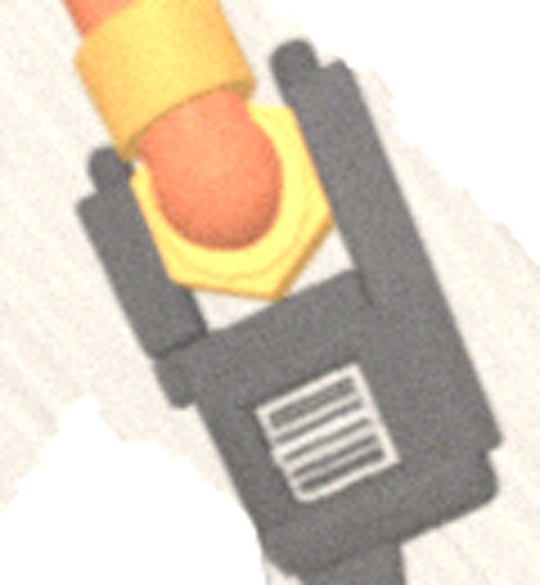

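Request:
servo_tool([
  {"fingers":5,"x":-2.2,"y":-0.6,"z":1,"turn":0},
  {"fingers":5,"x":-2.2,"y":-0.6,"z":2,"turn":0},
  {"fingers":5,"x":-2.2,"y":-0.6,"z":2,"turn":0},
  {"fingers":5,"x":0,"y":0,"z":2.5,"turn":-1.4},
  {"fingers":5,"x":0,"y":0,"z":2.5,"turn":0},
  {"fingers":5,"x":0,"y":0,"z":2,"turn":0},
  {"fingers":5,"x":0,"y":0,"z":1.3,"turn":0},
  {"fingers":5,"x":0,"y":0,"z":0.6,"turn":0},
  {"fingers":5,"x":0,"y":0,"z":0,"turn":0},
])

```text
clock: 17.62
position: [517.9, -96.0, 1.9]
ee_rot: [0.901, 0.434, -0.003, -0.001]
contact_force: [0.7, 0.5, 0.3]
gripper_width: 50.1
```

```bash
python3 st.py; python3 wl.py w17
```

```text
17.6167 [517.94 -96.02   1.89] psi 51.48 M 88.7 N -519.2 F [0.7 0.5 0.3] FM 0.7 T [-0.05 -0.01  0.  ]
17.6667 [519.  -96.    3.3] 51.49 [ 0.12  0.51 -0.49  0.   -0.58  2.34] [0.2 0.1 1.1] 0.036 49.61404417980807
```

View pics/w17.png

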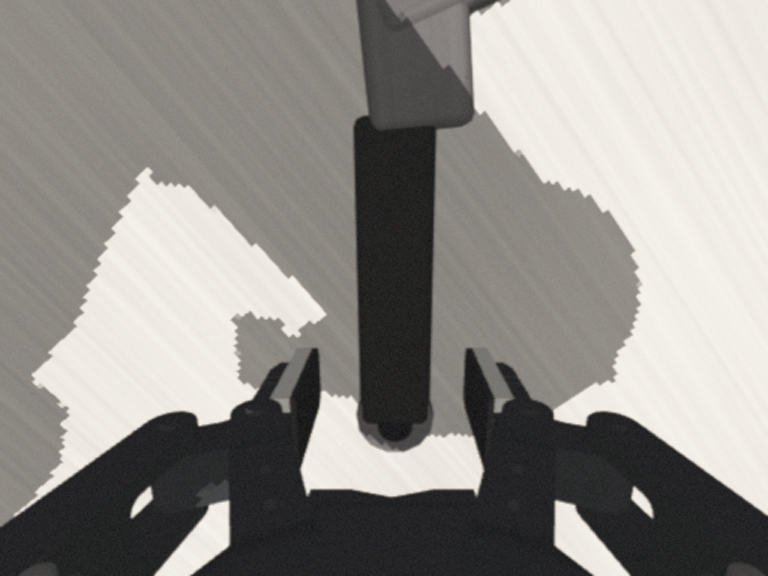

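Request:
servo_tool([
  {"fingers":3.5,"x":0.8,"y":0,"z":0,"turn":0},
  {"fingers":3.5,"x":0,"y":-0.3,"z":0,"turn":0},
  {"fingers":3.5,"x":0,"y":-0.2,"z":0,"turn":0},
  {"fingers":3.5,"x":0,"y":-0.43,"z":0,"turn":1.5},
  {"fingers":3.5,"x":-0.03,"y":-0.58,"z":0,"turn":2},
  {"fingers":3.5,"x":-0.03,"y":-0.58,"z":0,"turn":2},
  {"fingers":3.5,"x":-0.03,"y":-0.58,"z":0,"turn":2},
  {"fingers":3.5,"x":-0.03,"y":-0.58,"z":0,"turn":2},
])

```text
clock: 18.33
position: [501.5, -68.7, 6.0]
ee_rot: [0.934, 0.358, 0.003, 0.001]
contact_force: [2.8, -0.9, -0.8]
gripper_width: 34.7
```

```bash
python3 st.py; python3 wl.py w18
```

```text
18.3333 [501.54 -68.67   5.95] psi 41.9 M 108.7 N -494.4 F [ 2.8 -0.9 -0.8] FM 0.1 T [-0.23 -0.69  0.02]
18.3833 [500.6 -68.3   5.9] 41.85 [ 0.19  0.47 -0.55  0.   -0.54  2.11] [1.3 1.1 0.3] 0.105 34.88695431301429
```

View pics/w18.png

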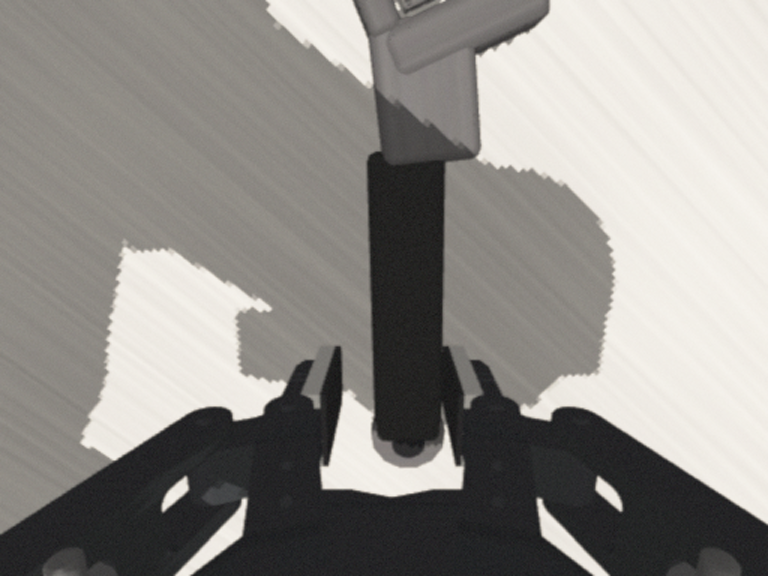

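Request:
servo_tool([
  {"fingers":3.5,"x":0.1,"y":-0.58,"z":0.2,"turn":2},
  {"fingers":3.5,"x":0.1,"y":-0.58,"z":0.1,"turn":2},
  {"fingers":3.5,"x":-0.03,"y":-0.58,"z":0,"turn":2},
  {"fingers":3.5,"x":-0.03,"y":-0.58,"z":0,"turn":2},
])

```text
clock: 18.72
position: [488.4, -50.1, 3.2]
ee_rot: [0.956, 0.292, 0.003, 0.001]
contact_force: [2.1, -2.8, 1.6]
gripper_width: 35.3
```

```bash
python3 st.py
```

```text
18.7167 [488.36 -50.1    3.17] psi 33.95 M 121.6 N -475.6 F [ 2.1 -2.8  1.6] FM -1.9 T [-0.82 -0.93  0.04]
```

Request:
servo_tool([
  {"fingers":3.5,"x":-0.02,"y":-0.45,"z":0,"turn":1.5},
  {"fingers":3.5,"x":-0.02,"y":-0.45,"z":0,"turn":1.5},
  {"fingers":3.5,"x":-0.02,"y":-0.45,"z":0,"turn":1.5},
])

```text
clock: 18.97
position: [480.7, -38.8, 3.2]
ee_rot: [0.967, 0.255, 0.003, 0.0]
contact_force: [2.9, -3.2, 1.7]
gripper_width: 35.3
```

Request:
servo_tool([
  {"fingers":3.5,"x":-0.02,"y":-0.45,"z":0,"turn":1.5},
  {"fingers":3.5,"x":-0.02,"y":-0.3,"z":0,"turn":1},
])

```text
clock: 19.13
position: [476.8, -32.3, 3.1]
ee_rot: [0.972, 0.233, 0.003, 0.0]
contact_force: [4.0, -2.1, 2.2]
gripper_width: 35.1
```

Request:
servo_tool([
  {"fingers":3.5,"x":-0.02,"y":-0.3,"z":0,"turn":1},
  {"fingers":3.5,"x":-0.02,"y":-0.3,"z":0,"turn":1},
])

```text
clock: 19.3
position: [472.9, -27.3, 2.6]
ee_rot: [0.976, 0.216, 0.002, 0.0]
contact_force: [4.0, -1.6, 2.2]
gripper_width: 34.5
```

```bash
python3 st.py
```

```text
19.3 [472.94 -27.26   2.61] psi 24.92 M 137.7 N -453.3 F [ 4.  -1.6  2.2] FM -0.1 T [-0.82 -1.12  0.04]
```

Request:
servo_tool([
  {"fingers":3.5,"x":-0.02,"y":-0.3,"z":0,"turn":1},
  {"fingers":3.5,"x":-0.02,"y":-0.3,"z":0,"turn":1},
])

```text
clock: 19.47
position: [469.4, -22.1, 2.1]
ee_rot: [0.98, 0.198, 0.001, 0.0]
contact_force: [5.5, -5.6, 1.8]
gripper_width: 35.5
```

Request:
servo_tool([
  {"fingers":3.5,"x":-0.02,"y":-0.3,"z":0,"turn":1},
  {"fingers":3.5,"x":-0.02,"y":-0.3,"z":0,"turn":1},
])

```text
clock: 19.63
position: [467.3, -16.8, 2.1]
ee_rot: [0.983, 0.182, 0.002, 0.0]
contact_force: [6.1, -5.8, 1.4]
gripper_width: 34.8
```

Request:
servo_tool([
  {"fingers":3.5,"x":-0.02,"y":-0.3,"z":0,"turn":1},
  {"fingers":3.5,"x":-0.02,"y":-0.3,"z":0,"turn":1},
])

```text
clock: 19.8
position: [465.2, -11.2, 2.1]
ee_rot: [0.986, 0.164, 0.002, 0.0]
contact_force: [6.1, -5.1, 0.5]
gripper_width: 35.0
```

```bash
python3 st.py;python3 wl.py w19
```

```text
19.8 [465.25 -11.16   2.09] psi 18.92 M 150.2 N -440.5 F [ 6.1 -5.1  0.5] FM -2.6 T [-1.7  -2.12  0.08]
19.85 [465.1 -10.8   2.1] 18.9 [ 0.33  0.44 -0.65  0.   -0.48  1.57] [ 6.  -3.6 -0.4] 0.049 34.90349372365942
```

View pics/w19.png

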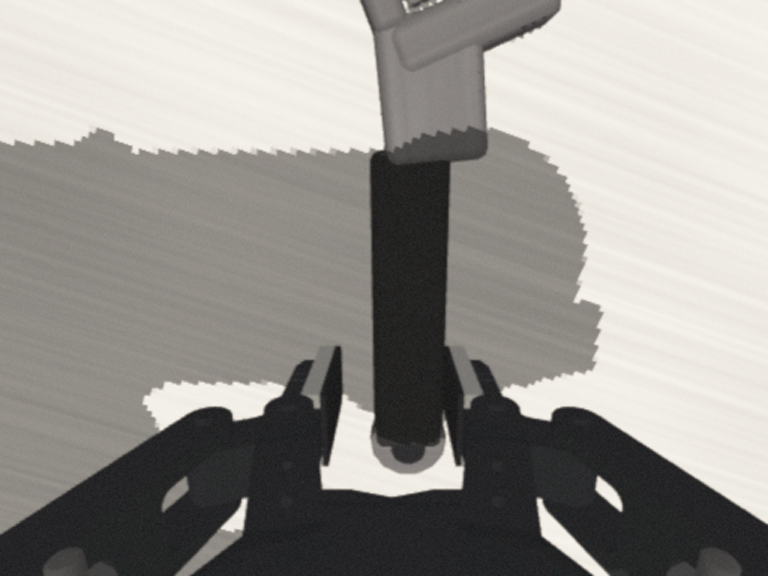

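Request:
servo_tool([
  {"fingers":3.5,"x":-0.02,"y":-0.3,"z":-0.05,"turn":1},
  {"fingers":3.5,"x":-0.02,"y":-0.3,"z":-0.05,"turn":1},
])

```text
clock: 20.02
position: [462.1, -5.8, 2.7]
ee_rot: [0.989, 0.147, 0.001, 0.0]
contact_force: [6.7, -5.6, -2.0]
gripper_width: 35.2
```

Request:
servo_tool([
  {"fingers":3.5,"x":-0.02,"y":-0.3,"z":0,"turn":1},
  {"fingers":3.5,"x":-0.02,"y":-0.3,"z":0,"turn":1},
])

```text
clock: 20.18
position: [459.8, -0.2, 2.6]
ee_rot: [0.992, 0.13, 0.001, 0.0]
contact_force: [6.6, -4.7, -1.9]
gripper_width: 34.8
```

```bash
python3 st.py;python3 wl.py w20; python3 tl.py a2
```

```text
20.1833 [ 4.5982e+02 -1.7000e-01  2.6200e+00] psi 14.88 M 158.6 N -431.6 F [ 6.6 -4.7 -1.9] FM -2.2 T [-1.44 -1.94  0.1 ]
20.2333 [4.596e+02 1.000e-01 2.600e+00] 14.86 [ 0.36  0.43 -0.66  0.   -0.48  1.47] [ 6.2 -4.2 -1.8] 0.052 35.11311728416246
```

View pics/w20.png

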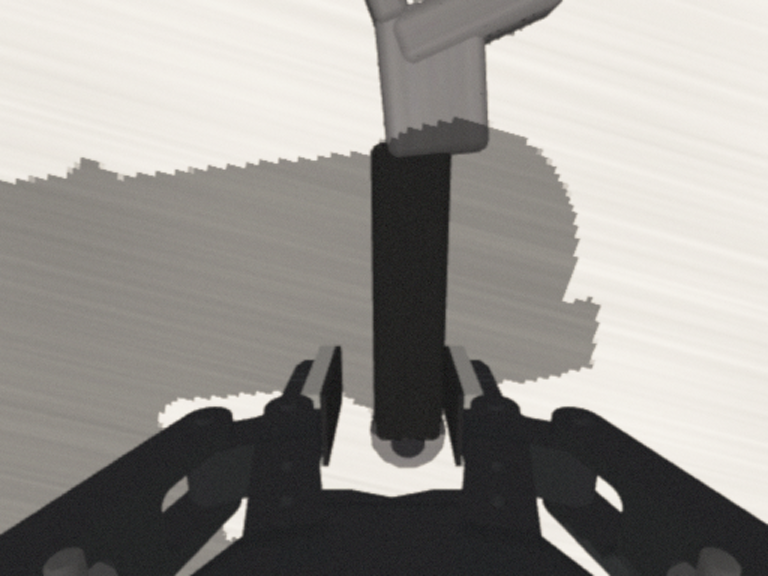

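View pics/a2_top.png

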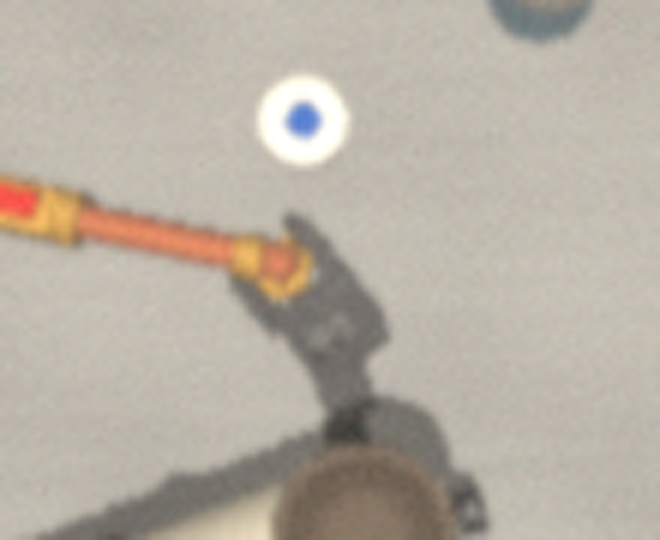

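View pics/a2_scene.png

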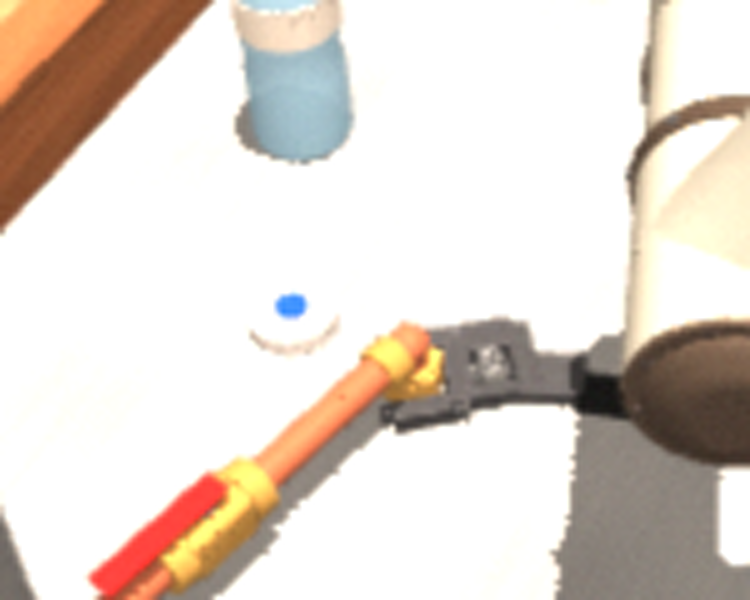

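Request:
servo_tool([
  {"fingers":3.5,"x":-0.02,"y":-0.3,"z":0,"turn":1},
  {"fingers":3.5,"x":-0.02,"y":-0.3,"z":0,"turn":1},
])

```text
clock: 20.5
position: [457.7, 5.4, 2.6]
ee_rot: [0.994, 0.112, 0.001, 0.0]
contact_force: [6.8, -5.6, -1.6]
gripper_width: 34.9
```

Request:
servo_tool([
  {"fingers":3.5,"x":-0.02,"y":-0.3,"z":0,"turn":1},
  {"fingers":3.5,"x":0,"y":0,"z":0,"turn":0},
])

```text
clock: 20.67
position: [456.4, 8.4, 2.6]
ee_rot: [0.995, 0.104, 0.0, 0.0]
contact_force: [3.7, -4.3, -0.2]
gripper_width: 34.9
```

```bash
python3 st.py
```

```text
20.6667 [456.39   8.45   2.55] psi 11.9 M 165.5 N -425.4 F [ 3.7 -4.3 -0.2] FM -2.7 T [-1.08 -1.23  0.06]
```

Request:
servo_tool([
  {"fingers":3.5,"x":-0.02,"y":-0.3,"z":0,"turn":1},
  {"fingers":3.5,"x":-0.02,"y":-0.3,"z":0,"turn":1},
])

```text
clock: 20.83
position: [455.0, 13.9, 2.6]
ee_rot: [0.996, 0.086, 0.0, 0.0]
contact_force: [6.6, -5.7, -0.4]
gripper_width: 35.3
```

Request:
servo_tool([
  {"fingers":3.5,"x":-0.02,"y":-0.3,"z":0,"turn":1},
  {"fingers":3.5,"x":-0.02,"y":-0.3,"z":0,"turn":1},
])

```text
clock: 21.0
position: [453.4, 19.8, 2.6]
ee_rot: [0.998, 0.069, 0.0, 0.0]
contact_force: [5.7, -5.5, -0.9]
gripper_width: 35.2
```

```bash
python3 st.py; python3 tl.py a3; python3 wl.py w21
```

```text
21.0 [453.44  19.76   2.57] psi 7.86 M 175.1 N -418.7 F [ 5.7 -5.5 -0.9] FM -3.2 T [-1.84 -1.59  0.04]
21.15 [452.2  19.7   2.3] 7.88 [ 0.4   0.42 -0.67 -0.   -0.48  1.3 ] [ 2.3 -2.  -0.2] 0.006 34.90647184734848
```

View pics/a3_top.png

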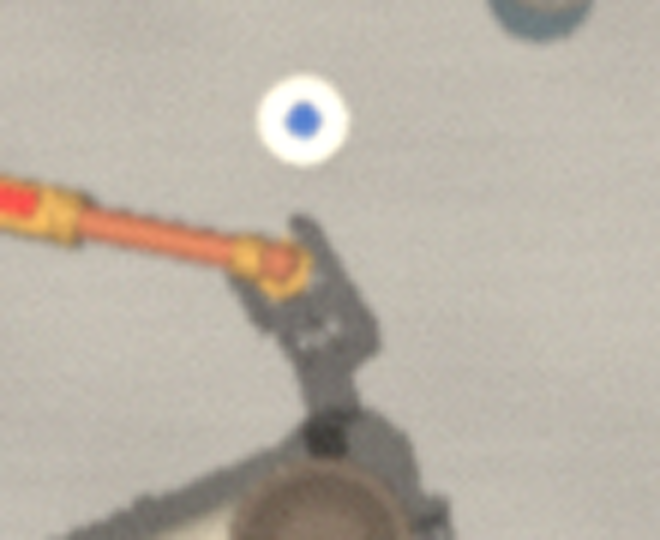

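View pics/w21.png

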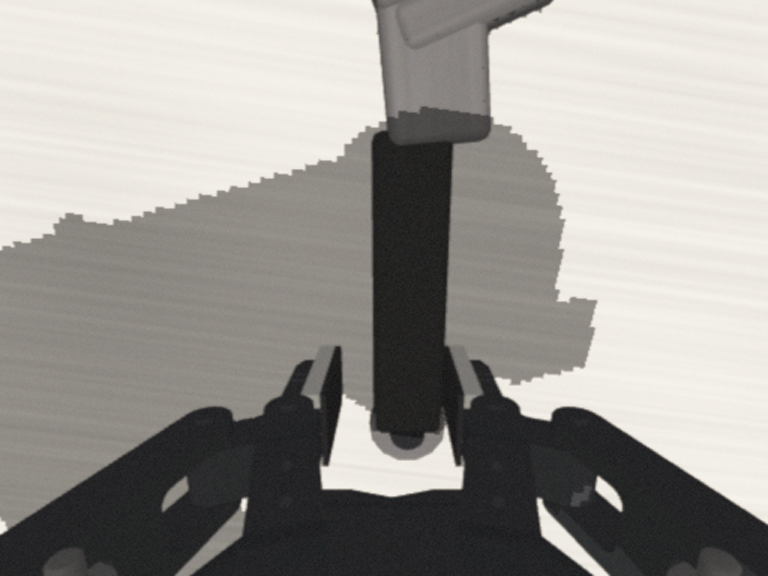

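Request:
servo_tool([
  {"fingers":3.5,"x":-0.02,"y":-0.3,"z":0,"turn":1},
  {"fingers":3.5,"x":-0.02,"y":-0.3,"z":0,"turn":1},
])

```text
clock: 21.32
position: [451.4, 25.3, 2.4]
ee_rot: [0.999, 0.051, -0.001, 0.0]
contact_force: [4.0, -5.5, -0.8]
gripper_width: 34.8
```

Request:
servo_tool([
  {"fingers":3.5,"x":-0.02,"y":-0.3,"z":0,"turn":1},
  {"fingers":3.5,"x":0,"y":0,"z":0,"turn":0},
])

```text
clock: 21.48
position: [450.7, 28.6, 2.3]
ee_rot: [0.999, 0.042, -0.001, 0.0]
contact_force: [2.3, -1.4, 0.6]
gripper_width: 35.3
```

```bash
python3 st.py
```

```text
21.4833 [450.67  28.63   2.3 ] psi 4.87 M 182.5 N -413.1 F [ 2.3 -1.4  0.6] FM -0.5 T [-0.72 -0.62  0.03]
```

Request:
servo_tool([
  {"fingers":4.5,"x":0,"y":0.2,"z":0,"turn":0},
  {"fingers":5,"x":0,"y":0,"z":-2,"turn":0},
  {"fingers":5,"x":2,"y":0,"z":-3.5,"turn":0},
  {"fingers":5,"x":2.5,"y":0,"z":-3,"turn":0},
  {"fingers":5,"x":2.5,"y":0,"z":-2,"turn":0},
  {"fingers":5,"x":2,"y":0,"z":0,"turn":0},
  {"fingers":5,"x":0,"y":0,"z":0,"turn":0},
  {"fingers":5,"x":0,"y":0,"z":0,"turn":0},
])

```text
clock: 22.15
position: [540.2, 34.5, 106.6]
ee_rot: [0.999, 0.042, -0.002, -0.0]
contact_force: [-0.7, -0.9, -0.9]
gripper_width: 49.9
```

```bash
python3 wl.py w22; python3 - <<'E'
from h import *
im=np.load("w22_im.npy")[0:384,120:400,::-1]
cv2.imwrite("pics/w22c.png",cv2.resize(np.clip(im[0:190]*1.8,0,255).astype(np.uint8),None,fx=2.8,fy=2.8,interpolation=cv2.INTER_CUBIC))
E
```

```text
22.2 [539.3  34.2 106.2] 4.87 [ 0.36  0.37 -0.36 -0.   -0.84  1.29] [-0.4  0.8  0.6] 0.021 50.125299747947075
```

View pics/w22.png

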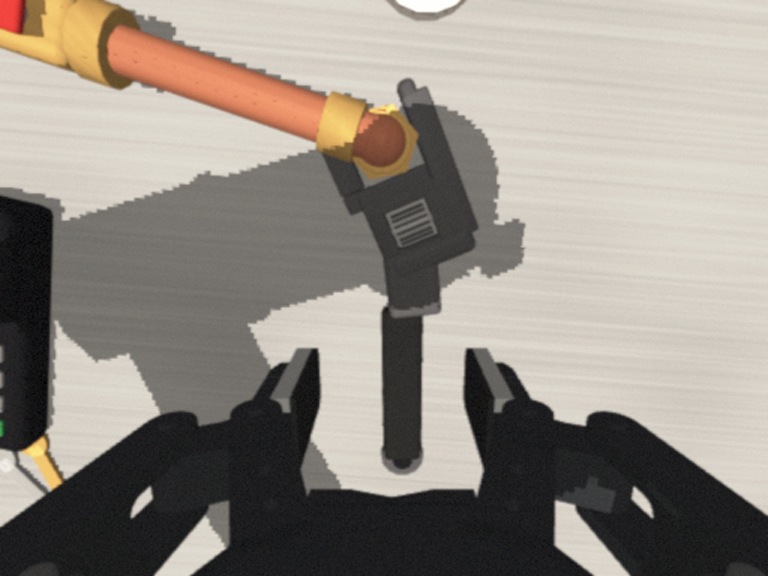

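View pics/w22c.png

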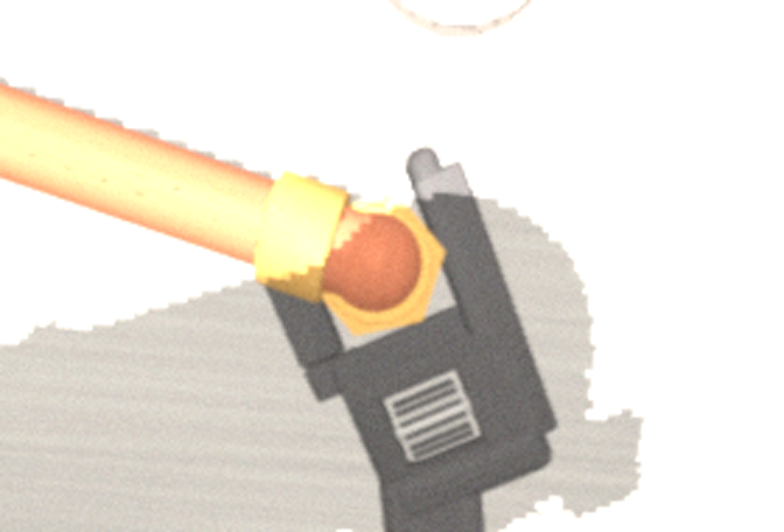

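```bash
python3 - <<'E'
from h import *
from scipy.optimize import least_squares
cm=np.load("w22_cm.npy",allow_pickle=True).item()
I=np.load("w22_im.npy")[:,:,::-1]
cv2.imwrite("pics/w22d.png",cv2.resize(np.clip(I[45:165,205:325]*2.0,0,255).astype(np.uint8),None,fx=5,fy=5,interpolation=cv2.INTER_CUBIC))
E
```

```text
(no output)
```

View pics/w22d.png

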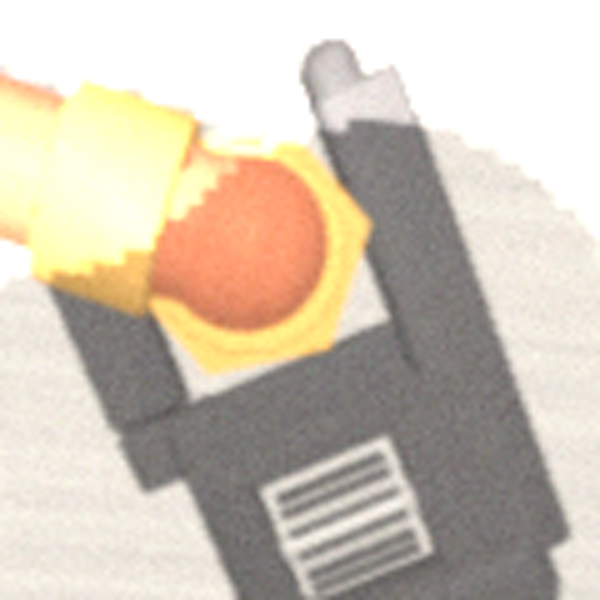

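```bash
python3 - <<'E'
from h import *
def gap(tag,q,F,Mv,z=14):
    cm=np.load(tag+"_cm.npy",allow_pickle=True).item()
    P=lambda p:p2w(cm,*q(*p),z)[:2]
    a,b=P(F[0]),P(F[1]);d=(b-a)/np.hypot(*(b-a));n=np.array([-d[1],d[0]])
    print(tag,"dir",np.degrees(np.arctan2(d[1],d[0])).round(1),"gap",[((P(m)-a)@n).round(1) for m in Mv])
gap("w22",lambda a,b:(205+(a+.5)/5-.5,45+(b+.5)/5-.5),[(408,365),(330,150)],[(187,402),(152,320)])
gap("w16",lambda a,b:(170+(a+.5)/4.5-.5,20+(b+.5)/4.5-.5),[(370,300),(300,130)],[(205,328),(190,295)])
gap("w8",lambda a,b:(195+(a+.5)/4.2-.5,65+(b+.5)/4.2-.5),[(333,250),(268,75)],[(150,297),(88,165)])
cm=np.load("w22_cm.npy",allow_pickle=True).item()
q=lambda a,b:(205+(a+.5)/5-.5,45+(b+.5)/5-.5)
from scipy.optimize import least_squares
obs=[((215,372),0),((325,350),1),((370,228),2),((312,140),3)]
def f(p): return np.concatenate([w2p(cm,[p[0]+18.475*np.cos(p[2]+k*np.pi/3),p[1]+18.475*np.sin(p[2]+k*np.pi/3),23])-np.array(q(*o)) for o,k in obs])
for sgn in (1,-1):
    g=lambda p:np.concatenate([w2p(cm,[p[0]+18.475*np.cos(p[2]+sgn*k*np.pi/3),p[1]+18.475*np.sin(p[2]+sgn*k*np.pi/3),23])-np.array(q(*o)) for o,k in obs])
    for a0 in range(6):
        r=least_squares(g,[620,47,a0]); 
        if r.cost<10: print(sgn,r.x[:2],np.degrees(r.x[2])%60,r.cost,r.fun.round(1));break
E
```

```text
w22 dir 26.6 gap [np.float64(33.9), np.float64(34.1)]
w16 dir 73.3 gap [np.float64(31.7), np.float64(31.7)]
w8 dir 69.2 gap [np.float64(39.8), np.float64(41.2)]
```

```bash
python3 - <<'E'
from h import *
from scipy.optimize import least_squares
cm=np.load("w22_cm.npy",allow_pickle=True).item()
q=lambda a,b:(205+(a+.5)/5-.5,45+(b+.5)/5-.5)
C=[(215,372),(325,350),(370,228),(305,143)]
for z in (23,3): print([p2w(cm,*q(*c),z)[:2].round(1).tolist() for c in C])
best=[]
for z in (20,23):
 for sgn in (1,-1):
    g=lambda p:np.concatenate([w2p(cm,[p[0]+18.475*np.cos(p[2]+sgn*k*np.pi/3),p[1]+18.475*np.sin(p[2]+sgn*k*np.pi/3),z])-np.array(q(*o)) for k,o in enumerate(C)])
    r=min((least_squares(g,[620,47,a0]) for a0 in range(6)),key=lambda r:r.cost)
    print(z,sgn,r.x[:2],np.degrees(r.x[2])%60,r.cost,r.fun.round(1))
E
```

```text
[[602.5, 50.1], [607.0, 34.1], [624.6, 29.2], [635.2, 39.6]]
[[601.9, 51.0], [606.9, 33.5], [626.0, 28.2], [637.6, 39.5]]
20 1 [619.64849592  45.87964014] 43.64632703778915 8.538723650863371 [-1.2  0.6  1.1  1.1  1.4  1.3 -1.3 -2.8]
20 -1 [615.03791309  30.46736433] 43.82258354173692 813.6292594980691 [ 18.7   8.6 -18.8  -6.7 -18.9  -6.9  19.2   5.9]
23 1 [619.52360811  45.91133597] 43.63713880378501 10.74220566208664 [-1.4  0.9  1.1  1.4  1.6  1.2 -1.3 -3.2]
23 -1 [614.90936004  30.50041458] 43.80219167377368 826.410072244744 [ 18.7   9.  -19.   -6.6 -19.   -7.1  19.5   5.7]
```

Request:
servo_tool([
  {"fingers":5,"x":-2.8,"y":0.1,"z":1.5,"turn":0},
  {"fingers":5,"x":-2.8,"y":0.1,"z":2,"turn":0},
  {"fingers":5,"x":-2.8,"y":0.05,"z":2,"turn":0},
  {"fingers":5,"x":0,"y":0,"z":2,"turn":0},
  {"fingers":5,"x":0,"y":0,"z":1.5,"turn":0},
  {"fingers":5,"x":0,"y":0,"z":1.2,"turn":0},
  {"fingers":3.5,"x":0,"y":0,"z":0,"turn":0},
  {"fingers":3.5,"x":0,"y":0,"z":0,"turn":0},
])

```text
clock: 22.87
position: [456.0, 24.3, 5.0]
ee_rot: [0.999, 0.043, -0.002, 0.001]
contact_force: [-0.3, 0.5, 0.2]
gripper_width: 34.9
```

```bash
python3 st.py; python3 wl.py w23
```

```text
22.8667 [456.    24.3    4.98] psi 4.94 M 180.3 N -419.6 F [-0.3  0.5  0.2] FM 0.3 T [ 0.05  0.01 -0.01]
22.9167 [457.   24.6   5.6] 4.95 [ 0.41  0.42 -0.66 -0.   -0.49  1.25] [ 0.6 -0.2  1.2] 0.022 35.14333122289163
```

View pics/w23.png

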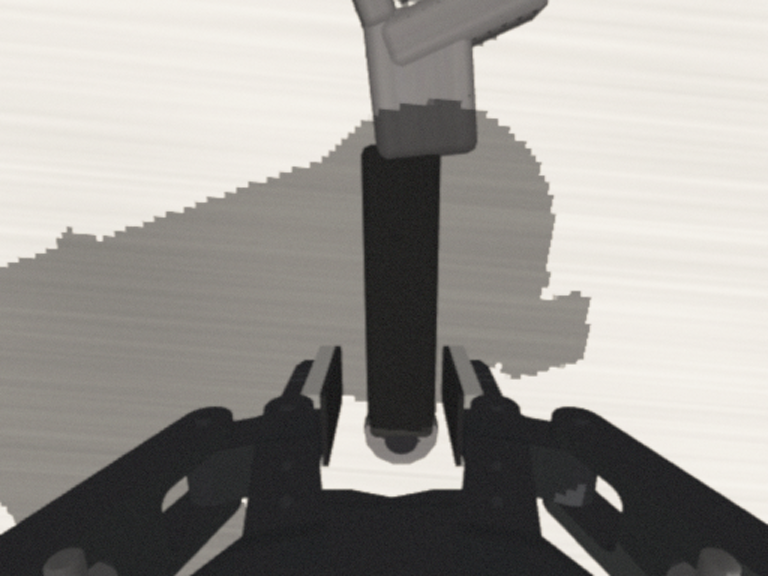

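Request:
servo_tool([
  {"fingers":3.5,"x":0,"y":0.4,"z":0.2,"turn":0},
  {"fingers":3.5,"x":0.04,"y":0.58,"z":0.1,"turn":-2},
  {"fingers":3.5,"x":0.04,"y":0.58,"z":0,"turn":-2},
  {"fingers":3.5,"x":0.04,"y":0.58,"z":0,"turn":-2},
])

```text
clock: 23.25
position: [462.0, 3.9, 3.4]
ee_rot: [0.995, 0.096, 0.001, -0.0]
contact_force: [-0.8, 2.7, -0.4]
gripper_width: 35.0
```

Request:
servo_tool([
  {"fingers":3.5,"x":0.04,"y":0.58,"z":0,"turn":-2},
  {"fingers":3.5,"x":0.04,"y":0.58,"z":0,"turn":-2},
  {"fingers":3.5,"x":0.04,"y":0.58,"z":0,"turn":-2},
])

```text
clock: 23.5
position: [467.4, -12.8, 3.5]
ee_rot: [0.989, 0.148, 0.001, -0.0]
contact_force: [-0.4, 2.2, 0.1]
gripper_width: 35.0
```

```bash
python3 st.py
```

```text
23.5 [467.4  -12.75   3.51] psi 17.02 M 149.4 N -443.1 F [-0.4  2.2  0.1] FM 1.9 T [ 0.85 -0.03 -0.07]
```

Request:
servo_tool([
  {"fingers":3.5,"x":0.02,"y":0.3,"z":0,"turn":-1},
  {"fingers":5,"x":0,"y":0,"z":0,"turn":0},
  {"fingers":5,"x":0,"y":-0.3,"z":-2,"turn":0},
  {"fingers":5,"x":3,"y":0,"z":-2.5,"turn":0},
  {"fingers":5,"x":3.5,"y":0,"z":-2.5,"turn":0},
  {"fingers":5,"x":3.5,"y":0,"z":-2.5,"turn":0},
  {"fingers":5,"x":0,"y":0,"z":0,"turn":0},
  {"fingers":5,"x":0,"y":0,"z":0,"turn":0},
])

```text
clock: 24.17
position: [561.9, 18.1, 97.7]
ee_rot: [0.988, 0.156, 0.002, -0.0]
contact_force: [-1.9, -0.5, -1.0]
gripper_width: 49.7
```

```bash
python3 wl.py w24; python3 - <<'E'
from h import *
im=np.load("w24_im.npy")[:,:,::-1]
cv2.imwrite("pics/w24c.png",cv2.resize(np.clip(im[20:180,190:340]*1.9,0,255).astype(np.uint8),None,fx=3.7,fy=3.7,interpolation=cv2.INTER_CUBIC))
E
```

```text
24.2167 [559.5  17.3  96.2] 17.89 [ 0.32  0.41 -0.33 -0.   -0.83  1.56] [-1.1 -0.1 -0.8] 0.059 50.05911715590879
```

View pics/w24c.png

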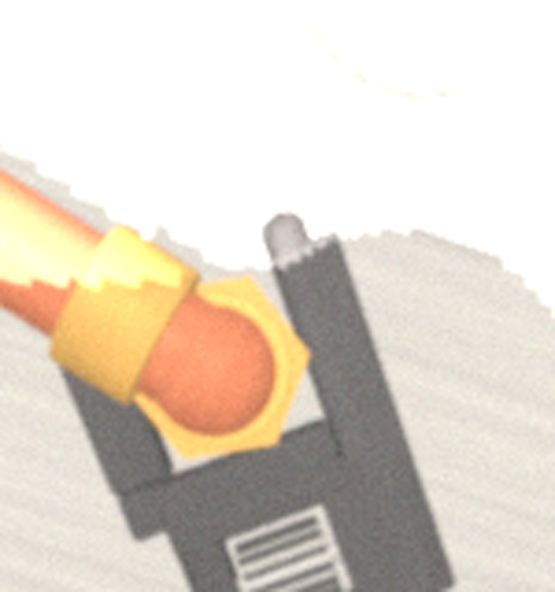

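```bash
cat > nutfit.py <<'E'
from h import *
from scipy.optimize import least_squares
def fit(tag,q,C,ks=None,F=None,Mv=None,z=23):
    cm=np.load(tag+"_cm.npy",allow_pickle=True).item()
    ks=ks or range(len(C))
    g=lambda p:np.concatenate([w2p(cm,[p[0]+18.475*np.cos(p[2]+k*np.pi/3),p[1]+18.475*np.sin(p[2]+k*np.pi/3),z])-np.array(q(*o)) for k,o in zip(ks,C)])
    r=min((least_squares(g,[620,47,a0]) for a0 in range(6)),key=lambda r:r.cost)
    print(tag,"nut",r.x[:2].round(1),"ang mod60",(np.degrees(r.x[2])%60).round(1),"cost",round(r.cost,2),r.fun.round(1))
    if F:
        P=lambda p:p2w(cm,*q(*p),14)[:2]
        a,b=P(F[0]),P(F[1]);d=(b-a)/np.hypot(*(b-a));n=np.array([-d[1],d[0]])
        print("   wrench m",np.degrees(np.arctan2(d[1],d[0])).round(1),"gap",[((P(m)-a)@n).round(1) for m in Mv])
E
python3 - <<'E'
from nutfit import *
fit("w24",lambda a,b:(190+(a+.5)/3.7-.5,20+(b+.5)/3.7-.5),[(185,457),(272,442),(308,353),(250,278)],F=[(340,455),(278,270)],Mv=[(175,470),(155,430)])
fit("w16",lambda a,b:(170+(a+.5)/4.5-.5,20+(b+.5)/4.5-.5),[(168,280),(272,298),(332,215),(297,110)],F=[(370,300),(300,130)],Mv=[(205,328),(190,295)])
fit("w8",lambda a,b:(195+(a+.5)/4.2-.5,65+(b+.5)/4.2-.5),[(155,240),(238,252),(291,180),(255,95)],F=[(328,230),(268,75)],Mv=[(150,297),(88,165)])
E
```

```text
w24 nut [620.  47.] ang mod60 56.7 cost 1.2 [-0.8  0.4  0.7  0.5  0.4  0.1 -0.2 -0.9]
   wrench m 37.6 gap [np.float64(33.1), np.float64(34.1)]
w16 nut [620.3  46.3] ang mod60 10.1 cost 0.8 [ 0.9 -0.3 -0.5 -0.3 -0.   0.1 -0.4  0.5]
   wrench m 73.3 gap [np.float64(31.7), np.float64(31.7)]
w8 nut [620.2  47.1] ang mod60 10.9 cost 2.8 [-1.4  0.9  0.3  0.7  0.6 -0.1  0.5 -1.3]
   wrench m 70.0 gap [np.float64(40.2), np.float64(41.2)]
```

```bash
python3 - <<'E'
from h import *
cm=np.load("w24_cm.npy",allow_pickle=True).item()
im=np.load("w24_im.npy")[:,:,::-1]
cv2.imwrite("pics/w24d.png",cv2.resize(np.clip(im[130:230,230:330]*1.9,0,255).astype(np.uint8),None,fx=5,fy=5,interpolation=cv2.INTER_CUBIC))
E
```

```text
(no output)
```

View pics/w24d.png

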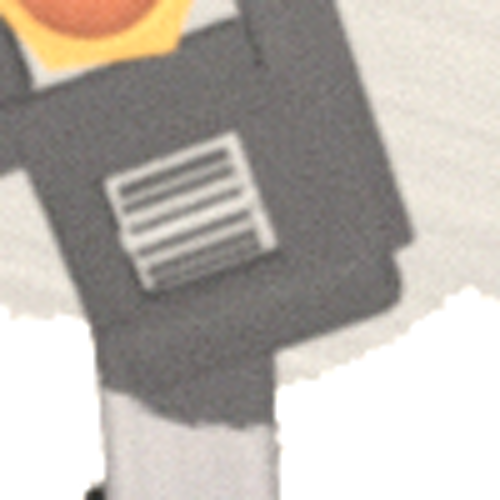

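```bash
python3 - <<'E'
from h import *
cm=np.load("w24_cm.npy",allow_pickle=True).item()
q=lambda a,b:(230+(a+.5)/5-.5,130+(b+.5)/5-.5)
P=[p2w(cm,*q(*c),14)[:2] for c in [(106,182),(237,132),(277,247),(148,292)]]
c=np.mean(P,0);v=P[0]-P[3]+P[1]-P[2];w=P[1]-P[0]+P[2]-P[3]
print(c,np.degrees(np.arctan2(v[1],v[0])),np.degrees(np.arctan2(w[1],w[0]))+90)
a,b=p2w(cm,*q(412,235),14),p2w(cm,*q(335,0),14);v=b-a;an=np.degrees(np.arctan2(v[1],v[0]));print("fj outer",an)
e=np.radians(39.5);p=c+8*np.array([np.cos(e),np.sin(e)]);print(p,np.array([620,47])-c)
go(p[0],p[1],30,39.5)
E
```

```text
[586.08649529  20.28166227] 38.04747130820713 38.37841129513295
fj outer 38.148746549231475
[592.25949195  25.37028804] [33.91350471 26.71833773]
pos [559.5  17.3  96.2] psi 17.89 tool shift cm [3.368 0.247 6.616] turn -21.61
```

Request:
servo_tool([
  {"fingers":2,"x":1.7,"y":0.13,"z":1,"turn":0},
  {"fingers":0,"x":1.67,"y":0.13,"z":1,"turn":0},
  {"fingers":0,"x":0,"y":0,"z":1.5,"turn":-7},
  {"fingers":0,"x":0,"y":0,"z":1.5,"turn":-7},
  {"fingers":0,"x":0,"y":0,"z":1.5,"turn":-6.3},
  {"fingers":0,"x":0,"y":0,"z":0.9,"turn":0},
  {"fingers":0,"x":0,"y":0,"z":0,"turn":0},
  {"fingers":0,"x":0,"y":0,"z":0,"turn":0},
])

```text
clock: 24.88
position: [591.6, 24.8, 21.5]
ee_rot: [0.945, 0.326, -0.001, 0.0]
contact_force: [1.0, 0.4, 0.6]
gripper_width: 0.3
```

```bash
sed -i 's/69.8/float(__import__("sys").argv[1])/' st.py; python3 st.py 38.2; python3 wl.py w25
```

```text
24.8833 [591.64  24.76  21.48] psi 38.1 M 480.2 N -346.4 F [1.  0.4 0.6] FM 1.1 T [ 0.08 -0.    0.07]
24.9333 [592.5  25.   22.4] 38.14 [ 0.32  0.55 -0.31  0.   -0.71  1.92] [-0.1  0.9 -0.6] 0.017 0.3092890820150209
```

View pics/w25.png

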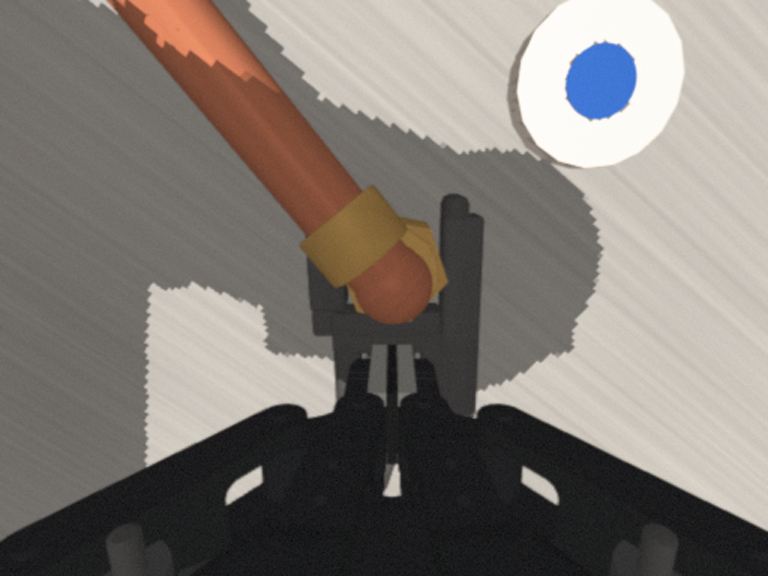

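Request:
servo_tool([
  {"fingers":0,"x":0,"y":0,"z":0.4,"turn":0},
  {"fingers":0,"x":0,"y":0,"z":0.34,"turn":0},
  {"fingers":0,"x":0,"y":0,"z":0,"turn":0},
  {"fingers":0,"x":-0.3,"y":0,"z":0,"turn":0},
  {"fingers":0,"x":-0.35,"y":0,"z":0,"turn":0},
])

```text
clock: 25.35
position: [590.7, 22.8, 17.0]
ee_rot: [0.945, 0.328, 0.004, 0.0]
contact_force: [-0.2, 4.5, 5.5]
gripper_width: -0.1
```

Request:
servo_tool([
  {"fingers":0,"x":-0.35,"y":0,"z":0,"turn":0},
  {"fingers":0,"x":-0.35,"y":0,"z":0,"turn":0},
  {"fingers":0,"x":-0.35,"y":0,"z":0,"turn":0},
])

```text
clock: 25.6
position: [582.9, 16.0, 17.0]
ee_rot: [0.945, 0.328, 0.004, 0.0]
contact_force: [3.1, 3.5, 5.9]
gripper_width: 0.1
```

```bash
python3 st.py 38.2; python3 wl.py w26
```

```text
25.6 [582.88  15.99  16.95] psi 38.31 M 467.9 N -347.9 F [3.1 3.5 5.9] FM 4.6 T [ 0.8  -0.93  0.03]
25.65 [582.3  15.5  16.9] 38.28 [ 0.3   0.55 -0.35  0.   -0.67  1.93] [2.4 3.4 6.1] 0.011 0.06978473205750285
```

View pics/w26.png

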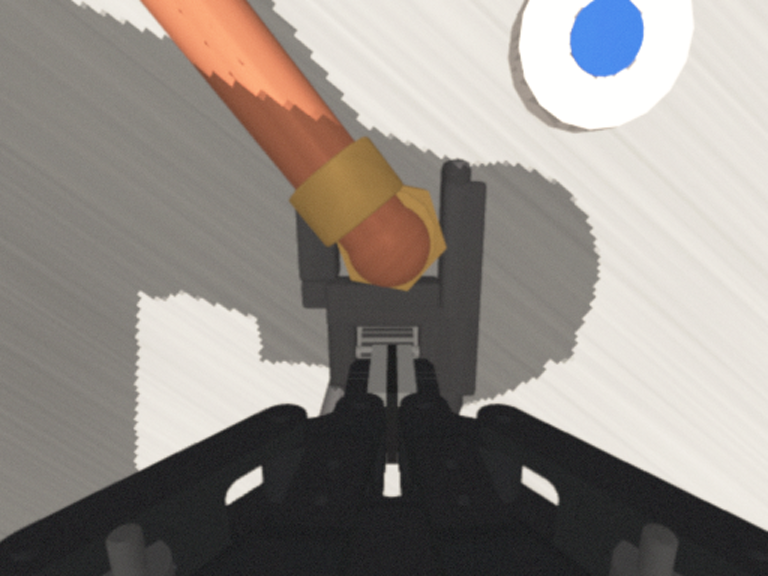

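Request:
servo_tool([
  {"fingers":0,"x":0,"y":0,"z":-0.8,"turn":0},
  {"fingers":0,"x":1.7,"y":0,"z":0,"turn":0},
  {"fingers":0,"x":0,"y":0,"z":0.5,"turn":0},
  {"fingers":0,"x":0,"y":0,"z":0.4,"turn":0},
  {"fingers":0,"x":0,"y":0,"z":0,"turn":0},
  {"fingers":0,"x":-0.3,"y":0,"z":0,"turn":0},
  {"fingers":0,"x":-0.35,"y":0,"z":0,"turn":0},
  {"fingers":0,"x":-0.35,"y":0,"z":0,"turn":0},
  {"fingers":0,"x":-0.35,"y":0,"z":0,"turn":0},
  {"fingers":0,"x":-0.35,"y":0,"z":0,"turn":0},
])

```text
clock: 26.48
position: [583.3, 16.7, 16.8]
ee_rot: [0.944, 0.329, 0.005, 0.0]
contact_force: [1.5, 6.7, 12.5]
gripper_width: -0.1
```

Request:
servo_tool([
  {"fingers":0,"x":0,"y":0,"z":-1.5,"turn":0},
  {"fingers":2,"x":-2,"y":0,"z":-3,"turn":7},
  {"fingers":5,"x":-1.5,"y":0,"z":-3,"turn":7},
  {"fingers":5,"x":0,"y":0,"z":-1,"turn":7},
  {"fingers":5,"x":0,"y":0,"z":0,"turn":0},
  {"fingers":5,"x":0,"y":0,"z":0,"turn":0},
])

```text
clock: 26.98
position: [549.8, -5.9, 98.4]
ee_rot: [0.989, 0.151, -0.001, -0.0]
contact_force: [-0.0, -0.6, 0.6]
gripper_width: 50.3
```

```bash
python3 wl.py w27; python3 - <<'E'
from h import *
im=np.load("w27_im.npy")[:,:,::-1]
cv2.imwrite("pics/w27c.png",cv2.resize(np.clip(im[20:180,170:330]*1.9,0,255).astype(np.uint8),None,fx=3.7,fy=3.7,interpolation=cv2.INTER_CUBIC))
E
```

```text
27.0333 [549.5  -5.9  97.5] 17.34 [ 0.28  0.4  -0.35 -0.   -0.83  1.59] [-0.3 -0.1 -0.5] 0.025 49.91589472957122
```

View pics/w27.png

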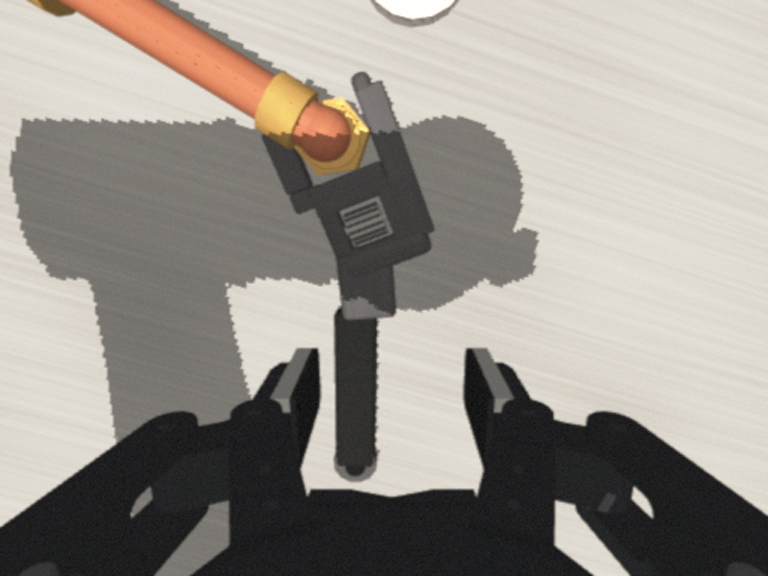

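View pics/w27c.png

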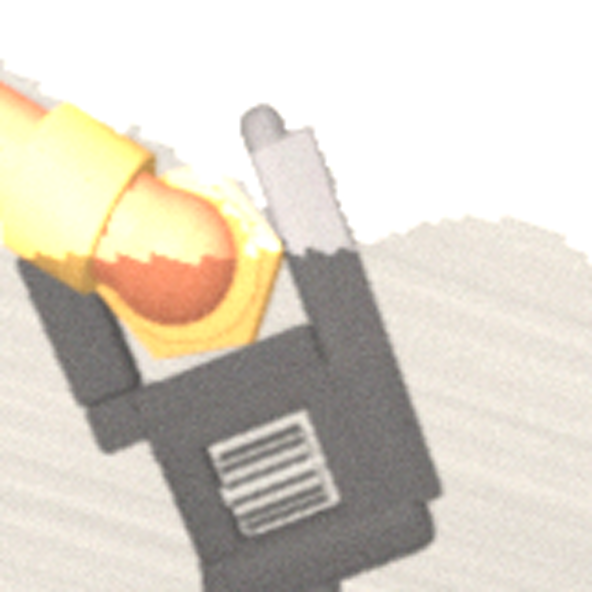

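```bash
python3 - <<'E'
from nutfit import *
q=lambda a,b:(170+(a+.5)/3.7-.5,20+(b+.5)/3.7-.5)
fit("w27",q,[(160,355),(253,343),(281,252),(230,178)],F=[(325,360),(262,185)],Mv=[(145,385),(118,320)])
cm=np.load("w27_cm.npy",allow_pickle=True).item()
c=np.mean([p2w(cm,*q(*p),14)[:2] for p in [(208,448),(307,410),(341,497),(245,535)]],0);print("worm",c,np.hypot(*(np.array([620,47])-c)))
q=lambda a,b:((a+.5)/1.5-.5,(b+.5)/1.5-.5)
f=p2w(cm,*q(357,313),12);r=p2w(cm,*q(355,455),12);v=f-r;print(f,r,np.degrees(np.arctan2(v[1],v[0])))
E
```

```text
w27 nut [620.1  45.4] ang mod60 54.4 cost 6.7 [-0.7  1.1 -0.3  1.1  1.9  0.4 -0.8 -2.4]
   wrench m 37.7 gap [np.float64(36.0), np.float64(36.1)]
worm [586.41201794  19.39029516] 43.47928633706632
[536.97857753  10.14688697  12.        ] [450.21296455 -13.76931239  12.        ] 15.410414024591907
```

Request:
servo_tool([
  {"fingers":5,"x":-1,"y":-1,"z":1.5,"turn":1.9},
  {"fingers":5,"x":-1,"y":-0.95,"z":2,"turn":0},
  {"fingers":5,"x":0,"y":0,"z":2,"turn":0},
  {"fingers":5,"x":0,"y":0,"z":2,"turn":0},
  {"fingers":4,"x":0,"y":0,"z":1.2,"turn":0},
  {"fingers":4,"x":0,"y":0,"z":0.9,"turn":0},
  {"fingers":1.5,"x":0,"y":0,"z":0,"turn":0},
  {"fingers":1.5,"x":0,"y":0,"z":0,"turn":0},
  {"fingers":1.5,"x":0,"y":0,"z":0,"turn":0},
  {"fingers":1.5,"x":0,"y":0,"z":0,"turn":0},
])

```text
clock: 27.87
position: [523.7, 6.8, 1.6]
ee_rot: [0.991, 0.133, -0.003, 0.0]
contact_force: [-2.9, -1.5, -5.5]
gripper_width: 22.6
```

```bash
python3 st.py 37.7; python3 wl.py w28
```

```text
27.8667 [523.71   6.84   1.56] psi 15.3 M 418.6 N -314.8 F [-2.9 -1.5 -5.5] FM -3.2 T [-0.41  1.21 -0.02]
27.9167 [523.7   6.9   1.7] 15.3 [ 0.32  0.51 -0.5  -0.   -0.57  1.52] [-3.6 -1.6 -3.9] 0.005 21.9237795085921
```

View pics/w28.png

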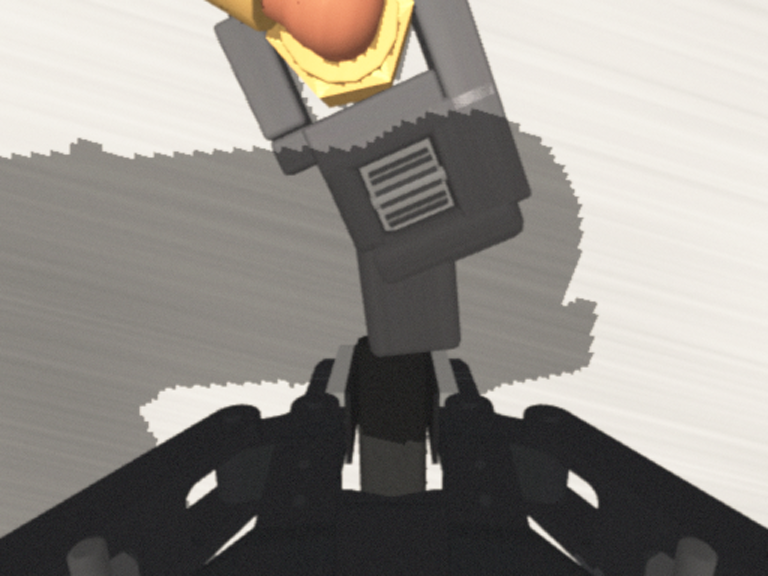

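Request:
servo_tool([
  {"fingers":1.5,"x":0,"y":0,"z":-0.15,"turn":0},
  {"fingers":1.5,"x":-0.2,"y":0.08,"z":0,"turn":0},
  {"fingers":1.5,"x":-0.17,"y":0.07,"z":0,"turn":0},
  {"fingers":1.5,"x":0.08,"y":0.55,"z":0,"turn":-3},
  {"fingers":1.5,"x":0.08,"y":0.55,"z":0,"turn":-3},
  {"fingers":1.5,"x":0.08,"y":0.55,"z":0,"turn":-3},
])

```text
clock: 28.42
position: [531.7, -9.5, 5.0]
ee_rot: [0.977, 0.213, 0.001, 0.0]
contact_force: [-1.5, -1.3, -4.3]
gripper_width: 22.3
```

```bash
python3 st.py 37.7; python3 wl.py w29
```

```text
28.4167 [531.68  -9.51   4.99] psi 24.55 M 414.9 N -332.7 F [-1.5 -1.3 -4.3] FM -2.0 T [-0.18  0.62  0.03]
28.4667 [532.2 -10.1   5. ] 24.62 [ 0.29  0.51 -0.48  0.   -0.58  1.71] [-2.2  0.2 -4. ] 0.146 22.055147269877654
```

View pics/w29.png

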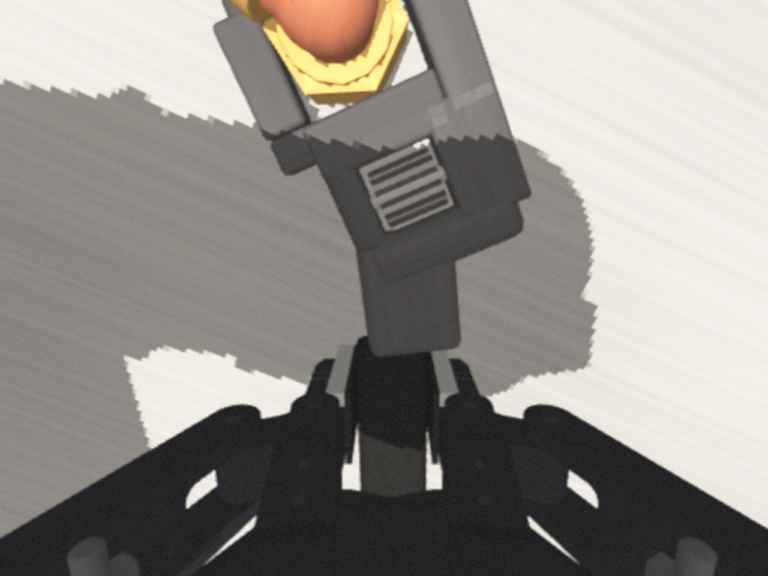

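Request:
servo_tool([
  {"fingers":1.5,"x":-0.23,"y":0.1,"z":0,"turn":0},
  {"fingers":1.5,"x":-0.23,"y":0.1,"z":0,"turn":0},
  {"fingers":1.5,"x":0.08,"y":0.55,"z":0,"turn":-3},
  {"fingers":1.5,"x":0.08,"y":0.55,"z":0,"turn":-3},
  {"fingers":1.5,"x":0.05,"y":0.46,"z":0,"turn":-2.5},
  {"fingers":1.5,"x":0,"y":0,"z":0,"turn":0},
])

```text
clock: 28.97
position: [537.7, -26.4, 4.8]
ee_rot: [0.959, 0.282, 0.002, 0.0]
contact_force: [-0.5, -0.1, -3.8]
gripper_width: 22.3
```

```bash
python3 st.py 37.7; python3 wl.py w30
```

```text
28.9667 [537.67 -26.41   4.85] psi 32.81 M 409.3 N -349.7 F [-0.5 -0.1 -3.8] FM -0.4 T [-0.13  0.08  0.02]
29.0167 [537.1 -26.2   4.7] 32.73 [ 0.25  0.51 -0.47  0.   -0.59  1.89] [-0.1  0.4 -3.6] 0.012 22.367944219227734
```

View pics/w30.png

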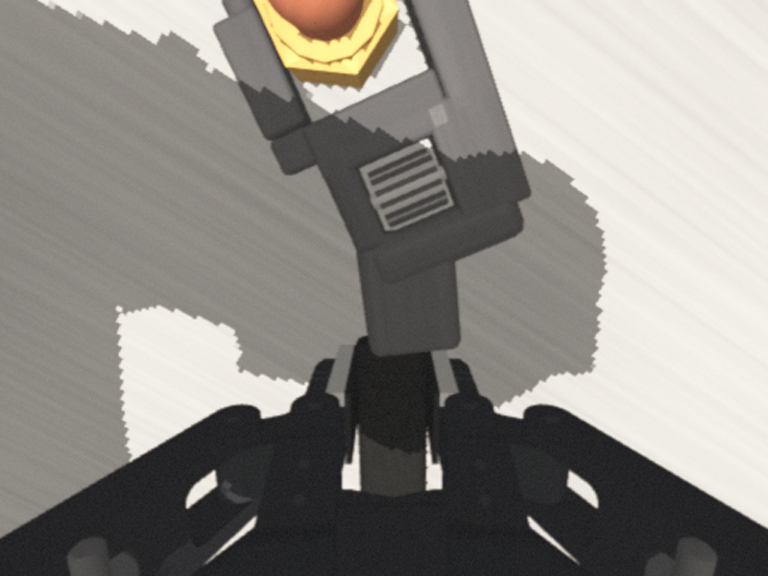

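```bash
python3 - <<'E'
from h import *
im=np.load("w30_im.npy")[:,:,::-1]
cv2.imwrite("pics/w30c.png",cv2.resize(np.clip(im[0:110,130:310]*1.3,0,255).astype(np.uint8),None,fx=4.4,fy=4.4,interpolation=cv2.INTER_CUBIC))
E
```

```text
(no output)
```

View pics/w30c.png

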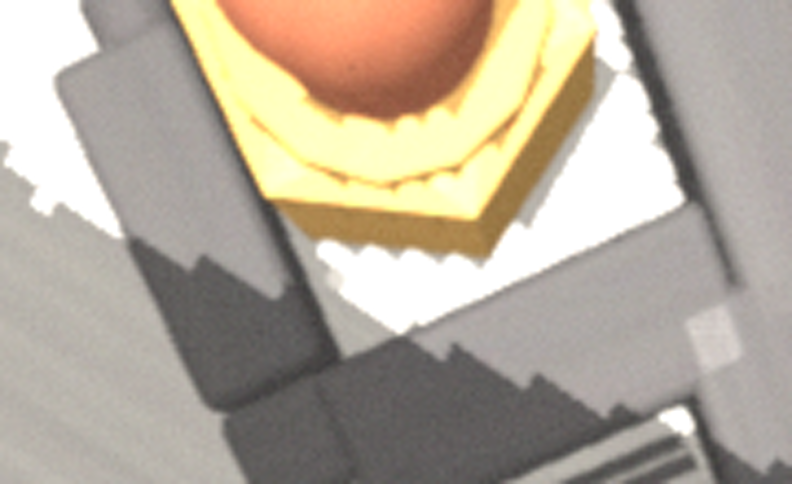

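Request:
servo_tool([
  {"fingers":1.5,"x":0.16,"y":-0.15,"z":0,"turn":0},
  {"fingers":1.5,"x":0.15,"y":-0.14,"z":0.1,"turn":0},
  {"fingers":1.5,"x":0,"y":0,"z":0.2,"turn":0},
  {"fingers":1.5,"x":0,"y":0,"z":0,"turn":0},
  {"fingers":4,"x":0,"y":0,"z":0,"turn":0},
  {"fingers":4,"x":0,"y":0,"z":0,"turn":0},
  {"fingers":4,"x":0,"y":0,"z":-2,"turn":0},
  {"fingers":2,"x":1,"y":0,"z":-3,"turn":0},
  {"fingers":0,"x":2,"y":0,"z":-3,"turn":0},
])

```text
clock: 29.77
position: [560.6, -6.8, 82.0]
ee_rot: [0.959, 0.282, -0.002, -0.0]
contact_force: [1.7, 0.9, 0.3]
gripper_width: 16.7
```

Request:
servo_tool([
  {"fingers":0,"x":0,"y":0,"z":0,"turn":-7},
  {"fingers":0,"x":0,"y":0,"z":0,"turn":-7},
  {"fingers":0,"x":0,"y":0,"z":0,"turn":-7},
  {"fingers":0,"x":0,"y":0,"z":0,"turn":0},
])

```text
clock: 30.1
position: [563.1, -5.8, 82.2]
ee_rot: [0.891, 0.454, 0.001, 0.0]
contact_force: [-0.6, -0.0, 0.0]
gripper_width: -0.1
```

```bash
python3 wl.py w31;  python3 - <<'E'
from h import *
im=np.load("w31_im.npy")[:,:,::-1]
cv2.imwrite("pics/w31c.png",cv2.resize(np.clip(im[40:220,180:340]*1.6,0,255).astype(np.uint8),None,fx=3.3,fy=3.3,interpolation=cv2.INTER_CUBIC))
E
```

```text
30.15 [562.9  -5.9  81.9] 53.7 [ 0.28  0.43 -0.34  0.   -0.8   2.23] [-0.9 -0.5 -0.1] 0.034 0.1069759818099867
```

View pics/w31c.png

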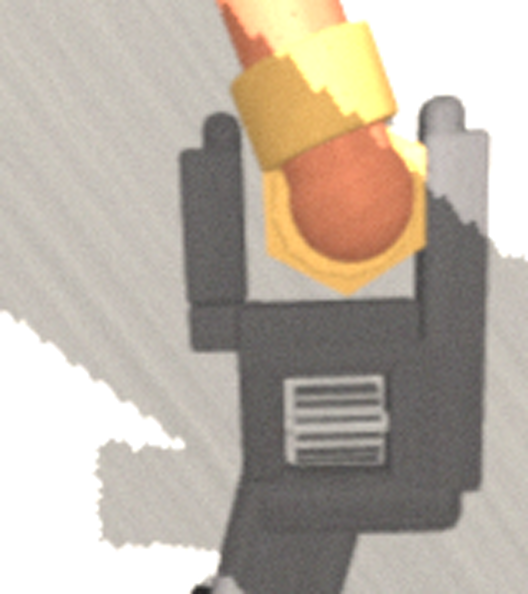

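```bash
python3 - <<'E'
from nutfit import *
q=lambda a,b:(180+(a+.5)/3.3-.5,40+(b+.5)/3.3-.5)
fit("w31",q,[(266,255),(347,293),(427,243),(427,150)],F=[(421,335),(418,200)],Mv=[(247,300),(244,200)])
cm=np.load("w31_cm.npy",allow_pickle=True).item()
c=np.mean([p2w(cm,*q(*p),14)[:2] for p in [(283,378),(384,375),(387,466),(290,468)]],0)
a,b=p2w(cm,*q(480,488),14),p2w(cm,*q(487,130),14);v=b-a;an=np.degrees(np.arctan2(v[1],v[0]));print("fj outer",an)
v=np.array([620,47])-c;print("worm",c,np.hypot(*v),np.degrees(np.arctan2(v[1],v[0])))
e=np.radians(an);p=c-8*np.array([np.cos(e),np.sin(e)]);go(p[0],p[1],22,an)
E
```

```text
w31 nut [620.4  46.8] ang mod60 56.7 cost 1.31 [ 0.3 -0.7  0.2  0.9 -0.2  0.6 -0.3 -0.8]
   wrench m 57.7 gap [np.float64(36.8), np.float64(36.0)]
fj outer 56.28422014178081
worm [593.0398323    9.71324491] 46.01252816063806 54.131210212274496
pos [562.9  -5.9  81.9] psi 53.7 tool shift cm [2.234 1.537 6.   ] turn -2.58
```

Request:
servo_tool([
  {"fingers":0,"x":1.2,"y":0.8,"z":2,"turn":0},
  {"fingers":0,"x":1.03,"y":0.74,"z":2,"turn":0},
  {"fingers":0,"x":0,"y":0,"z":2,"turn":-3},
  {"fingers":0,"x":0,"y":0,"z":0,"turn":0},
  {"fingers":0,"x":0,"y":0,"z":0.4,"turn":0},
  {"fingers":0,"x":0,"y":0,"z":0.36,"turn":0},
  {"fingers":0,"x":0,"y":0,"z":0,"turn":0},
])

```text
clock: 30.73
position: [588.3, 2.9, 16.8]
ee_rot: [0.88, 0.475, 0.001, 0.001]
contact_force: [-2.9, 0.3, 9.2]
gripper_width: -0.0
```

```bash
python3 st.py 56.7
```

```text
30.7333 [588.34   2.93  16.84] psi 56.77 M 325.5 N -490.1 F [-2.9  0.3  9.2] FM -1.3 T [ 0.03  1.01 -0.03]
```

Request:
servo_tool([
  {"fingers":0,"x":0.3,"y":0,"z":0.05,"turn":0},
  {"fingers":0,"x":0.35,"y":0,"z":0,"turn":0},
  {"fingers":0,"x":0.35,"y":0,"z":0,"turn":0},
])

```text
clock: 30.98
position: [593.2, 10.2, 16.8]
ee_rot: [0.88, 0.475, -0.0, 0.001]
contact_force: [-4.2, -4.1, 12.7]
gripper_width: -0.1
```

Request:
servo_tool([
  {"fingers":0,"x":0.35,"y":0,"z":0,"turn":0},
  {"fingers":0,"x":0.35,"y":0,"z":0,"turn":0},
  {"fingers":0,"x":0,"y":0,"z":-0.8,"turn":0},
  {"fingers":0,"x":-1.7,"y":0,"z":0,"turn":0},
  {"fingers":0,"x":0,"y":0,"z":0.4,"turn":0},
  {"fingers":0,"x":0,"y":0,"z":0.4,"turn":0},
  {"fingers":0,"x":0,"y":0,"z":0,"turn":0},
])

```text
clock: 31.57
position: [587.3, 1.8, 16.4]
ee_rot: [0.879, 0.476, -0.001, 0.001]
contact_force: [-7.6, -2.3, 21.1]
gripper_width: 0.1
```

Request:
servo_tool([
  {"fingers":0,"x":0.3,"y":0,"z":0,"turn":0},
  {"fingers":0,"x":0.35,"y":0,"z":0,"turn":0},
  {"fingers":0,"x":0.35,"y":0,"z":0,"turn":0},
])

```text
clock: 31.82
position: [592.8, 10.1, 16.6]
ee_rot: [0.879, 0.476, -0.001, 0.001]
contact_force: [-6.3, -2.0, 21.8]
gripper_width: -0.3
```

Request:
servo_tool([
  {"fingers":0,"x":0.35,"y":0,"z":0,"turn":0},
  {"fingers":0,"x":0.35,"y":0,"z":0,"turn":0},
  {"fingers":0,"x":0,"y":0,"z":-0.8,"turn":0},
  {"fingers":0,"x":-1.7,"y":0,"z":0,"turn":0},
  {"fingers":0,"x":0,"y":0,"z":0.3,"turn":0},
])

```text
clock: 32.23
position: [586.1, 1.3, 18.4]
ee_rot: [0.88, 0.475, -0.0, -0.0]
contact_force: [-1.3, -0.4, 0.3]
gripper_width: 0.2
```

```bash
python3 wl.py w32
```

```text
32.2833 [586.1   1.6  17.2] 56.69 [ 0.28  0.55 -0.33 -0.   -0.69  2.28] [-0.3 -0.1 -0.9] 0.018 0.03173236799028651
```

View pics/w32.png

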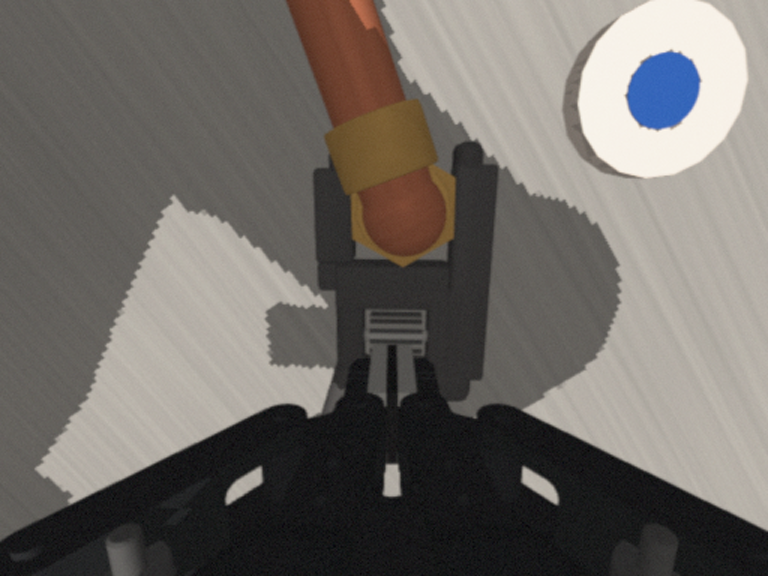

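Request:
servo_tool([
  {"fingers":0,"x":0,"y":0.08,"z":0.36,"turn":0},
  {"fingers":0,"x":0,"y":0,"z":0,"turn":0},
  {"fingers":0,"x":0.3,"y":0,"z":0,"turn":0},
  {"fingers":0,"x":0.35,"y":0,"z":0,"turn":0},
  {"fingers":0,"x":0.35,"y":0,"z":0,"turn":0},
])

```text
clock: 32.7
position: [591.8, 9.5, 16.6]
ee_rot: [0.879, 0.476, -0.003, -0.0]
contact_force: [-9.2, -2.8, 19.4]
gripper_width: -0.3
```

Request:
servo_tool([
  {"fingers":0,"x":0.35,"y":0,"z":0,"turn":0},
  {"fingers":0,"x":0.35,"y":0,"z":0,"turn":0},
])

```text
clock: 32.87
position: [594.9, 14.5, 16.5]
ee_rot: [0.879, 0.476, -0.004, 0.0]
contact_force: [-9.9, -9.9, 20.4]
gripper_width: -0.0
```

Request:
servo_tool([
  {"fingers":0,"x":0,"y":0,"z":-0.8,"turn":0},
  {"fingers":0,"x":-1.7,"y":0,"z":0,"turn":0},
  {"fingers":0,"x":0,"y":0,"z":0.4,"turn":0},
])

```text
clock: 33.12
position: [587.1, 0.9, 18.5]
ee_rot: [0.88, 0.475, -0.0, -0.0]
contact_force: [-0.7, -0.2, -0.3]
gripper_width: 0.1
```

```bash
python3 wl.py w33; python3 - <<'E'
from h import *
for t in("w32","w33"):
    im=np.load(t+"_im.npy")[:,:,::-1]
    cv2.imwrite(f"pics/{t}c.png",cv2.resize(np.clip(im[85:265,180:345]*2.2,0,255).astype(np.uint8),None,fx=3.3,fy=3.3,interpolation=cv2.INTER_CUBIC))
E
```

```text
33.1667 [586.9   1.2  17.1] 56.71 [ 0.28  0.56 -0.33 -0.   -0.69  2.28] [-0.1  0.5  0.1] 0.017 0.02790509004808818
```

View pics/w32c.png

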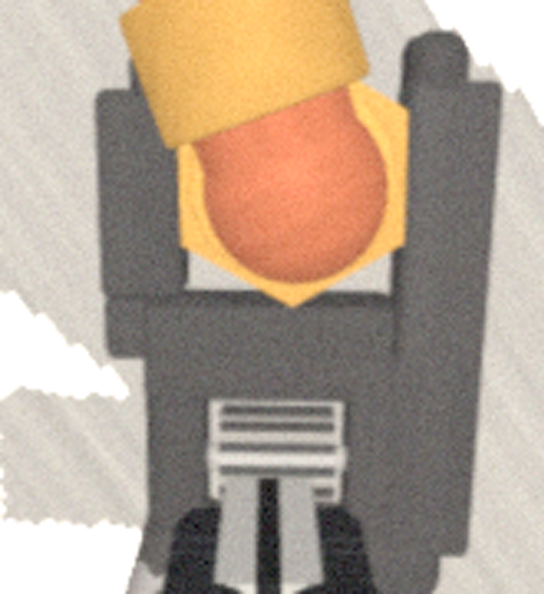

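View pics/w33c.png

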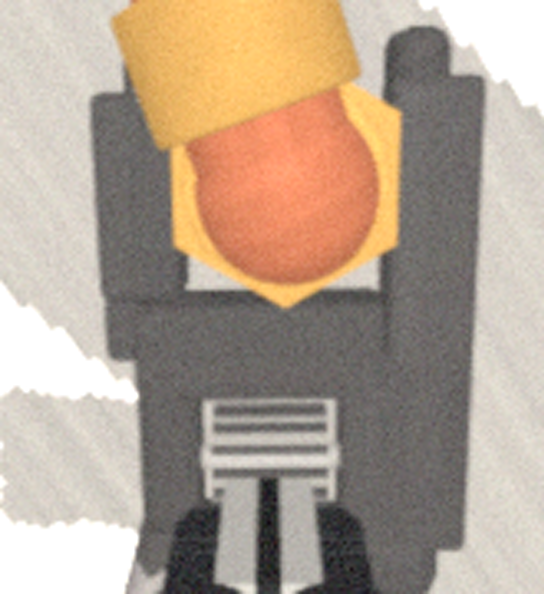

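Request:
servo_tool([
  {"fingers":0,"x":0,"y":-0.1,"z":0.38,"turn":0},
  {"fingers":0,"x":0,"y":0,"z":0,"turn":0},
  {"fingers":0,"x":0.3,"y":0,"z":0,"turn":0},
  {"fingers":0,"x":0.35,"y":0,"z":0,"turn":0},
  {"fingers":0,"x":0.35,"y":0,"z":0,"turn":0},
])

```text
clock: 33.58
position: [591.1, 8.0, 16.6]
ee_rot: [0.879, 0.476, -0.004, 0.001]
contact_force: [-6.4, -9.1, 18.6]
gripper_width: -0.4
```

Request:
servo_tool([
  {"fingers":0,"x":0.35,"y":0,"z":0,"turn":0},
  {"fingers":0,"x":0.3,"y":0,"z":0,"turn":0},
])

```text
clock: 33.75
position: [595.0, 13.9, 16.6]
ee_rot: [0.879, 0.476, -0.003, 0.001]
contact_force: [-5.5, -7.7, 17.5]
gripper_width: -0.0
```

Request:
servo_tool([
  {"fingers":0,"x":0,"y":0,"z":-1.5,"turn":0},
  {"fingers":2,"x":-2,"y":0,"z":-3,"turn":7},
  {"fingers":5,"x":-2,"y":0,"z":-3,"turn":7},
  {"fingers":5,"x":-1,"y":0,"z":-1,"turn":7},
  {"fingers":5,"x":0,"y":0,"z":0,"turn":0},
  {"fingers":5,"x":0,"y":0,"z":0,"turn":0},
])

```text
clock: 34.25
position: [565.6, -22.1, 99.5]
ee_rot: [0.951, 0.309, 0.0, -0.0]
contact_force: [0.4, -0.3, -1.2]
gripper_width: 49.9
```

```bash
python3 wl.py w34; python3 - <<'E'
from h import *
for t in("w34",):
    im=np.load(t+"_im.npy")[:,:,::-1]
    cv2.imwrite(f"pics/{t}c.png",cv2.resize(np.clip(im[10:190,170:335]*1.8,0,255).astype(np.uint8),None,fx=3.3,fy=3.3,interpolation=cv2.INTER_CUBIC))
E
```

```text
34.3 [565.4 -21.8  98.7] 35.96 [ 0.25  0.42 -0.31 -0.   -0.84  1.95] [-0.3  0.1 -0.5] 0.025 49.93265429241629
```

View pics/w34.png

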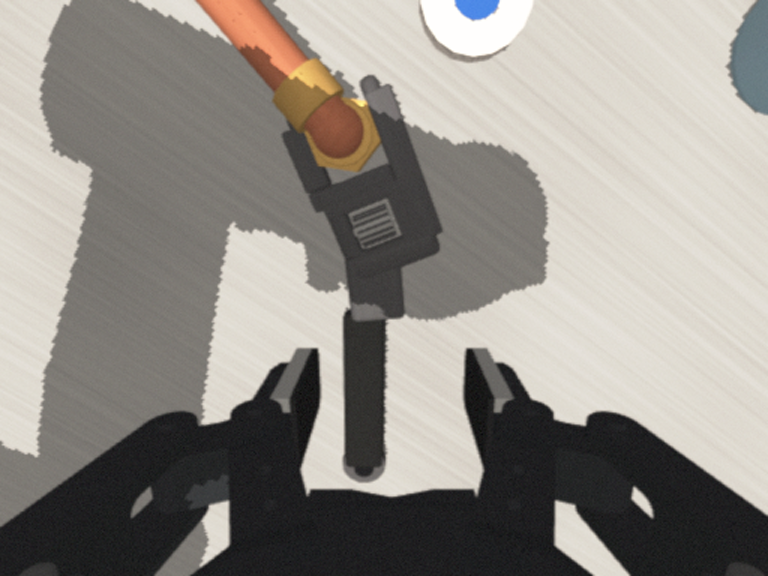

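View pics/w34c.png

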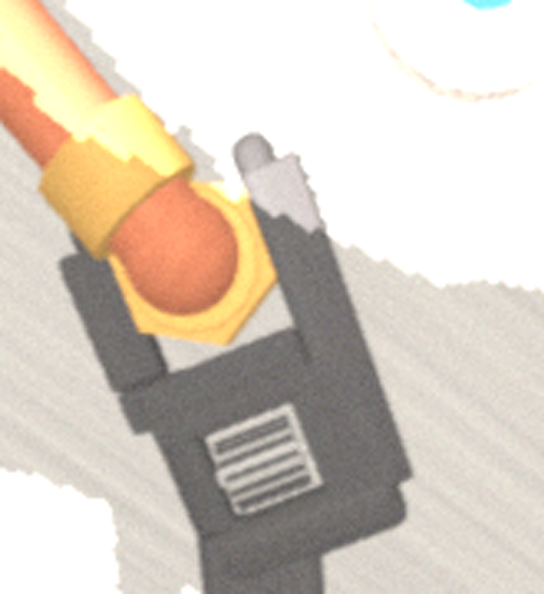

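```bash
python3 - <<'E'
from nutfit import *
q=lambda a,b:(170+(a+.5)/3.3-.5,10+(b+.5)/3.3-.5)
fit("w34",q,[(140,330),(230,346),(276,278),(243,185)],F=[(305,362),(252,205)],Mv=[(168,377),(148,330)])
cm=np.load("w34_cm.npy",allow_pickle=True).item()
a,b=p2w(cm,*q(410,475),14),p2w(cm,*q(300,155),14);v=b-a;print("fj outer",np.degrees(np.arctan2(v[1],v[0])))
q=lambda a,b:((a+.5)/1.5-.5,(b+.5)/1.5-.5)
f=p2w(cm,*q(365,313),12);r=p2w(cm,*q(364,458),12);v=f-r;y=np.arctan2(v[1],v[0]);print(f,r,np.degrees(y))
x=np.array([np.cos(y),np.sin(y)]);g=f[:2]-8*x;print("grip",g,"end-70",g-70*x); p=g-68*x;go(p[0],p[1],2,np.degrees(y))
E
```

```text
w34 nut [620.4  46.6] ang mod60 57.8 cost 2.36 [ 0.4  0.7 -1.3 -0.4  0.5 -1.1  0.4  0.8]
   wrench m 55.3 gap [np.float64(30.7), np.float64(31.2)]
fj outer 56.511764267396764
[550.88855697 -14.61032096  12.        ] [474.93399523 -67.1930452   12.        ] 34.69454000963542
grip [544.31097068 -19.16393036] end-70 [486.75709061 -59.00801259]
pos [565.4 -21.8  98.7] psi 35.96 tool shift cm [-8.342 -1.597  9.674] turn 1.27
```

Request:
servo_tool([
  {"fingers":5,"x":-2.8,"y":-0.53,"z":1.5,"turn":0},
  {"fingers":5,"x":-2.8,"y":-0.53,"z":2,"turn":0},
  {"fingers":5,"x":-2.74,"y":-0.53,"z":2,"turn":1.3},
  {"fingers":5,"x":0,"y":0,"z":2,"turn":0},
  {"fingers":5,"x":0,"y":0,"z":1.4,"turn":0},
  {"fingers":5,"x":0,"y":0,"z":0.8,"turn":0},
  {"fingers":3.5,"x":0,"y":0,"z":0,"turn":0},
  {"fingers":3.5,"x":0,"y":0,"z":0,"turn":0},
  {"fingers":3.5,"x":0,"y":0,"z":0,"turn":0},
])

```text
clock: 35.05
position: [489.5, -57.5, 2.9]
ee_rot: [0.955, 0.297, 0.0, 0.0]
contact_force: [0.8, 0.5, 0.6]
gripper_width: 35.1
```

```bash
python3 st.py 56.7; python3 wl.py w35
```

```text
35.05 [489.55 -57.51   2.85] psi 34.61 M 220.7 N -440.7 F [0.8 0.5 0.6] FM 0.9 T [-0.02  0.04  0.  ]
35.1 [489.6 -57.5   3.2] 34.59 [ 0.21  0.47 -0.58  0.   -0.53  1.96] [ 0.4  0.4 -0.7] 0.013 35.36138779101614
```

View pics/w35.png

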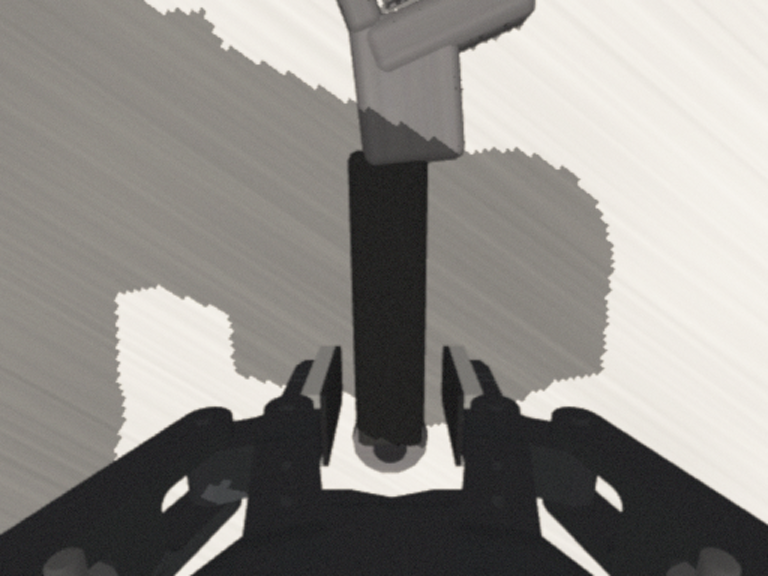

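Request:
servo_tool([
  {"fingers":3.5,"x":0,"y":-0.5,"z":0,"turn":0},
  {"fingers":3.5,"x":0,"y":-0.3,"z":0,"turn":1},
  {"fingers":3.5,"x":-0.02,"y":-0.3,"z":0,"turn":1},
  {"fingers":3.5,"x":-0.02,"y":-0.3,"z":0,"turn":1},
])

```text
clock: 35.43
position: [481.5, -46.1, 3.4]
ee_rot: [0.962, 0.271, 0.001, 0.0]
contact_force: [2.7, -1.7, 0.2]
gripper_width: 34.9
```

Request:
servo_tool([
  {"fingers":3.5,"x":-0.02,"y":-0.3,"z":0,"turn":1},
  {"fingers":3.5,"x":-0.02,"y":-0.3,"z":0,"turn":1},
])

```text
clock: 35.6
position: [478.2, -41.1, 3.4]
ee_rot: [0.967, 0.254, 0.001, 0.0]
contact_force: [2.9, -1.8, 1.9]
gripper_width: 35.1
```

Request:
servo_tool([
  {"fingers":3.5,"x":-0.02,"y":-0.3,"z":0,"turn":1},
  {"fingers":3.5,"x":-0.02,"y":-0.3,"z":0,"turn":1},
])

```text
clock: 35.77
position: [475.1, -36.0, 3.3]
ee_rot: [0.971, 0.238, 0.001, 0.0]
contact_force: [4.2, -3.3, 2.2]
gripper_width: 35.7
```

```bash
python3 st.py 56.7
```

```text
35.7667 [475.11 -36.01   3.31] psi 27.48 M 230.8 N -416.9 F [ 4.2 -3.3  2.2] FM -0.4 T [-0.59 -1.14  0.08]
```

Request:
servo_tool([
  {"fingers":3.5,"x":-0.01,"y":-0.15,"z":0,"turn":0.5},
  {"fingers":3.5,"x":-0.01,"y":-0.15,"z":0,"turn":0.5},
])

```text
clock: 35.93
position: [472.9, -33.6, 3.0]
ee_rot: [0.973, 0.229, 0.001, 0.0]
contact_force: [3.2, -2.6, 1.4]
gripper_width: 35.1
```

Request:
servo_tool([
  {"fingers":3.5,"x":-0.01,"y":-0.15,"z":0,"turn":0.5},
  {"fingers":3.5,"x":-0.01,"y":-0.15,"z":0,"turn":0.5},
])

```text
clock: 36.1
position: [470.9, -31.2, 2.8]
ee_rot: [0.975, 0.221, 0.0, 0.0]
contact_force: [3.3, -2.9, 2.0]
gripper_width: 35.2
```

Request:
servo_tool([
  {"fingers":3.5,"x":-0.01,"y":-0.15,"z":0,"turn":0.5},
  {"fingers":3.5,"x":-0.01,"y":-0.15,"z":0,"turn":0.5},
])

```text
clock: 36.27
position: [469.4, -28.6, 2.8]
ee_rot: [0.977, 0.212, 0.0, 0.0]
contact_force: [3.7, -2.3, 2.1]
gripper_width: 34.9
```

```bash
python3 st.py 56.7
```

```text
36.2667 [469.36 -28.63   2.75] psi 24.49 M 233.8 N -408.0 F [ 3.7 -2.3  2.1] FM 0.1 T [-0.64 -1.14  0.1 ]
```

Request:
servo_tool([
  {"fingers":3.5,"x":-0.01,"y":-0.15,"z":0,"turn":0.5},
  {"fingers":3.5,"x":-0.01,"y":-0.15,"z":0,"turn":0.5},
])

```text
clock: 36.43
position: [467.9, -26.0, 2.7]
ee_rot: [0.979, 0.204, -0.0, 0.0]
contact_force: [4.0, -4.7, 0.3]
gripper_width: 34.8
```

Request:
servo_tool([
  {"fingers":3.5,"x":-0.01,"y":-0.15,"z":0,"turn":0.5},
  {"fingers":3.5,"x":-0.01,"y":-0.15,"z":0,"turn":0.5},
])

```text
clock: 36.6
position: [466.9, -23.4, 2.8]
ee_rot: [0.981, 0.195, 0.0, 0.0]
contact_force: [5.3, -4.6, 0.5]
gripper_width: 34.7
```

```bash
python3 st.py 56.7
```

```text
36.6 [466.93 -23.41   2.76] psi 22.51 M 236.8 N -403.1 F [ 5.3 -4.6  0.5] FM -1.0 T [-1.5  -1.58  0.14]
```

Request:
servo_tool([
  {"fingers":3.5,"x":0,"y":0,"z":0,"turn":0},
])

```text
clock: 36.68
position: [466.9, -23.3, 2.8]
ee_rot: [0.981, 0.195, 0.0, 0.0]
contact_force: [5.5, -3.3, 1.2]
gripper_width: 34.8
```

Request:
servo_tool([
  {"fingers":5,"x":0,"y":0.3,"z":0,"turn":0},
  {"fingers":5,"x":0,"y":0,"z":-2,"turn":0},
  {"fingers":5,"x":3,"y":0,"z":-2.5,"turn":0},
  {"fingers":5,"x":3.5,"y":0,"z":-2.5,"turn":0},
  {"fingers":5,"x":3.5,"y":0,"z":-2.5,"turn":0},
  {"fingers":5,"x":0,"y":0,"z":0,"turn":0},
  {"fingers":5,"x":0,"y":0,"z":0,"turn":0},
])

```text
clock: 37.27
position: [557.9, 12.1, 96.2]
ee_rot: [0.981, 0.195, -0.001, -0.001]
contact_force: [-1.1, -0.9, -1.0]
gripper_width: 49.8
```

```bash
python3 wl.py w36; python3 - <<'E'
from h import *
for t in("w36",):
    im=np.load(t+"_im.npy")[:,:,::-1]
    cv2.imwrite(f"pics/{t}c.png",cv2.resize(np.clip(im[10:190,170:335]*1.8,0,255).astype(np.uint8),None,fx=3.3,fy=3.3,interpolation=cv2.INTER_CUBIC))
E
```

```text
37.3167 [555.9  11.3  94.9] 22.46 [ 0.31  0.41 -0.34 -0.   -0.83  1.65] [-0.3  0.3 -1.2] 0.051 50.0249661539304
```

View pics/w36c.png

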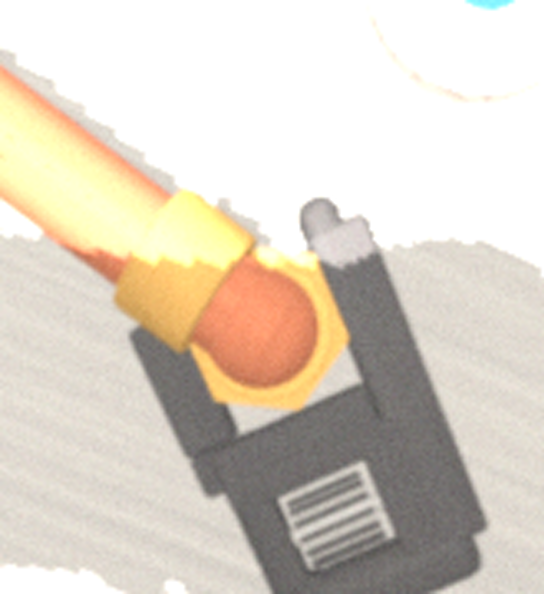

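```bash
python3 - <<'E'
from nutfit import *
q=lambda a,b:(170+(a+.5)/3.3-.5,10+(b+.5)/3.3-.5)
fit("w36",q,[(213,396),(297,409),(348,338),(318,255)],F=[(377,415),(322,265)],Mv=[(237,433),(222,400)])
cm=np.load("w36_cm.npy",allow_pickle=True).item()
a,b=p2w(cm,*q(484,525),14),p2w(cm,*q(375,250),14);v=b-a;print("fj outer",np.degrees(np.arctan2(v[1],v[0])))
q=lambda a,b:(205+(a+.5)/5-.5,45+(b+.5)/5-.5)
fit("w22",q,[(213,373),(327,352),(371,228)])
E
```

```text
w36 nut [620.4  46.9] ang mod60 44.7 cost 0.26 [-0.2  0.2 -0.1 -0.2  0.5  0.3 -0.2 -0.3]
   wrench m 44.1 gap [np.float64(31.2), np.float64(31.5)]
fj outer 46.39033435799678
w22 nut [619.8  46.6] ang mod60 45.7 cost 0.92 [-1.   0.5  0.6 -0.2  0.4 -0.3]
```

Request:
servo_tool([
  {"fingers":5,"x":-3.5,"y":0,"z":2.5,"turn":0},
  {"fingers":5,"x":-3.5,"y":0,"z":2.5,"turn":0},
  {"fingers":5,"x":-2.5,"y":0,"z":2.5,"turn":0},
  {"fingers":5,"x":0,"y":0,"z":1.9,"turn":0},
  {"fingers":3.5,"x":0,"y":0,"z":0,"turn":0},
  {"fingers":3.5,"x":0,"y":0,"z":0,"turn":0},
  {"fingers":3.5,"x":0,"y":-0.15,"z":0,"turn":0},
  {"fingers":3.5,"x":0,"y":-0.15,"z":0,"turn":0},
])

```text
clock: 37.98
position: [471.0, -21.8, 4.2]
ee_rot: [0.981, 0.195, -0.001, 0.0]
contact_force: [-0.9, -6.2, -1.0]
gripper_width: 34.8
```

Request:
servo_tool([
  {"fingers":3.5,"x":0,"y":-0.1,"z":0,"turn":0.2},
  {"fingers":3.5,"x":0,"y":0,"z":0,"turn":0},
])

```text
clock: 38.15
position: [470.6, -20.9, 4.4]
ee_rot: [0.981, 0.194, -0.0, 0.0]
contact_force: [0.9, -6.1, -1.6]
gripper_width: 35.1
```

```bash
python3 st.py 56.7
```

```text
38.15 [470.64 -20.92   4.39] psi 22.33 M 240.9 N -404.9 F [ 0.9 -6.1 -1.6] FM -4.6 T [-1.86 -0.07  0.01]
```

Request:
servo_tool([
  {"fingers":3.5,"x":0,"y":-0.1,"z":0,"turn":0.2},
  {"fingers":3.5,"x":0,"y":0,"z":0,"turn":0},
])

```text
clock: 38.32
position: [470.3, -20.1, 4.4]
ee_rot: [0.981, 0.192, -0.0, 0.0]
contact_force: [0.3, -5.5, -1.8]
gripper_width: 35.1
```

Request:
servo_tool([
  {"fingers":3.5,"x":0,"y":-0.1,"z":0,"turn":0.2},
  {"fingers":3.5,"x":0,"y":0,"z":0,"turn":0},
])

```text
clock: 38.48
position: [469.9, -19.1, 4.4]
ee_rot: [0.982, 0.19, -0.0, 0.0]
contact_force: [-0.6, -7.0, -2.3]
gripper_width: 34.9
```

```bash
python3 st.py 56.7
```

```text
38.4833 [469.9  -19.12   4.43] psi 21.92 M 242.0 N -403.2 F [-0.6 -7.  -2.3] FM -6.1 T [-1.81 -0.04 -0.03]
```

Request:
servo_tool([
  {"fingers":5,"x":0,"y":0.3,"z":0,"turn":0},
  {"fingers":5,"x":0,"y":0,"z":-2,"turn":0},
  {"fingers":5,"x":3,"y":0,"z":-2.5,"turn":0},
  {"fingers":5,"x":3.5,"y":0,"z":-2.5,"turn":0},
  {"fingers":5,"x":2.5,"y":0,"z":-2.3,"turn":0},
  {"fingers":5,"x":0,"y":0,"z":0,"turn":0},
  {"fingers":5,"x":0,"y":0,"z":0,"turn":0},
])

```text
clock: 39.07
position: [556.1, 13.1, 98.2]
ee_rot: [0.982, 0.191, 0.003, -0.001]
contact_force: [-0.4, -0.2, -0.8]
gripper_width: 50.1
```

```bash
python3 wl.py w37; python3 - <<'E'
from h import *
for t in("w37",):
    im=np.load(t+"_im.npy")[:,:,::-1]
    cv2.imwrite(f"pics/{t}c.png",cv2.resize(np.clip(im[10:190,170:335]*1.8,0,255).astype(np.uint8),None,fx=3.3,fy=3.3,interpolation=cv2.INTER_CUBIC))
E
```

```text
39.1167 [553.8  12.3  96.5] 21.93 [ 0.31  0.4  -0.35 -0.   -0.82  1.64] [-0.5  0.6 -0.9] 0.059 49.45641987510588
```

View pics/w37c.png

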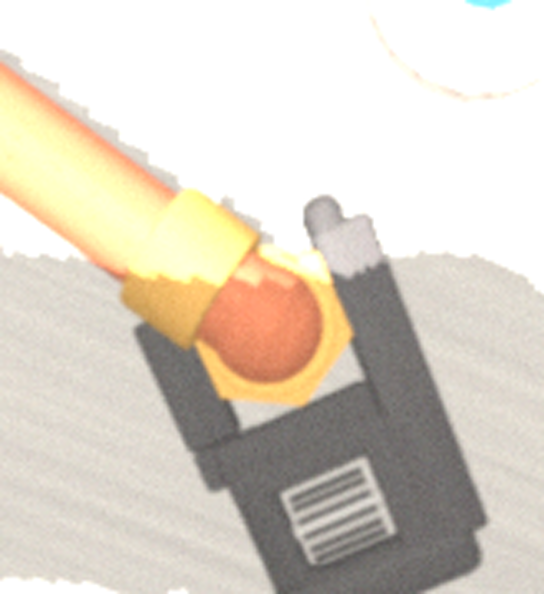

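```bash
python3 - <<'E'
from nutfit import *
q=lambda a,b:(170+(a+.5)/3.3-.5,10+(b+.5)/3.3-.5)
fit("w37",q,[(222,392),(304,404),(353,333),(325,250)],F=[(379,413),(330,270)],Mv=[(240,430),(226,397)])
cm=np.load("w37_cm.npy",allow_pickle=True).item()
a,b=p2w(cm,*q(485,522),14),p2w(cm,*q(385,262),14);v=b-a;print("fj outer",np.degrees(np.arctan2(v[1],v[0])))
for t,A,B in (("w36",(490,525),(0,0)),):pass
# compare handle yaw
for t in ("w36","w37"):
    cm=np.load(t+"_cm.npy",allow_pickle=True).item();im=np.load(t+"_im.npy").astype(int).sum(2)
    P=[]
    for v in range(215,290,3):
        r=im[v,215:300]; d=np.where(r<150)[0]
        if len(d)>10:
            # longest run
            s=np.split(d,np.where(np.diff(d)>2)[0]+1);s=max(s,key=len);P.append(p2w(cm,215+(s[0]+s[-1])/2,v,11)[:2])
    P=np.array(P);mu=P.mean(0);u,sv,vt=np.linalg.svd(P-mu);print(t,len(P),mu.round(1),np.degrees(np.arctan(vt[0][1]/vt[0][0])).round(2),sv.round(1))
E
```

```text
w37 nut [620.9  46.5] ang mod60 44.6 cost 0.65 [-0.4  0.  -0.  -0.3  0.9  0.2 -0.4  0. ]
   wrench m 42.3 gap [np.float64(31.4), np.float64(31.7)]
fj outer 45.304260608250566
w36 19 [510.4 -13.5] 23.16 [68.2 20.2]
w37 20 [509.3 -11.4] 20.38 [73.7 12. ]
```

Request:
servo_tool([
  {"fingers":5,"x":-2,"y":0,"z":-3,"turn":0},
  {"fingers":5,"x":-4,"y":0,"z":-1,"turn":0},
  {"fingers":5,"x":-4,"y":0,"z":-1,"turn":0},
  {"fingers":5,"x":-3,"y":2,"z":-1,"turn":0},
  {"fingers":5,"x":0,"y":4,"z":0,"turn":0},
  {"fingers":5,"x":0,"y":4,"z":0,"turn":0},
  {"fingers":5,"x":0,"y":4,"z":0,"turn":0},
  {"fingers":5,"x":0,"y":0,"z":0,"turn":0},
  {"fingers":5,"x":0,"y":0,"z":0,"turn":0},
])

```text
clock: 39.87
position: [483.8, -168.2, 154.5]
ee_rot: [0.982, 0.188, -0.001, -0.001]
contact_force: [0.1, 0.7, -0.4]
gripper_width: 49.8
```

```bash
python3 st.py 45; python3 - <<'E'
from h import *
a=np.load("top1_im.npy").astype(int);im,_=arm.get_image("top")
df=np.abs(im.astype(int)-a).sum(2)
for n,(u,v) in dict(bottle=(277,122),terminal=(168,209),tape=(235,150),screwdriver=(377,248),cup=(120,254),keys=(177,248)).items():
    print(n,np.percentile(df[v-12:v+13,u-12:u+13],[50,95]))
cv2.imwrite("pics/end.png",cv2.resize(im[90:290,100:400,::-1],None,fx=2.6,fy=2.6,interpolation=cv2.INTER_CUBIC))
E
```

```text
39.8667 [ 483.8  -168.24  154.48] psi 21.68 M 223.1 N -461.1 F [ 0.1  0.7 -0.4] FM 0.6 T [ 0.04  0.02 -0.04]
bottle [ 4. 11.]
terminal [ 4. 13.]
tape [ 4. 11.]
screwdriver [ 4. 11.]
cup [ 4. 13.]
keys [ 4. 12.]
```

View pics/end.png

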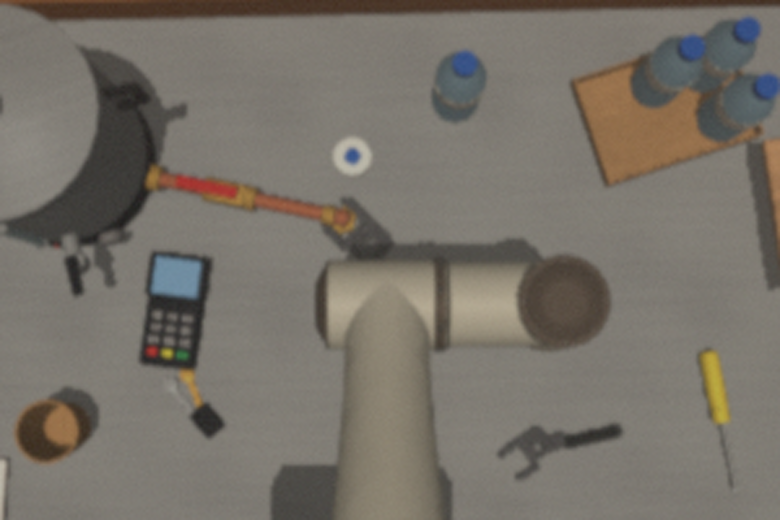

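```bash
python3 -c "
from bench import arm
print(arm.job_done())"
```

```text
the job is handed in; nothing more can be done
None
```

The nut is tight and the wrench is lying on the counter, still fitted on it. Getting there took a second fitting, because the wrench slipped on the first try.

- **First attempt:** I fitted the larger wrench, rolled the worm until it stalled, and turned the handle clockwise. I pushed on after the nut had come up solid, so the wrench slipped about 20° round it and the jaws were forced open. Bringing the handle back then loosened the nut by about 13°.
- **Second attempt:** I opened the jaws with the worm, lined the wrench up with the flats again, closed the jaws until the worm stalled, and turned the nut clockwise a second time.
- **Is it solid?** On the last push the force rose from about 4.5 N to about 7 N. The nut stayed put (44.7° before, 44.6° after) while the wrench crept about 1–3° further. It is at about the same angle as at the end of the first attempt (43.6–45.7°), roughly 26° (0.45 rad) from where it started.
- **Jaw fit:** The jaws measure about 31.5 mm in the images. That reads slightly low against the nut's 32 mm flats, so it isn't exact. After that last push the wrench sits about 1–2° off the flats, and I did not roll the worm again afterwards.
- **Forces and time:** The worm press peaked at about 22 N, above the suggested 10–15 N but well under the limits. I handed in at about 40 s of the 64 s allowed.
- **Other things on the counter:** In the last top view the bottle, terminal, tape, screwdriver, cup and keys show no change. The arm was clear of everything.

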